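# Clear the station: unhook the empty bins and stand the screwdrivers in the tray

### The arm

A 6-joint arm with a two-finger parallel gripper is mounted at the origin on a cart in front of the work surface, level with it; the furniture and walls round the work are solid. World frame = base frame: x ahead of the robot, y to its left, z up, the work surface at z = 0. Lengths are in m, angles in degrees, forces in N, time in s.
With the tool pointing down it reaches from about 0.35 to 0.875 m from the base axis. Payload 4.2 kg.
Tool frame: the origin (TCP) lies on the centre line of the jaws, within the pads' length; the fingertips stand 19 mm ahead of it and the grasp point (between the pads) is the TCP; x points along the fingers, y is the direction in which the jaws open and shut, and the axes are right-handed (so a half turn about x gives the same grasp; the last joint's range is limited). The gripper opens to 87 mm and grips with 3 to 60 N. Pads are 19 mm wide; open, the fingers measure 117 mm over their backs; the gripper's body (75 mm by 190 mm) begins 51 mm behind the grasp point.
Start: joints at [-60.241, 22.042, 0.453, 0, -68.411, -14.817], TCP at [0.161, -0.604, 0.242] pointing down, gripper open.
Joint ranges: [-179.83, 179.83], [-69.29, 118.12], [-61.27, 80.66], [-181.25, 117.63], [-171.15, -9.14], [-177.46, 177.46]. Speed limits (degrees/s): [159.86, 159.86, 180, 180, 180, 180].

### API

Orientations are given as a 3x3 rotation matrix whose columns are the frame's x, y, z axes.
In Python, from station import * gives the robot as it stands.
- The arm moves only by the shell command python3 -m creep 'ROWS'. ROWS is JSON, a list of rows, each a list of 5 numbers: the opening, from 0 (shut) to 1 (fully open), then the shift along the world's x, y, z in mm, then the turn about the world's z in rad. In form: [[jaw, x, y, z, turn], ...]. A call has exactly 8 rows; each row is the pose to reach, as a shift and turn from the pose measured when the call began; what a row does not reach only later rows make up. A row lasts 1/10 s, in which the tool goes at most 50 mm and 8.59 degrees, less where a joint would pass 70% of its speed; a pose out of reach is approached as far as the arm can. A call with a gripper value outside its range is refused whole. The fingers move at their own pace and stop on an object; the grip force is fixed at half the most. Time passes only in rows, so rows that repeat a pose let the fingers close, or fill a call up. It gives the time, the measured TCP pose, the force and the opening at its end, in the units of the state.
- sense(): the state, without advancing time (a new reading comes with each control period).
- capture(name): name is "scene" or "top" or "wrist"; returns a dict with "image" (420x560x3 uint8, blue, green, red), "z_map" (420x560 float32, m along the optical axis (not along the pixel's ray), 0 where there is no reading), "mtx" (3x3 intrinsics, pixels), "eye" and "attitude" of the camera in the world. Camera axes: x right, y up, looking along -z (the intrinsics and any distortion apply to the point x, -y, -z); pixel columns grow to the right and rows downward; lengths in m; the calibration is good to about 2 mm. A picture is of the moment at which its call begins.
- finish_job(): hands the job in, once; it reports no verdict.
Trained networks look in a picture, given as the dict that the camera call returned (one of the last four; its "shot" number tells which), for a name from the list of things; names that differ only in an ending like _2 or _b are one class to them, and where a whole thing is asked for, a point or a joint stands for the part that bears it (a point fixed in the world has none). Each returns a list of dicts, best first, with "confidence" (0 to 1); they miss things now and then, are a little off and sometimes report something else, mostly with a low value. They report only what shows in the picture. A call takes as long as a camera call. They do not tell look-alikes from the thing itself.
- look_for(picture, thing): "box" ([left, top, right, bottom] in pixels, round what is visible of it).
- mark_of(picture, thing): "centre" ([column, row] in pixels: a listed point, or the origin of a listed thing).
The state is a dict: "time_s": time; "joints": joint angles; "joint_velocities": joint speeds; "effort": joint torques, N m; "tcp_pos": TCP position; "ee_rot": TCP orientation; "wrist_force": force on the tool from outside, world axes, zero at the start; "moment": the same for the moment, N m; "gripper_width": opening from 0.0 (shut) to 1.0 (fully open).
Only numpy, scipy, OpenCV 4.12 (cv2) and the standard library are available. Lean on these libraries where they do the work, as an engineer would, in place of code of your own. Each camera call takes 0.05 s, during which the arm holds its last target.

### The job

Clear this station for the product changeover: take every empty bin off the bin rail without wrenching it (tip its front up until the toe at its foot is free, then lift its lip off the flange) and set it down, not dropped, so that it sits flat and right way up on the floor of the changeover tray. Put the screwdrivers that lie loose in front and to the left of the rail into the tray's tool cups, blade down and standing up with the handle above the cup. Leave the other things on the bench where they are, the screwdriver beside the sheet of paper at the back among them.

Things in the scene. Friction and masses are not known exactly. Their poses are not given: they have to be found in the camera images.
- bin_rail: Bin rail, fixed on the bench: upright grey sheet-steel panel 264 mm wide, 162 mm high, its foot plate reaching back behind it. Origin on the bench, in the panel's front face, half-way along; +x points through the panel to its back (bins hang on the -x side), +y along it, z up. It carries a flange above and a keeper strip below, both full width, between end stops.
- rail_flange (a point): Middle of the top edge of the rail's upturned flange, 145 mm above the bench; axes of the rail. The flange is 3 mm thick and stands 12 to 15 mm in front of the panel; the pocket behind it is 12 mm wide, 18 mm deep and open on top. The keeper strip below it is 3 mm thick and sticks out 8 mm from the panel, its underside 96 mm above the bench.
- tray: Changeover tray, fixed on the bench: aluminium, 220 mm (x) by 260 mm (y), floor 3 mm above the bench, rim 3 mm thick and 10 mm high. Origin under its middle on the bench, z up. Three square grey tool cups stand along its back at x = +80 mm; the bare floor for bins spans x = -107 to +54 mm, y = -127 to +127 mm: three bins side by side.
- cup_0 (a point): Tool cup of the tray: middle of its mouth, 95 mm above the bench; cup 42 mm square outside, 36 mm square inside, 89 mm deep, axes those of the tray. The cups stand 85 mm apart.
- cup_1 (a point): Tool cup of the tray: middle of its mouth, 95 mm above the bench; cup 42 mm square outside, 36 mm square inside, 89 mm deep, axes those of the tray. The cups stand 85 mm apart.
- cup_2 (a point): Tool cup of the tray: middle of its mouth, 95 mm above the bench; cup 42 mm square outside, 36 mm square inside, 89 mm deep, axes those of the tray. The cups stand 85 mm apart.
- bin_0_rim (a point): Empty black hanging bin, 0.10 to 0.17 kg (may be absent): middle of its front grip rim, a bar 10 mm thick (x), 10 mm high, 70 mm wide, empty space behind it. Axes: x from front to back, z up; hanging, they are the rail's. Body 110 mm long, 70 mm wide, 64 mm high at the back, 36 mm in front; underside 31 mm and inner floor 28 mm below this point.
- bin_0_lip (a point): Top hook of the same bin: middle of its lip's underside, which rests on the flange's edge, 121 mm behind and 29 mm above the rim point. A nib 4 mm thick hangs 8 mm down from it behind the flange, with room to move 5 mm back. Once the toe is free, 14 to 22 mm of lift, still tipped, brings the nib clear; then draw it forward off the rail (above 28 mm the toe meets the pocket's underside).
- bin_0_toe (a point): Back edge of the toe at the foot of the same bin's back wall, 134 mm behind and 25 mm below the rim point; tucked 7 mm under the keeper strip, it stops a straight lift; the nib stops a straight pull. Tipping the front up 0.22 to 0.32 rad about the flange's edge swings the toe out.
- bin_1_rim (a point): Empty black hanging bin, 0.10 to 0.17 kg (may be absent): middle of its front grip rim, a bar 10 mm thick (x), 10 mm high, 70 mm wide, empty space behind it. Axes: x from front to back, z up; hanging, they are the rail's. Body 110 mm long, 70 mm wide, 64 mm high at the back, 36 mm in front; underside 31 mm and inner floor 28 mm below this point.
- bin_1_lip (a point): Top hook of the same bin: middle of its lip's underside, which rests on the flange's edge, 121 mm behind and 29 mm above the rim point. A nib 4 mm thick hangs 8 mm down from it behind the flange, with room to move 5 mm back. Once the toe is free, 14 to 22 mm of lift, still tipped, brings the nib clear; then draw it forward off the rail (above 28 mm the toe meets the pocket's underside).
- bin_1_toe (a point): Back edge of the toe at the foot of the same bin's back wall, 134 mm behind and 25 mm below the rim point; tucked 7 mm under the keeper strip, it stops a straight lift; the nib stops a straight pull. Tipping the front up 0.22 to 0.32 rad about the flange's edge swings the toe out.
- bin_2_rim (a point): Empty black hanging bin, 0.10 to 0.17 kg (may be absent): middle of its front grip rim, a bar 10 mm thick (x), 10 mm high, 70 mm wide, empty space behind it. Axes: x from front to back, z up; hanging, they are the rail's. Body 110 mm long, 70 mm wide, 64 mm high at the back, 36 mm in front; underside 31 mm and inner floor 28 mm below this point.
- bin_2_lip (a point): Top hook of the same bin: middle of its lip's underside, which rests on the flange's edge, 121 mm behind and 29 mm above the rim point. A nib 4 mm thick hangs 8 mm down from it behind the flange, with room to move 5 mm back. Once the toe is free, 14 to 22 mm of lift, still tipped, brings the nib clear; then draw it forward off the rail (above 28 mm the toe meets the pocket's underside).
- bin_2_toe (a point): Back edge of the toe at the foot of the same bin's back wall, 134 mm behind and 25 mm below the rim point; tucked 7 mm under the keeper strip, it stops a straight lift; the nib stops a straight pull. Tipping the front up 0.22 to 0.32 rad about the flange's edge swings the toe out.
- driver_0_handle (a point): Screwdriver 192 mm long, 0.09 kg, lying on the bench at the start (may be absent): middle of its fluted round handle (26 mm thick, 85 mm long), on its centre line, 12.5 mm above the bench when lying. Its +y axis points along the screwdriver towards the handle's end, -y towards the tip; the blade is a 5 mm round shaft.
- driver_0_tip (a point): Tip of the same screwdriver's blade, 148.5 mm from the middle of the handle.
- driver_1_handle (a point): Screwdriver 182 mm long, 0.09 kg, lying on the bench at the start (may be absent): middle of its fluted round handle (26 mm thick, 85 mm long), on its centre line, 12.5 mm above the bench when lying. Its +y axis points along the screwdriver towards the handle's end, -y towards the tip; the blade is a 5 mm round shaft.
- driver_1_tip (a point): Tip of the same screwdriver's blade, 138.5 mm from the middle of the handle.
- driver_2_handle (a point): Screwdriver 182 mm long, 0.09 kg, lying on the bench at the start (may be absent): middle of its fluted round handle (26 mm thick, 85 mm long), on its centre line, 12.5 mm above the bench when lying. Its +y axis points along the screwdriver towards the handle's end, -y towards the tip; the blade is a 5 mm round shaft.
- driver_2_tip (a point): Tip of the same screwdriver's blade, 138.5 mm from the middle of the handle.
- board: Bystander: assembled circuit board 66 x 120 mm lying on the bench. Origin at the middle of its underside.
- glue_bottle: Bystander: small white dispensing bottle, 32 mm thick, 90 mm high, standing. Origin at the middle of its underside.
- solder_reel: Bystander: pale reel, 64 mm across, 42 mm high, standing. Origin at the middle of its underside.
There are look-alikes about, which are no part of the job. What is shaped like the part that bears bin_2_rim but green or red is not meant.

How it is judged:
By the outcome, as a careful person would: the job done as asked, in the order asked, and still so for the second after the job is handed in, with the robot touching nothing.
Of bin_0, bin_1, bin_2 only 2 to 3 are there at a start; the rules pass over those that are not, and their reading is None.
Of driver_0, driver_1, driver_2 only 2 to 3 are there at a start; the rules pass over those that are not, and their reading is None.
At some moment in a run one of driver_0, driver_1, driver_2 may be knocked a few centimetres aside while the robot is not near it.
It also fails if it takes over 210 s, if anything falls off the work surface, if the arm or the gripper's body presses on something with over 40 N, if the wrist force passes 120 N, or if a joint passes its speed limit or range.

## Working session

There is one attempt and no reset: what is moved stays moved. The work goes in short steps, Python scripts to look and compute and a shell command to move; the robot and the scene stay as the last step left them, time stands still between calls to the robot, and variables do not carry over. Pictures are saved under pics/ and viewed, and the job is handed in when it is done.

```bash
ls; mkdir -p pics
cat > h.py <<'E'
from station import *
import numpy as np, cv2
def snap(n,f):
    c=capture(n); cv2.imwrite('pics/'+f+'.png',c['image']); return c
def ray(c,px):
    K=np.array(c['mtx']);u,v=px
    d=np.array([(u-K[0,2])/K[0,0],-(v-K[1,2])/K[1,1],-1.0]); return np.array(c['attitude'])@d
def at_z(c,px,z):
    d=ray(c,px);e=np.array(c['eye']);return e+d*(z-e[2])/d[2]
def at_d(c,px,r=1):
    u,v=int(round(px[0])),int(round(px[1]));p=c['z_map'][max(0,v-r):v+r+1,max(0,u-r):u+r+1];p=p[p>0]
    return np.array(c['eye'])+ray(c,px)*np.median(p) if len(p) else None
def proj(c,P):
    K=np.array(c['mtx']);q=np.array(c['attitude']).T@(np.asarray(P)-np.array(c['eye']));return [K[0,0]*q[0]/-q[2]+K[0,2],K[1,1]*-q[1]/-q[2]+K[1,2]]
def cloud(c):
    K=np.array(c['mtx']);v,u=np.mgrid[:420,:560];z=c['z_map']
    d=np.stack([(u-K[0,2])/K[0,0],-(v-K[1,2])/K[1,1],-np.ones_like(z)],-1)*z[...,None]
    P=d@np.array(c['attitude']).T+np.array(c['eye']);P[z==0]=np.nan;return P
E
python3 - <<'E'
from h import *
np.set_printoptions(precision=3,suppress=True)
print(sense())
for n in ['scene','top']:
    c=snap(n,n+'0'); print(n,c['eye'],c['mtx'],np.array(c['attitude']).tolist(),[k for k in c])
    for t in ['bin_rail','tray','cup_0','bin_0_rim','bin_0_lip','driver_0_handle','driver_0_tip','driver_1_handle','driver_1_tip','rail_flange','board','glue_bottle','solder_reel']:
        print(t,[(np.round(m['centre'],1).tolist(),round(m['confidence'],2)) for m in mark_of(c,t)])
E
```

```text
pics
{'time_s': 0.0, 'joints': array([-60.243,  22.09 ,   0.38 ,  -0.029, -68.413, -14.816]), 'joint_velocities': array([ 0.028,  0.103, -0.049,  0.013,  0.035,  0.023]), 'effort': array([  0.   , -39.067,  18.741,   4.22 ,   0.011,  -0.   ]), 'tcp_pos': array([ 0.161, -0.603,  0.24 ]), 'ee_rot': array([[-0.001, -0.258,  0.966],
       [ 0.002,  0.966,  0.258],
       [-1.   ,  0.002, -0.   ]]), 'wrist_force': array([-0.039,  0.358,  0.715]), 'moment': array([-0.003, -0.008,  0.031]), 'gripper_width': 1.0005440041832365}
scene [-0.768  0.738  0.803] [[495.734   0.    277.117]
 [  0.    495.734 212.753]
 [  0.      0.      1.   ]] [[-0.48233798646315645, 0.37366284246881815, -0.7922917057326745], [-0.875913016653156, -0.19411987881916506, 0.4416943059456399], [0.011245179955683166, 0.9070245601996431, 0.42092753904016356]] ['image', 'z_map', 'mtx', 'eye', 'attitude', 'shot']
bin_rail [([234.1, 227.6], 0.59)]
tray [([341.9, 224.1], 0.98)]
cup_0 [([329.6, 197.3], 0.92), ([312.1, 200.4], 0.78), ([350.3, 189.1], 0.75), ([385.5, 215.8], 0.68)]
bin_0_rim [([271.4, 207.3], 0.87), ([190.1, 27
[... 594 characters left out ...]
-0.9993560359232029, -0.024542745823561953, -0.02617569657719921], [-0.029663701261742947, 0.15464693964408405, 0.9875243738187797]] ['image', 'z_map', 'mtx', 'eye', 'attitude', 'shot']
bin_rail [([268.8, 180.0], 0.83), ([239.4, 225.2], 0.33)]
tray [([364.9, 230.2], 0.84)]
cup_0 [([342.0, 203.0], 0.97), ([394.7, 202.8], 0.63), ([371.8, 201.9], 0.59)]
bin_0_rim [([291.2, 212.1], 0.69)]
bin_0_lip [([292.2, 179.2], 0.98)]
driver_0_handle [([242.2, 169.7], 0.53)]
driver_0_tip []
driver_1_handle [([195.1, 253.6], 0.6)]
driver_1_tip []
rail_flange [([266.2, 173.4], 0.88)]
board [([365.4, 174.3], 0.81)]
glue_bottle [([418.7, 229.7], 0.47), ([421.3, 197.9], 0.4)]
solder_reel [([422.5, 196.3], 0.77)]
```

Run:
```python
import cv2
for n,(a,b,c,d) in {'scene0':(140,150,420,310),'top0':(170,130,450,290)}.items():
    i=cv2.imread(f'pics/{n}.png'); cv2.imwrite(f'pics/{n}z.png',cv2.resize(i[b:d,a:c],(800,457),interpolation=cv2.INTER_CUBIC))
```

```text
(no output)
```

View pics/scene0z.png

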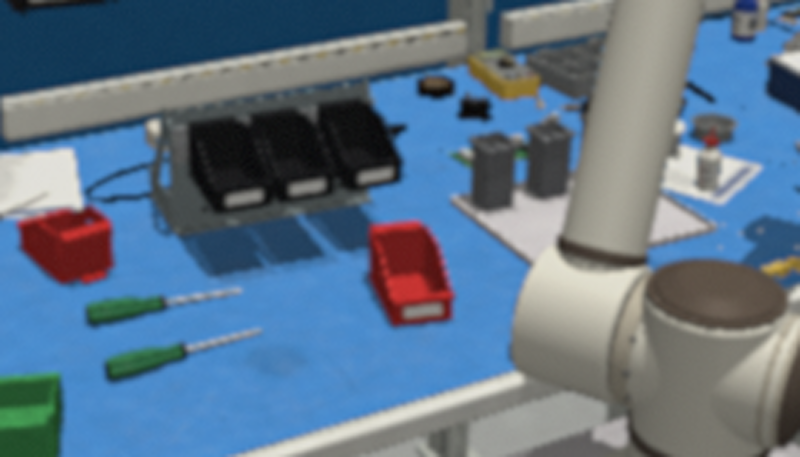

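View pics/top0z.png

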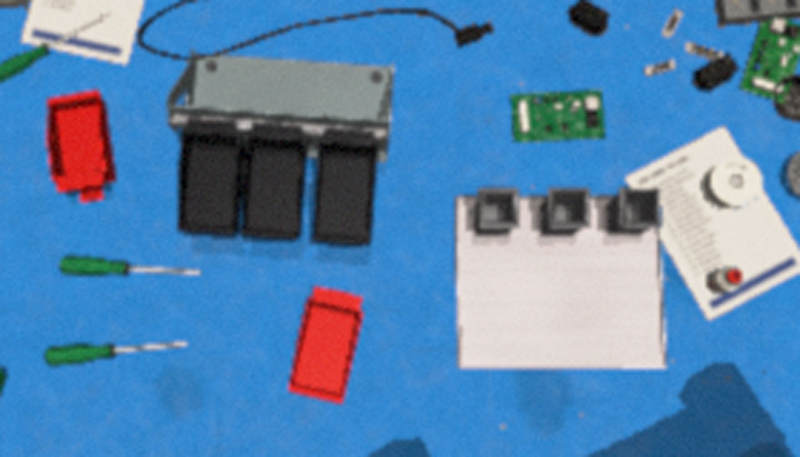

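View pics/top0.png

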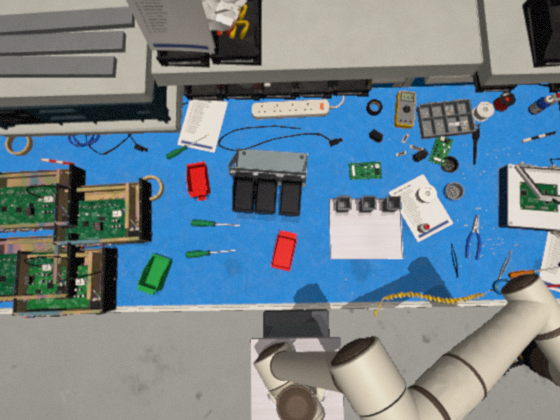

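Run:
```python
from h import *
np.set_printoptions(precision=4,suppress=True)
c=snap('top','top1'); P=cloud(c)
# heights map
z=P[...,2]
v=np.nan_to_num(np.clip(z,-0.02,0.2)); im=cv2.applyColorMap(((v+0.02)/0.22*255).astype('uint8'),cv2.COLORMAP_JET)
cv2.imwrite('pics/topz1.png',cv2.resize(im[130:290,170:450],(800,457),interpolation=cv2.INTER_NEAREST))
for n in ['bin_rail','tray','bin_0_rim','driver_0_handle','board','solder_reel','glue_bottle']:
    print(n,[(np.round(m['box']).tolist(),round(m['confidence'],2)) for m in look_for(c,n)])
def fit(mask):
    Q=P[mask][:,:2]; r=cv2.minAreaRect((Q*1000).astype(np.float32)); return r
# tray cups
m=(np.abs(z-.095)<.006)&(P[...,1]<-0.0)&(P[...,1]>-.5)&(P[...,0]<.7)
print('cups',fit(m),m.sum())
b=c['image'].astype(int)
# rail top
m=(z>.150)&(z<.172)&(P[...,1]>-.1)&(P[...,1]<.25)&(P[...,0]<.7)&(P[...,0]>.3)
print('rail top',fit(m),m.sum())
for u in [(242,169),(265,173),(291,212),(242,212),(265,212),(203,223),(198,254)]:
    print(u,at_d(c,u))
print(P[0::40,0::60,2])
```

```text
bin_rail [([227.0, 148.0, 308.0, 186.0], 0.77)]
tray [([190.0, 220.0, 218.0, 231.0], 0.71), ([327.0, 195.0, 401.0, 260.0], 0.67)]
bin_0_rim [([279.0, 175.0, 296.0, 216.0], 0.61)]
driver_0_handle []
board [([348.0, 164.0, 382.0, 182.0], 0.83)]
solder_reel [([414.0, 186.0, 434.0, 204.0], 0.57)]
glue_bottle [([232.0, 173.0, 258.0, 214.0], 0.72), ([414.0, 222.0, 432.0, 233.0], 0.42), ([256.0, 174.0, 276.0, 215.0], 0.22)]
cups ((364.781982421875, -250.81341552734375), (686.1488647460938, 451.6213684082031), 5.362717151641846) 337
rail top ((670.6832885742188, 84.97145080566406), (231.08941650390625, 57.97685241699219), 88.80424499511719) 69
(242, 169) [0.7267 0.1672 0.1502]
(265, 173) [0.7105 0.0895 0.1506]
(291, 212) [0.5849 0.0056 0.0896]
(242, 212) [0.6024 0.188  0.0043]
(265, 212) [0.5831 0.0938 0.1161]
(203, 223) [0.5628 0.3292 0.02  ]
(198, 254) [0.4503 0.3459 0.0201]
[[ 0.5322  0.532   0.5334  0.7955  0.6386  0.5503  0.5505  0.5485  0.4782
   0.5394]
 [ 0.5545  0.5544  0.5537  0.6993  0.5582  0.5517  0.5514  0.5476  0.5489
   0.5223]
 [ 0.5341  0.5334  0.5357  0.518   0.5098  0.5001  0.253  -0.1181  0.4395
   0.4589]
 [ 0.2378  0.1839  0.1636  0.1044  0.0059 -0.0003 -0.0017  0.0231  0.0076
  -0.0001]
 [ 0.0016  0.0042  0.0045  0.0007  0.0066  0.0086  0.0006  0.0063  0.0007
   0.0038]
 [ 0.0415  0.078   0.0428  0.0021  0.0884  0.1346  0.0317  0.014   0.0017
   0.0611]
 [ 0.0375  0.0677  0.0979  0.0047 -0.0008 -0.0008 -0.0004  0.0003  0.012
   0.0039]
 [ 0.042   0.1906 -0.0018 -0.0039  0.0014  0.0028 -0.0006 -0.0013 -0.0015
   0.5607]
 [-0.8379 -0.835  -0.8527 -0.8357 -0.8474 -0.7355 -0.8393 -0.8388 -0.8343
   0.5805]
 [-0.8395 -0.8401 -0.8419 -0.8564 -0.844   0.4563  0.7356 -0.8337  0.654
   0.4582]
 [-0.8457 -0.8531 -0.8454 -0.8423 -0.841   0.2395  0.7253  0.697   0.6594
  -0.843 ]]
```

View pics/topz1.png

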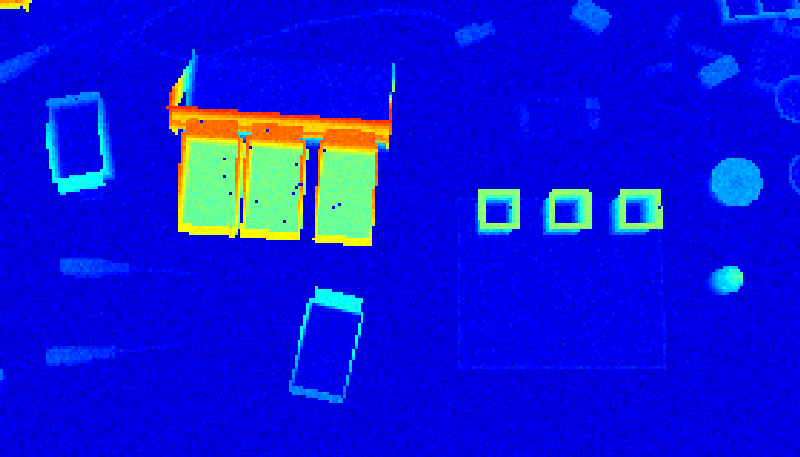

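```bash
python3 -m creep '[[1,30,40,40,0.14],[1,50,80,80,0.29],[1,80,120,120,0.44],[1,110,160,140,0.59],[1,140,200,160,0.74],[1,160,240,160,0.89],[1,180,280,160,1.04],[1,190,320,160,1.19]]'; python3 -m creep '[[1,20,40,0,0.12],[1,40,80,0,0.12],[1,60,120,0,0.12],[1,80,160,0,0.12],[1,100,200,0,0.12],[1,120,240,0,0.12],[1,130,280,0,0.12],[1,130,320,0,0.12]]'
python3 - <<'E'
from h import *
c=snap('wrist','w1'); print(c['eye'],np.round(c['attitude'],3)); s=sense(); print(s['tcp_pos'],s['joints'])
E
```

```text
time_s: 2.6
tcp_pos: [0.3449, -0.3023, 0.4013]
ee_rot: [[0.002, -0.994, 0.114], [-0.001, 0.114, 0.994], [-1.0, -0.002, -0.0]]
wrist_force: [0.8, 0.0, 0.2]
gripper_width: 1.002
time_s: 3.4
tcp_pos: [0.4756, 0.0197, 0.4008]
ee_rot: [[0.001, -1.0, -0.006], [-0.001, -0.006, 1.0], [-1.0, -0.001, -0.001]]
wrist_force: [0.1, -0.6, -0.7]
gripper_width: 0.998
[ 0.47619948 -0.05821054  0.54359903] [[-1.     0.006  0.002]
 [-0.006 -0.96  -0.281]
 [ 0.    -0.281  0.96 ]]
[0.47542683 0.02357172 0.40063211] [ 2.24230097e+01  2.81048530e+00 -2.16637768e+00 -4.84031165e-02
 -8.49083494e+01 -2.18320118e+01]
```

View pics/w1.png

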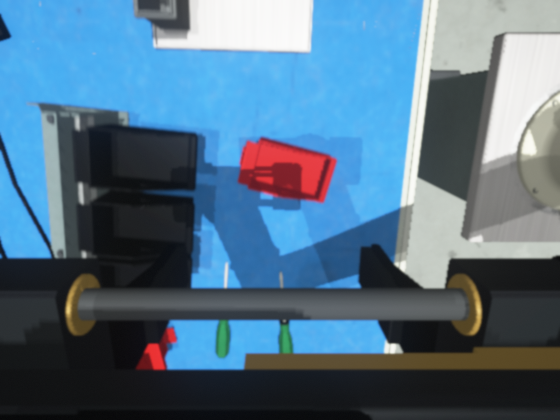

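```bash
python3 -m creep '[[1,10,40,0,0],[1,20,80,0,0],[1,30,120,0,0],[1,40,160,0,0],[1,60,185,0,0],[1,70,190,0,0],[1,70,190,0,0],[1,70,190,0,0]]'
python3 - <<'E'
from h import *
np.set_printoptions(precision=4,suppress=True)
c=snap('wrist','w2'); P=cloud(c); z=P[...,2]
v=np.nan_to_num(np.clip(z,-0.02,0.2)); im=cv2.applyColorMap(((v+0.02)/0.22*255).astype('uint8'),cv2.COLORMAP_JET); cv2.imwrite('pics/w2z.png',im)
for n in ['bin_0_rim','bin_0_lip','rail_flange','driver_0_handle']:
    for m in mark_of(c,n): print(n,np.round(m['centre']),round(m['confidence'],2),at_d(c,m['centre']))
np.save('w2.npy',P)
E
```

```text
time_s: 4.25
tcp_pos: [0.5452, 0.2127, 0.4006]
ee_rot: [[0.001, -1.0, -0.009], [0.001, -0.009, 1.0], [-1.0, -0.001, 0.001]]
wrist_force: [0.3, -0.1, 1.0]
gripper_width: 0.996
bin_0_rim [123.  48.] 0.22 [0.7026 0.0794 0.148 ]
rail_flange [120.  50.] 0.66 [0.7049 0.0813 0.1489]
driver_0_handle [261. 233.] 0.19 [0.564  0.3312 0.0206]
```

View pics/w2.png

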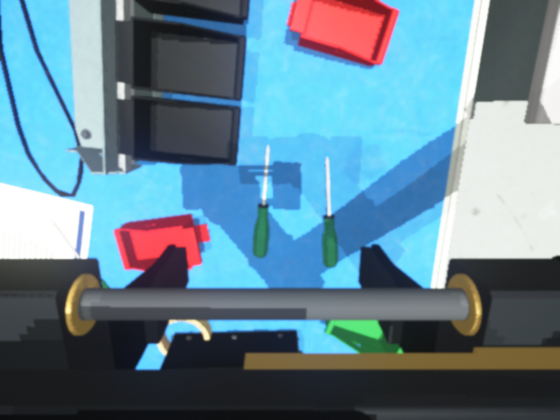

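View pics/w2z.png

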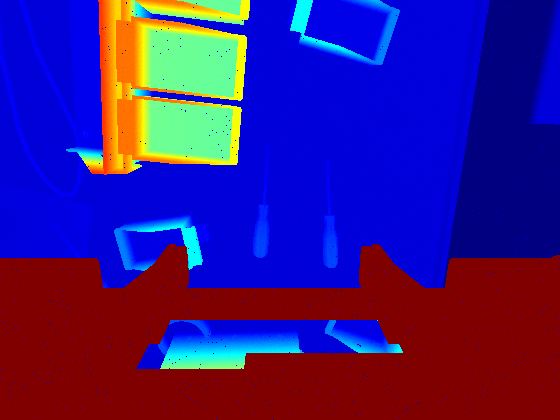

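```bash
python3 -m creep '[[1,0,-40,0,0],[1,0,-60,0,0],[1,0,-70,0,0],[1,0,-70,0,0],[1,0,-70,0,0],[1,0,-70,0,0],[1,0,-70,0,0],[1,0,-70,0,0]]'
cat > rail.py <<'E'
from h import *
np.set_printoptions(precision=4,suppress=True)
c=snap('wrist','w3'); P=cloud(c); z=P[...,2]
np.save('w3.npy',P)
X,Y=P[...,0],P[...,1]
reg=(X>.52)&(X<.75)&(Y>-.08)&(Y<.26)
m=reg&(z>.157)&(z<.168); Q=P[m]
vx=cv2.fitLine((Q[:,:2]).astype(np.float32),cv2.DIST_HUBER,0,.001,.001).ravel(); print('panel top',len(Q),vx,np.degrees(np.arctan2(vx[1],vx[0])), Q[:,1].min(),Q[:,1].max(), np.median(Q[:,2]))
# bars
m=(reg&(z>.112)&(z<.128)&(X<.615)).astype('uint8')
n,l,st,ce=cv2.connectedComponentsWithStats(m)
for i in range(1,n):
    if st[i,4]>60:
        Q=P[l==i]; r=cv2.minAreaRect((Q[:,:2]*1000).astype(np.float32)); print(st[i],'mean',Q.mean(0),'zmed',np.median(Q[:,2]),'rect',np.round(r[0],1),np.round(r[1],1),round(r[2],2), 'y',Q[:,1].min(),Q[:,1].max())
E
python3 rail.py
```

```text
time_s: 5.3
tcp_pos: [0.5451, 0.1433, 0.4012]
ee_rot: [[0.002, -1.0, -0.01], [0.002, -0.01, 1.0], [-1.0, -0.002, 0.002]]
wrist_force: [-0.5, -0.2, 0.8]
gripper_width: 1.001
panel top 904 [0.0995 0.995  0.7211 0.1007] 84.29107 -0.03123669420946966 0.21085723244000715 0.16052101013776987
[211  13  44  73 813] mean [0.5814 0.0051 0.1173] zmed 0.11669095608526903 rect [594.5   6.9] [70.2 47.2] 84.4 y -0.02825391111797712 0.04379693652467974
[215  97  33  62 614] mean [0.5876 0.0935 0.117 ] zmed 0.11660260423351382 rect [598.4  93.4] [69.8 38. ] 84.52 y 0.05748958763981023 0.12879879100617148
[216 162  27  56 524] mean [0.5943 0.1687 0.1166] zmed 0.11648693287568276 rect [599.3 169.6] [30.9 71. ] 0.24 y 0.13412352476575562 0.20509376196371165
```

View pics/w3.png

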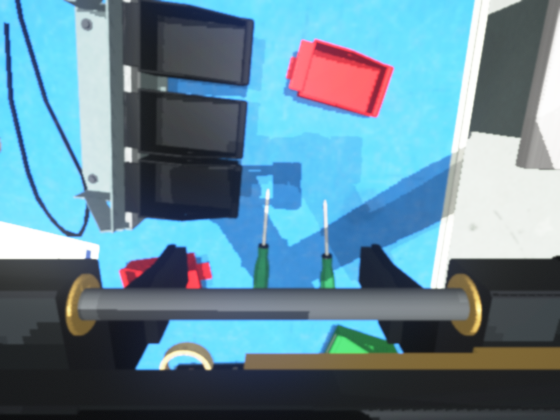

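```bash
cat > bars.py <<'E'
from h import *
np.set_printoptions(precision=4,suppress=True)
P=np.load('w3.npy');R=np.array([[.995,-.0995],[.0995,.995]]) # rows = rail x, y
z=P[...,2]; ok=~np.isnan(z)
rx=P[...,0]*R[0,0]+P[...,1]*R[0,1]; ry=P[...,0]*R[1,0]+P[...,1]*R[1,1]
# rail coords; panel at rx
m=ok&(z>.157)&(z<.168)&(P[...,0]<.75)&(P[...,0]>.6)&(P[...,1]<.25)&(P[...,1]>-.08)
print('panel rx',np.percentile(rx[m],[2,25,50,75,98]),'ry',np.percentile(ry[m],[0,100]))
for lo,hi in [(.02,.105),(.118,.188),(.192,.265)]:
    a=ok&(ry>lo)&(ry<hi)&(rx<.60)&(rx>.53)&(z>.05)
    print('bin ry',np.percentile(ry[a&(z>.11)],[0,50,100]))
    mid=(lo+hi)/2
    for e in np.arange(.560,.600,.002):
        s=a&(rx>=e)&(rx<e+.002)&(abs(ry-mid)<.025)
        if s.sum(): print(round(e+.001,3),s.sum(),round(np.median(z[s])*1000,1),end=' | ')
    print()
E
python3 bars.py
```

```text
panel rx [0.7063 0.7069 0.7074 0.7082 0.7168] ry [0.0394 0.2829]
bin ry [0.031  0.0626 0.1011]
0.567 44 114.4 | 0.569 87 116.3 | 0.571 89 116.9 | 0.573 83 117.0 | 0.575 84 116.7 | 0.577 48 115.4 | 0.581 69 84.2 | 0.583 74 84.3 | 0.585 79 84.4 | 0.587 72 84.6 | 0.589 77 84.6 | 0.591 74 84.7 | 0.593 69 84.7 | 0.595 74 84.7 | 0.597 82 84.6 | 0.599 68 84.7 | 
bin ry [0.118  0.1721 0.188 ]
0.561 804 487.8 | 0.563 808 488.3 | 0.565 804 488.2 | 0.567 846 487.5 | 0.569 868 487.3 | 0.571 886 487.0 | 0.573 880 487.4 | 0.575 902 487.3 | 0.577 920 486.4 | 0.579 2182 472.5 | 0.581 1412 474.8 | 0.583 1030 475.1 | 0.585 897 474.9 | 0.587 838 474.7 | 0.589 810 474.7 | 0.591 789 474.7 | 0.593 517 470.5 | 0.595 276 462.8 | 0.597 240 461.0 | 0.599 185 459.2 | 
bin ry [0.192  0.2017 0.2642]
0.567 42 114.9 | 0.569 64 116.5 | 0.571 362 421.5 | 0.573 155 430.2 | 0.575 570 437.3 | 0.577 43 116.8 | 0.579 4 84.7 | 0.581 53 84.3 | 0.583 53 84.1 | 0.585 55 84.3 | 0.587 54 84.1 | 0.589 55 84.2 | 0.591 55 84.5 | 0.593 55 84.7 | 0.595 54 84.5 | 0.597 52 84.5 | 0.599 56 84.5 |
```

```bash
python3 -m creep '[[0.5,10,-40,-40,-0.05],[0.5,20,-80,-80,-0.11],[0.5,31,-110,-120,-0.11],[0.5,31,-134,-160,-0.11],[0.5,31,-134,-190,-0.11],[0.5,31,-134,-211,-0.11],[0.5,31,-134,-211,-0.11],[0.5,31,-134,-211,-0.11]]'
python3 - <<'E'
from h import *
np.set_printoptions(precision=4,suppress=True)
s=sense();print(s['tcp_pos'],s['ee_rot'],s['wrist_force'])
c=snap('wrist','w4')
P=np.load('w3.npy');R=np.array([[.995,-.0995],[.0995,.995]])
ok=(P[...,2]>.108)&(P[...,2]<.128)&(P[...,0]<.62)&(P[...,0]>.53)
l=cv2.connectedComponentsWithStats(ok.astype('uint8'))
for i in range(1,l[0]):
    if l[2][i,4]>60:
        Q=P[l[1]==i]; r=Q[:,:2]@R.T; r=r[r[:,0]<.58]; lo,hi=np.percentile(r[:,1],[.5,99.5]); m=(lo+hi)/2; print('ry',lo,hi,m,'world',R.T@[.572,m])
E
```

```text
time_s: 6.15
tcp_pos: [0.5768, 0.0094, 0.1909]
ee_rot: [[0.003, -0.995, 0.099], [0.001, 0.099, 0.995], [-1.0, -0.003, 0.002]]
wrist_force: [-0.1, 0.2, 0.5]
gripper_width: 0.504
[0.5768 0.0094 0.1909] [[ 0.0033 -0.9951  0.099 ]
 [ 0.0014  0.099   0.9951]
 [-1.     -0.0032  0.0017]] [-0.1356  0.1568  0.5214]
ry 0.031816845036671676 0.10084478627541178 0.06633081565604174 world [0.5757 0.0091]
ry 0.1179467580705562 0.18664475532798896 0.1522957566992726 world [0.5843 0.0946]
ry 0.19446412398023044 0.2634337120891806 0.22894891803470552 world [0.5919 0.1709]
```

View pics/w4.png

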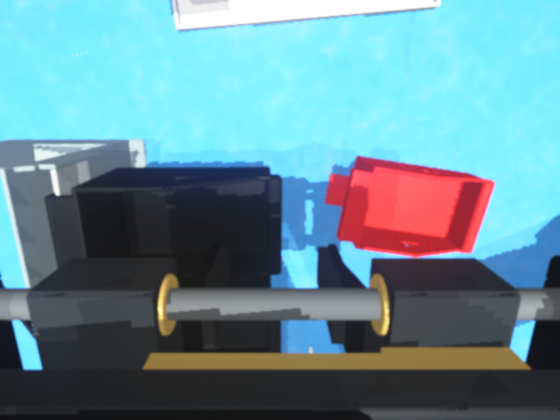

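Candidates in the top view: the black bins on the rail at about (242,198), (265,198) and (291,198). The look-alikes are red at (198,180) and (284,250) and green at (155,272). I chose the black ones. The close wrist picture shows the right-hand black bin (rim end near (280,220)) lying between the fingers, with the red bin at (420,205) well clear.

```bash
python3 -m creep '[[0.5,-1,0,-30,0],[0.5,-1,0,-55,0],[0.5,-1,0,-74,0],[0.5,-1,0,-74,0],[0,-1,0,-74,0],[0,-1,0,-74,0],[0,-1,0,-74,0],[0,-1,0,-74,0]]'; python3 -m creep '[[0,0,0,0,0],[0,0,0,0,0],[0,0,0,0,0],[0,0,0,0,0],[0,0,0,0,0],[0,0,0,0,0],[0,0,0,0,0],[0,0,0,0,0]]'
```

```text
time_s: 7.0
tcp_pos: [0.5768, 0.0098, 0.119]
ee_rot: [[0.007, -0.995, 0.099], [0.003, 0.099, 0.995], [-1.0, -0.007, 0.003]]
wrist_force: [-0.1, -0.6, 0.5]
gripper_width: 0.222
time_s: 7.8
tcp_pos: [0.5768, 0.0098, 0.1193]
ee_rot: [[0.008, -0.995, 0.099], [0.002, 0.099, 0.995], [-1.0, -0.007, 0.003]]
wrist_force: [-3.7, 0.7, 5.6]
gripper_width: 0.112
```

```bash
python3 -m creep '[[0,0,0,2,0],[0,-1,0,4,0],[0,-1,0,6,0],[0,-1,0,8,0],[0,-1,0,10,0],[0,-2,0,12,0],[0,-2,0,12,0],[0,-2,0,12,0]]'
python3 - <<'E'
from h import *
s=sense();print(s['tcp_pos'],s['wrist_force'],s['moment'])
c=snap('wrist','w5');c=snap('scene','s5');i=c['image'][150:310,140:420];cv2.imwrite('pics/s5z.png',cv2.resize(i,(800,457),interpolation=cv2.INTER_CUBIC))
E
```

```text
time_s: 8.6
tcp_pos: [0.575, 0.0098, 0.1314]
ee_rot: [[0.008, -0.995, 0.098], [0.002, 0.098, 0.995], [-1.0, -0.008, 0.003]]
wrist_force: [2.0, -0.9, -3.0]
gripper_width: 0.112
[0.57503745 0.0098116  0.13141729] [ 1.99310203 -0.88559759 -2.99867087] [ 0.00335664 -0.13936118  0.05086035]
```

View pics/s5z.png

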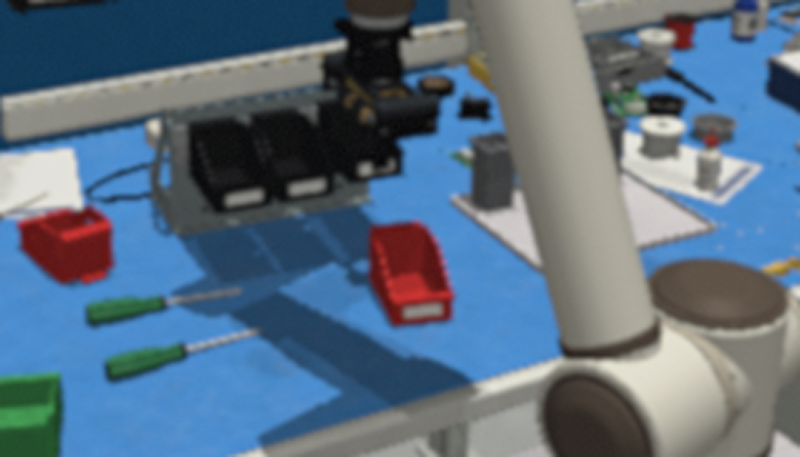

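View pics/w5.png

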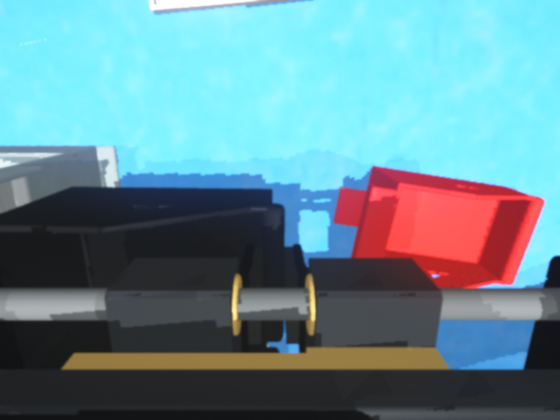

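```bash
cat > tilt.py <<'E'
from h import *
np.set_printoptions(precision=4,suppress=True)
import sys
s=sense(); c=snap('wrist',sys.argv[1]); P=cloud(c); t=s['tcp_pos']; R=s['ee_rot']
bx=-R[:2,1] if R[0,1]<0 else R[:2,1]; by=np.array([-bx[1],bx[0]])
q=P-t; X=q[...,0]*bx[0]+q[...,1]*bx[1]; Y=q[...,0]*by[0]+q[...,1]*by[1]
print('t',s['time_s'],'tcp',t,'F',s['wrist_force'],'M',s['moment'],'w',s['gripper_width'])
# floor & side wall top profile
for y0,y1,nm in [(-.030,-.012,'floor'),(-.037,-.0325,'wall')]:
    for e in np.arange(-.01,.15,.012):
        m=(X>e)&(X<e+.012)&(Y>y0)&(Y<y1)&(q[...,2]<.05)&(q[...,2]>-.12)
        if m.sum()>5: print(nm,round(e+.006,3),m.sum(),round(float(np.median(q[...,2][m]))*1000,1),end=' | ')
    print()
E
python3 tilt.py w6
```

```text
t 8.7 tcp [0.575  0.0098 0.1314] F [ 1.5041  0.0504 -3.096 ] M [-0.0494 -0.2044  0.0019] w 0.11412206317689833
floor -0.004 593 -2.7 | floor 0.008 630 -4.8 | floor 0.02 375 -36.3 | floor 0.032 294 -37.0 | floor 0.044 214 -37.5 | floor 0.056 136 -37.8 | floor 0.068 66 -38.4 | floor 0.104 1333 0.3 | floor 0.116 287 8.9 | floor 0.128 48 -32.9 | floor 0.14 695 -78.6 | 
wall -0.004 198 -4.6 | wall 0.008 632 -11.8 | wall 0.02 738 -9.4 | wall 0.032 890 -5.2 | wall 0.044 1064 -0.2 | wall 0.056 1238 5.1 | wall 0.068 1335 4.4 | wall 0.08 1285 4.5 | wall 0.092 1261 3.9 | wall 0.104 992 -2.9 | wall 0.116 68 -5.5 | wall 0.128 127 -33.2 | wall 0.14 619 -65.6 |
```

```bash
python3 -m creep '[[0,0,0,1,0],[0,0,0,2,0],[0,-1,0,3,0],[0,-1,0,4,0],[0,-1,0,5,0],[0,-1,0,6,0],[0,-1,0,6,0],[0,-1,0,6,0]]'; python3 tilt.py w7
```

```text
time_s: 9.55
tcp_pos: [0.5743, 0.0099, 0.1376]
ee_rot: [[0.009, -0.995, 0.098], [0.003, 0.098, 0.995], [-1.0, -0.009, 0.003]]
wrist_force: [3.3, -0.3, -2.5]
gripper_width: 0.113
t 9.55 tcp [0.5743 0.0099 0.1376] F [ 3.3146 -0.3328 -2.4533] M [-0.0728 -0.7006 -0.0209] w 0.11250784237660029
floor -0.004 581 -2.7 | floor 0.008 627 -4.6 | floor 0.02 380 -37.4 | floor 0.032 288 -38.5 | floor 0.044 211 -39.7 | floor 0.056 138 -40.7 | floor 0.068 65 -41.7 | floor 0.08 11 -42.2 | floor 0.104 899 -10.0 | floor 0.116 1007 6.0 | floor 0.128 43 -39.4 | floor 0.14 634 -78.6 | 
wall -0.004 228 -5.1 | wall 0.008 626 -13.0 | wall 0.02 714 -10.3 | wall 0.032 863 -7.1 | wall 0.044 1003 -3.0 | wall 0.056 1163 1.7 | wall 0.068 1252 1.4 | wall 0.08 1207 0.6 | wall 0.092 1151 -0.5 | wall 0.104 1018 -3.8 | wall 0.116 119 -7.0 | wall 0.128 157 -39.0 | wall 0.14 561 -69.2 |
```

```bash
python3 -m creep '[[0,0,0,2,0],[0,0,0,3,0],[0,0,0,5,0],[0,0,0,6,0],[0,0,0,8,0],[0,0,0,8,0],[0,0,0,8,0],[0,0,0,8,0]]'; python3 tilt.py w8
```

```text
time_s: 10.4
tcp_pos: [0.574, 0.0098, 0.1455]
ee_rot: [[0.008, -0.995, 0.098], [0.002, 0.098, 0.995], [-1.0, -0.008, 0.003]]
wrist_force: [1.4, -0.3, -2.1]
gripper_width: 0.116
t 10.4 tcp [0.574  0.0098 0.1455] F [ 1.4123 -0.297  -2.0619] M [-0.0005 -0.0431  0.0388] w 0.11550646540424338
floor -0.004 598 -2.8 | floor 0.008 620 -4.7 | floor 0.02 367 -38.7 | floor 0.032 279 -40.4 | floor 0.044 203 -42.1 | floor 0.056 130 -43.8 | floor 0.068 67 -45.4 | floor 0.08 7 -46.7 | floor 0.104 754 -17.1 | floor 0.116 1402 2.3 | floor 0.128 42 -47.3 | floor 0.14 552 -82.0 | 
wall -0.004 264 -6.8 | wall 0.008 627 -13.0 | wall 0.02 702 -12.0 | wall 0.032 824 -8.8 | wall 0.044 961 -5.7 | wall 0.056 1087 -2.2 | wall 0.068 1182 -2.4 | wall 0.08 1113 -3.5 | wall 0.092 1073 -5.3 | wall 0.104 988 -5.7 | wall 0.116 143 -5.4 | wall 0.128 256 -16.2 | wall 0.14 476 -75.9 |
```

```bash
python3 -m creep '[[0,0,0,2,0],[0,0,0,3,0],[0,0,0,5,0],[0,0,0,6,0],[0,0,0,8,0],[0,0,0,8,0],[0,0,0,8,0],[0,0,0,8,0]]'; python3 tilt.py w8
```

```text
time_s: 11.25
tcp_pos: [0.5739, 0.0098, 0.1535]
ee_rot: [[0.008, -0.995, 0.098], [0.002, 0.098, 0.995], [-1.0, -0.008, 0.003]]
wrist_force: [0.7, -0.5, -1.8]
gripper_width: 0.111
t 11.25 tcp [0.5739 0.0098 0.1535] F [ 0.6991 -0.4909 -1.8485] M [0.0552 0.2305 0.0257] w 0.1114590900921535
floor -0.004 585 -2.8 | floor 0.008 631 -5.0 | floor 0.02 376 -37.0 | floor 0.032 294 -37.8 | floor 0.044 210 -38.6 | floor 0.056 138 -39.4 | floor 0.068 66 -40.2 | floor 0.08 6 -40.0 | floor 0.104 1080 -5.5 | floor 0.116 682 8.0 | floor 0.128 43 -55.4 | floor 0.14 497 -91.2 | 
wall -0.004 218 -4.9 | wall 0.008 626 -12.6 | wall 0.02 726 -10.0 | wall 0.032 868 -5.6 | wall 0.044 1042 -1.9 | wall 0.056 1192 3.4 | wall 0.068 1289 2.9 | wall 0.08 1242 2.6 | wall 0.092 1208 1.8 | wall 0.104 1025 -3.7 | wall 0.116 113 -10.6 | wall 0.128 330 -19.8 | wall 0.14 379 -82.7 |
```

```bash
python3 -m creep '[[0,-3,0,-3,0],[0,-6,1,-3,0],[0,-10,1,-3,0],[0,-14,1,-3,0],[0,-18,2,-3,0],[0,-24,2,-3,0],[0,-30,3,-3,0],[0,-40,4,-3,0]]'; python3 tilt.py w9
python3 - <<'E'
from h import *
c=snap('scene','s9');i=c['image'][150:310,140:420];cv2.imwrite('pics/s9z.png',cv2.resize(i,(800,457),interpolation=cv2.INTER_CUBIC))
E
```

```text
time_s: 12.1
tcp_pos: [0.5336, 0.0139, 0.1505]
ee_rot: [[0.008, -0.995, 0.099], [0.002, 0.099, 0.995], [-1.0, -0.008, 0.003]]
wrist_force: [-0.7, -0.0, -1.2]
gripper_width: 0.11
t 12.1 tcp [0.5336 0.0139 0.1505] F [-0.7422 -0.0234 -1.2492] M [0.035  0.2067 0.0157] w 0.11046390778007632
floor -0.004 595 -2.8 | floor 0.008 622 -4.7 | floor 0.02 374 -37.0 | floor 0.032 297 -37.7 | floor 0.044 216 -38.5 | floor 0.056 146 -39.4 | floor 0.068 62 -40.1 | floor 0.104 1093 -5.1 | floor 0.116 671 8.0 | 
wall -0.004 217 -4.7 | wall 0.008 625 -12.5 | wall 0.02 726 -10.1 | wall 0.032 866 -5.8 | wall 0.044 1037 -1.7 | wall 0.056 1199 3.2 | wall 0.068 1278 3.1 | wall 0.08 1257 2.5 | wall 0.092 1215 1.6 | wall 0.104 1010 -3.3 | wall 0.116 59 -1.0 |
```

View pics/s9z.png

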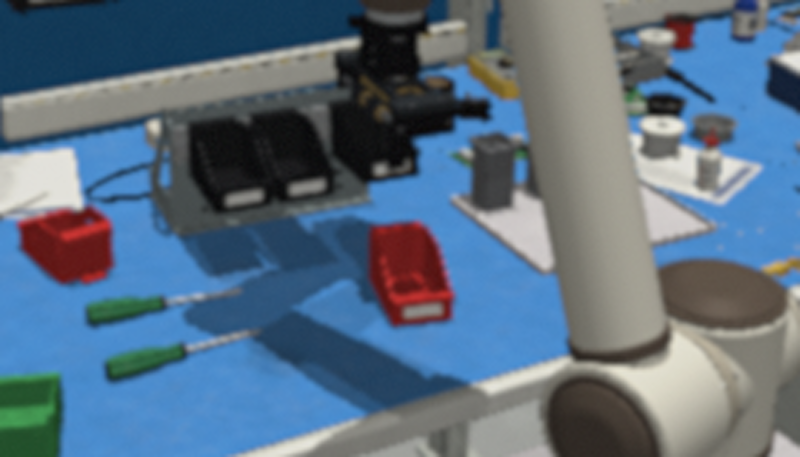

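```bash
cat > tray.py <<'E'
from h import *
np.set_printoptions(precision=4,suppress=True)
c=snap('top','top2'); P=cloud(c); z=P[...,2]
# cups
m=((abs(z-.095)<.008)&(P[...,0]>.5)&(P[...,0]<.66)&(P[...,1]<-.1)&(P[...,1]>-.42)).astype('uint8')
m=cv2.morphologyEx(m,cv2.MORPH_CLOSE,np.ones((3,3)))
l=cv2.connectedComponentsWithStats(m)
for i in range(1,l[0]):
    if l[2][i,4]>20:
        Q=P[l[1]==i];Q=Q[abs(Q[:,2]-.095)<.008]; r=cv2.minAreaRect((Q[:,:2]*1000).astype(np.float32)); print('cup',l[2][i],np.round(r[0],1),np.round(r[1],1),r[2],'zmed',np.median(Q[:,2]))
# tray via colour
im=c['image']; hsv=cv2.cvtColor(im,cv2.COLOR_BGR2HSV)
w=((hsv[...,1]<60)&(hsv[...,2]>120)&(z<.03)&(P[...,1]<-.08)&(P[...,1]>-.42)&(P[...,0]>.35)&(P[...,0]<.66)).astype('uint8')
w=cv2.morphologyEx(w,cv2.MORPH_OPEN,np.ones((3,3)))
l=cv2.connectedComponentsWithStats(w)
for i in range(1,l[0]):
    if l[2][i,4]>300:
        Q=P[l[1]==i]; r=cv2.minAreaRect((Q[:,:2]*1000).astype(np.float32)); print('white',l[2][i],np.round(r[0],1),np.round(r[1],1),r[2],np.median(Q[:,2])); print(cv2.boxPoints(r))
i=im[130:290,170:450];cv2.imwrite('pics/top2z.png',cv2.resize(i,(800,457),interpolation=cv2.INTER_CUBIC))
E
python3 tray.py
```

```text
cup [337 196  15  14 107] [ 613.2 -178.5] [49.1 47. ] 87.89704132080078 zmed 0.09410111068712101
cup [362 196  15  14 106] [ 610.9 -264.2] [49.6 47. ] 87.1117935180664 zmed 0.0925272026699735
cup [387 196  15  14 104] [ 609.1 -349.9] [49.5 46.6] 88.12055206298828 zmed 0.09293099613941447
white [ 329  193   79   66 3739] [ 542.7 -275.5] [286.7 239.5] 88.84002685546875 0.003669164149882498
[[ 420.0515 -416.4356]
 [ 659.501  -421.284 ]
 [ 665.3054 -134.6207]
 [ 425.8559 -129.7723]]
```

View pics/top2z.png

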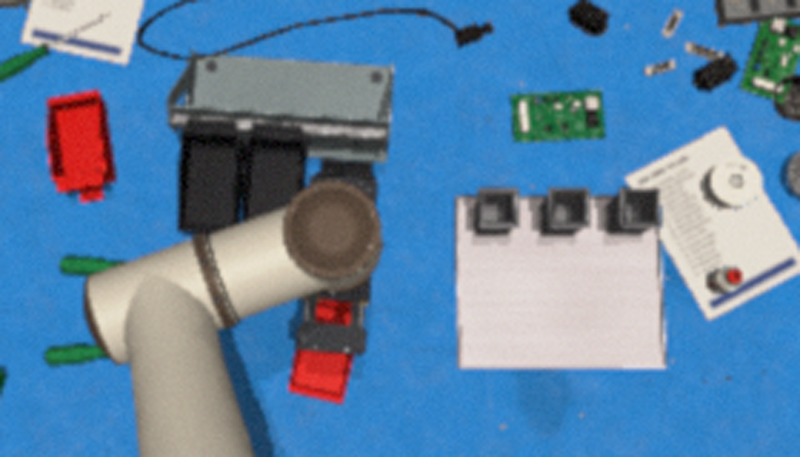

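```bash
python3 -m creep '[[0,-10,-10,20,0.02],[0,-20,-30,50,0.04],[0,-30,-60,80,0.06],[0,-40,-80,110,0.075],[0,-50,-100,120,0.075],[0,-50,-120,120,0.075],[0,-50,-120,120,0.075],[0,-50,-120,120,0.075]]'
python3 - <<'E'
from h import *
np.set_printoptions(precision=4,suppress=True)
c=snap('wrist','w10'); P=cloud(c); z=P[...,2]; np.save('w10.npy',P); cv2.imwrite('pics/w10z.png',cv2.applyColorMap((np.nan_to_num(np.clip(z,-.02,.2)+.02)/.22*255).astype('uint8'),cv2.COLORMAP_JET))
m=((abs(z-.093)<.008)&(P[...,0]>.5)&(P[...,0]<.70)&(P[...,1]<-.1)&(P[...,1]>-.42)).astype('uint8')
l=cv2.connectedComponentsWithStats(m)
for i in range(1,l[0]):
    if l[2][i,4]>50:
        Q=P[l[1]==i]; r=cv2.minAreaRect((Q[:,:2]*1000).astype(np.float32)); print('cup',l[2][i],np.round(r[0],1),np.round(r[1],1),r[2],'zmed',np.median(Q[:,2]))
E
```

```text
time_s: 13.05
tcp_pos: [0.4832, -0.1063, 0.2705]
ee_rot: [[0.008, -1.0, 0.024], [0.003, 0.024, 1.0], [-1.0, -0.007, 0.003]]
wrist_force: [0.5, 1.1, -0.5]
gripper_width: 0.113
cup [  83    0   65   38 1210] [ 611.9 -256.2] [28.9 50.2] 88.3075180053711 zmed 0.09162345516127907
cup [  95   82   63   58 1740] [ 613.7 -181.6] [49.2 50.3] 88.67462921142578 zmed 0.09169214331719705
```

View pics/w10.png

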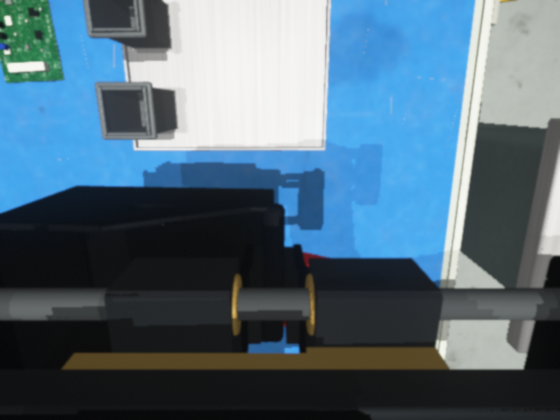

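View pics/w10z.png

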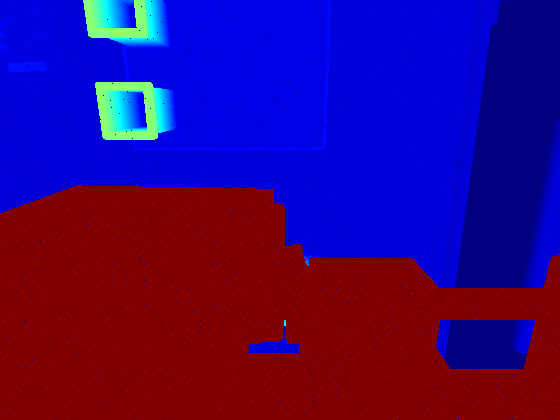

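Run:
```python
from h import *
np.set_printoptions(precision=4,suppress=True)
P=np.load('w10.npy');z=P[...,2]
m=(z>.005)&(z<.016)&(P[...,1]<-.115)&(P[...,1]>-.4)&(P[...,0]>.36)&(P[...,0]<.47)
Q=P[m]
a=Q[(Q[:,1]<-.15)]; print('front rim x',len(a),np.percentile(a[:,0],[10,50,90]),np.median(a[:,1]),np.median(a[:,2]))
vx=cv2.fitLine(a[:,:2].astype(np.float32),cv2.DIST_HUBER,0,.001,.001).ravel();print(vx)
m=(z>.005)&(z<.016)&(P[...,1]<-.11)&(P[...,1]>-.15)&(P[...,0]>.44)&(P[...,0]<.6);a=P[m];print('left rim y',len(a),np.percentile(a[:,1],[10,50,90]),np.median(a[:,0]))
m=(P[...,0]>.44)&(P[...,0]<.5)&(P[...,1]>-.27)&(P[...,1]<-.2);print('floor z',np.median(z[m])); m=(P[...,0]>.3)&(P[...,0]<.38)&(P[...,1]>-.3)&(P[...,1]<-.2);print('bench z',np.median(z[m]))
```

```text
front rim x 441 [0.4231 0.4248 0.4266] -0.2232463537313712 0.009169848463572272
[ 0.0242  0.9997  0.425  -0.2127]
left rim y 414 [-0.1387 -0.137  -0.1352] 0.5188785400769911
floor z 0.0025655525902790466
bench z 0.00023749168051023783
```

```bash
python3 -m creep '[[0,-5,-40,0,0],[0,-10,-80,0,0],[0,-20,-120,0,0],[0,-30,-160,-20,0],[0,-40,-200,-50,0],[0,-45,-230,-90,0],[0,-45,-238,-130,0],[0,-45,-238,-170,0]]'; python3 -m creep '[[0,0,0,-10,0],[0,0,0,-20,0],[0,0,0,-30,0],[0,0,0,-35,0],[0,0,0,-40,0],[0,0,0,-45,0],[0,0,0,-45,0],[0,0,0,-45,0]]'; python3 tilt.py w11
```

```text
time_s: 13.9
tcp_pos: [0.4384, -0.3448, 0.0983]
ee_rot: [[0.007, -1.0, 0.025], [0.003, 0.025, 1.0], [-1.0, -0.007, 0.003]]
wrist_force: [-0.5, -0.1, -1.4]
gripper_width: 0.108
time_s: 14.7
tcp_pos: [0.4385, -0.3449, 0.0536]
ee_rot: [[0.008, -1.0, 0.024], [0.003, 0.024, 1.0], [-1.0, -0.008, 0.003]]
wrist_force: [0.7, 0.2, -1.6]
gripper_width: 0.11
t 14.7 tcp [ 0.4385 -0.3449  0.0536] F [ 0.7401  0.2031 -1.5961] M [0.0194 0.2042 0.0417] w 0.11037897612184996
floor -0.004 922 -3.3 | floor 0.008 632 -4.5 | floor 0.02 375 -36.9 | floor 0.032 296 -37.7 | floor 0.044 209 -38.5 | floor 0.056 139 -39.3 | floor 0.068 63 -39.7 | floor 0.08 7 -40.5 | floor 0.104 1062 -5.2 | floor 0.116 695 7.7 | floor 0.128 51 -51.5 | floor 0.14 187 -51.3 | floor 0.152 356 -51.1 | 
wall -0.004 377 -27.0 | wall 0.008 782 -18.0 | wall 0.02 878 -14.8 | wall 0.032 1019 -10.1 | wall 0.044 1172 -6.4 | wall 0.056 1325 -0.3 | wall 0.068 1422 -0.3 | wall 0.08 1361 -0.8 | wall 0.092 1337 -1.3 | wall 0.104 1115 -6.3 | wall 0.116 193 -51.0 | wall 0.128 156 -51.3 | wall 0.14 156 -51.5 | wall 0.152 134 -51.4 |
```

View pics/w11.png

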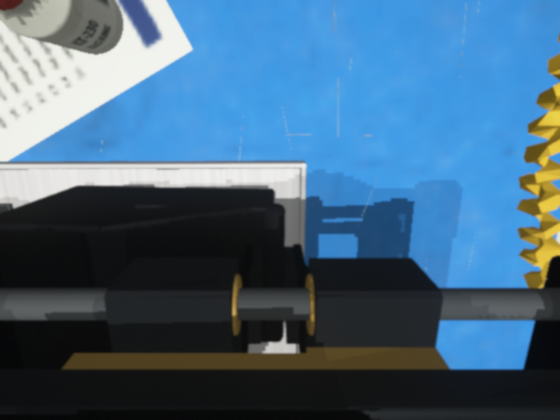

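```bash
python3 -m creep '[[0,0,0,-3,0],[0,0,0,-5,0],[0,0,0,-7,0],[0,0,0,-9,0],[0,0,0,-10,0],[0,0,0,-11,0],[0,0,0,-11,0],[0,0,0,-11,0]]'; python3 tilt.py w12
```

```text
time_s: 15.55
tcp_pos: [0.4386, -0.3451, 0.0429]
ee_rot: [[0.008, -1.0, 0.024], [0.002, 0.024, 1.0], [-1.0, -0.008, 0.003]]
wrist_force: [-0.8, 1.3, 0.6]
gripper_width: 0.11
t 15.55 tcp [ 0.4386 -0.3451  0.0429] F [-0.7811  1.2784  0.6389] M [0.0445 0.3626 0.0491] w 0.1101192081846739
floor -0.004 930 -3.2 | floor 0.008 617 -5.7 | floor 0.02 373 -35.8 | floor 0.032 296 -36.0 | floor 0.044 212 -36.3 | floor 0.056 135 -36.5 | floor 0.068 59 -36.6 | floor 0.104 1405 3.3 | floor 0.116 61 8.1 | floor 0.128 44 -40.6 | floor 0.14 207 -40.6 | floor 0.152 111 -40.8 | 
wall -0.004 361 -33.2 | wall 0.008 715 -15.2 | wall 0.02 822 -11.0 | wall 0.032 989 -5.7 | wall 0.044 1165 -1.2 | wall 0.056 1364 4.9 | wall 0.068 1434 4.8 | wall 0.08 1413 5.6 | wall 0.092 1399 5.5 | wall 0.104 996 -5.2 | wall 0.116 177 -40.3 | wall 0.128 184 -40.7 | wall 0.14 176 -40.6 | wall 0.152 30 -40.7 |
```

```bash
python3 -m creep '[[0,0,0,-1,0],[0,0,0,-1,0],[0,0,0,-2,0],[0,0,0,-2,0],[0,0,0,-2,0],[0,0,0,-2,0],[0,0,0,-2,0],[0,0,0,-2,0]]'; python3 tilt.py w12
```

```text
time_s: 16.4
tcp_pos: [0.4387, -0.3451, 0.0409]
ee_rot: [[0.008, -1.0, 0.024], [0.002, 0.024, 1.0], [-1.0, -0.008, 0.002]]
wrist_force: [-1.3, 0.7, 2.3]
gripper_width: 0.105
t 16.4 tcp [ 0.4387 -0.3451  0.0409] F [-1.3445  0.7382  2.3026] M [0.0583 0.2799 0.0481] w 0.10547597502056498
floor -0.004 937 -3.1 | floor 0.008 638 -5.8 | floor 0.02 379 -35.3 | floor 0.032 290 -35.4 | floor 0.044 217 -35.4 | floor 0.056 140 -35.4 | floor 0.068 56 -35.4 | floor 0.104 1396 4.3 | floor 0.116 20 4.5 | floor 0.128 49 -38.6 | floor 0.14 218 -38.6 | floor 0.152 69 -38.8 | 
wall -0.004 359 -33.7 | wall 0.008 702 -13.9 | wall 0.02 821 -10.2 | wall 0.032 981 -4.9 | wall 0.044 1173 0.2 | wall 0.056 1392 5.7 | wall 0.068 1444 6.6 | wall 0.08 1442 6.8 | wall 0.092 1415 6.6 | wall 0.104 963 -4.9 | wall 0.116 186 -38.3 | wall 0.128 185 -38.6 | wall 0.14 181 -38.7 | wall 0.152 10 -38.7 |
```

```bash
python3 -m creep '[[0.4,0,0,0,0],[0.4,0,0,0,0],[0.4,0,0,0,0],[0.4,0,0,5,0],[0.4,0,0,25,0],[0.4,0,0,65,0],[0.4,0,0,110,0],[0.4,0,0,155,0]]';  python3 -m creep '[[0.5,20,45,10,-0.02],[0.5,40,90,10,-0.04],[0.5,60,140,10,-0.06],[0.5,80,190,10,-0.075],[0.5,100,240,10,-0.075],[0.5,120,290,10,-0.075],[0.5,140,340,10,-0.075],[0.5,145,390,10,-0.075]]'
```

```text
time_s: 17.25
tcp_pos: [0.4384, -0.345, 0.1978]
ee_rot: [[0.008, -1.0, 0.024], [0.002, 0.024, 1.0], [-1.0, -0.008, 0.002]]
wrist_force: [1.2, -1.1, -0.1]
gripper_width: 0.4
time_s: 18.05
tcp_pos: [0.5811, 0.0285, 0.2082]
ee_rot: [[0.009, -0.995, 0.099], [0.002, 0.099, 0.995], [-1.0, -0.009, 0.003]]
wrist_force: [0.2, 0.7, 0.5]
gripper_width: 0.498
```

Run:
```python
from h import *
c=snap('scene','s13');i=c['image'][150:310,140:420];cv2.imwrite('pics/s13z.png',cv2.resize(i,(800,457),interpolation=cv2.INTER_CUBIC))
c=snap('top','t13');P=cloud(c)
i=c['image'][130:290,170:450];cv2.imwrite('pics/t13z.png',cv2.resize(i,(800,457),interpolation=cv2.INTER_CUBIC))
```

```text
(no output)
```

View pics/t13z.png

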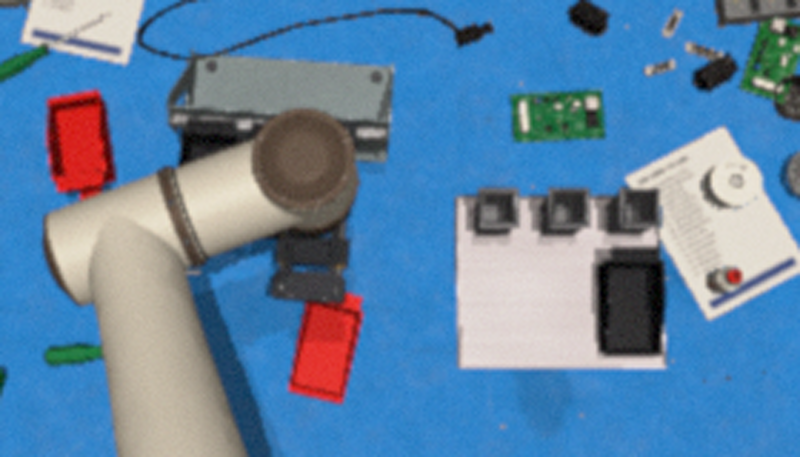

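```bash
python3 -c "
from h import *
s=sense();print(s['tcp_pos'])"
```

```text
[0.5812968  0.03154634 0.20786856]
```

```bash
python3 -m creep '[[0.5,3,40,0,0],[0.5,3,63,0,0],[0.5,3,63,-15,0],[0.5,3,63,-40,0],[0.5,3,63,-70,0],[0.5,3,63,-92,0],[0.5,3,63,-92,0],[0.5,3,63,-92,0]]'; python3 tilt.py w14
```

```text
time_s: 18.95
tcp_pos: [0.5847, 0.0943, 0.1165]
ee_rot: [[0.01, -0.996, 0.092], [0.002, 0.092, 0.996], [-1.0, -0.01, 0.003]]
wrist_force: [-0.1, 0.4, 1.4]
gripper_width: 0.502
t 18.95 tcp [0.5847 0.0943 0.1165] F [-0.1364  0.4444  1.3636] M [0.0488 0.0808 0.0143] w 0.501526846663107
floor -0.004 975 -0.5 | floor 0.008 809 -32.3 | floor 0.02 644 -115.5 | floor 0.032 719 -32.4 | floor 0.044 470 -116.1 | floor 0.056 370 -116.5 | floor 0.068 336 -116.6 | floor 0.08 334 -116.6 | floor 0.092 335 -116.6 | floor 0.104 1173 3.1 | floor 0.116 379 -116.6 | floor 0.128 459 -112.0 | floor 0.14 862 -79.2 | 
wall -0.004 200 -114.8 | wall 0.008 689 -14.5 | wall 0.02 841 -9.7 | wall 0.032 1028 -4.4 | wall 0.044 1253 1.4 | wall 0.056 1473 7.7 | wall 0.068 1603 9.8 | wall 0.08 1591 10.0 | wall 0.092 1496 8.6 | wall 0.104 974 -4.0 | wall 0.116 184 -115.3 | wall 0.128 256 -48.2 | wall 0.14 605 -60.8 |
```

View pics/w14.png

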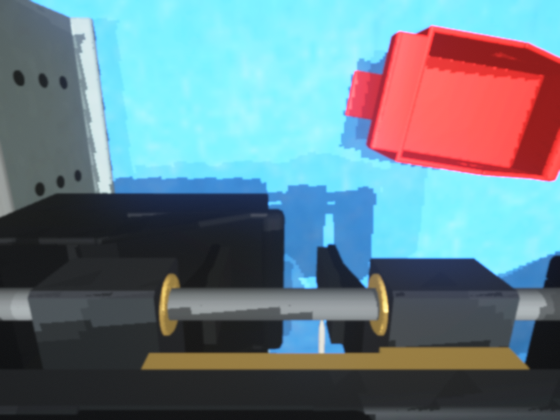

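```bash
python3 -m creep '[[0.2,0,0,0,-0.007],[0,0,0,0,-0.007],[0,0,0,0,-0.007],[0,0,0,0,-0.007],[0,0,0,0,-0.007],[0,0,0,0,-0.007],[0,0,0,0,-0.007],[0,0,0,0,-0.007]]'; python3 -m creep '[[0,0,0,3,0],[0,0,0,6,0],[0,-1,0,9,0],[0,-1,0,12,0],[0,-1,0,15,0],[0,-2,0,18,0],[0,-2,0,18,0],[0,-2,0,18,0]]'; python3 tilt.py w15
```

```text
time_s: 19.8
tcp_pos: [0.5852, 0.0946, 0.1175]
ee_rot: [[0.012, -0.995, 0.099], [0.003, 0.099, 0.995], [-1.0, -0.011, 0.004]]
wrist_force: [-1.3, 0.1, 1.9]
gripper_width: 0.112
time_s: 20.6
tcp_pos: [0.5828, 0.0945, 0.1355]
ee_rot: [[0.011, -0.995, 0.099], [0.003, 0.099, 0.995], [-1.0, -0.011, 0.004]]
wrist_force: [-0.3, -0.6, -3.4]
gripper_width: 0.109
t 20.6 tcp [0.5828 0.0945 0.1355] F [-0.2569 -0.6171 -3.4112] M [0.0299 0.41   0.0317] w 0.10923788197070121
floor -0.004 637 -0.7 | floor 0.008 566 -2.2 | floor 0.02 302 -35.4 | floor 0.032 225 -36.4 | floor 0.044 135 -37.4 | floor 0.056 66 -38.5 | floor 0.104 747 -5.9 | floor 0.116 772 7.6 | floor 0.128 83 -37.3 | floor 0.14 862 -76.3 | 
wall -0.004 178 -4.6 | wall 0.008 592 -12.8 | wall 0.02 706 -10.3 | wall 0.032 838 -6.7 | wall 0.044 997 -2.9 | wall 0.056 1132 1.3 | wall 0.068 1259 1.7 | wall 0.08 1208 1.5 | wall 0.092 1192 -0.3 | wall 0.104 999 -3.5 | wall 0.116 109 -5.5 | wall 0.128 135 -36.9 | wall 0.14 600 -67.4 |
```

Same behaviour as the first bin (slope ≈0.085). I'll keep lifting, this time pulling slightly forward as the toe swings.

```bash
python3 -m creep '[[0,0,0,2,0],[0,0,0,3,0],[0,-1,0,5,0],[0,-1,0,6,0],[0,-1,0,8,0],[0,-1,0,8,0],[0,-1,0,8,0],[0,-1,0,8,0]]'; python3 -m creep '[[0,0,0,2,0],[0,0,0,3,0],[0,-1,0,5,0],[0,-1,0,6,0],[0,-1,0,8,0],[0,-1,0,8,0],[0,-1,0,8,0],[0,-1,0,8,0]]'; python3 tilt.py w16
```

```text
time_s: 21.45
tcp_pos: [0.5823, 0.0946, 0.1438]
ee_rot: [[0.012, -0.995, 0.099], [0.003, 0.099, 0.995], [-1.0, -0.012, 0.004]]
wrist_force: [3.4, -0.3, -1.9]
gripper_width: 0.114
time_s: 22.25
tcp_pos: [0.5813, 0.0946, 0.1517]
ee_rot: [[0.012, -0.995, 0.099], [0.003, 0.099, 0.995], [-1.0, -0.012, 0.004]]
wrist_force: [0.1, -0.6, -1.4]
gripper_width: 0.108
t 22.25 tcp [0.5813 0.0946 0.1517] F [ 0.0741 -0.5983 -1.3889] M [0.0337 0.1763 0.0082] w 0.1083750262964114
floor -0.004 626 -0.8 | floor 0.008 561 -2.4 | floor 0.02 316 -34.8 | floor 0.032 219 -35.6 | floor 0.044 141 -36.4 | floor 0.056 67 -37.1 | floor 0.104 902 -0.9 | floor 0.116 478 9.4 | floor 0.128 87 -53.3 | floor 0.14 727 -86.6 | 
wall -0.004 159 -4.1 | wall 0.008 596 -12.6 | wall 0.02 701 -10.2 | wall 0.032 858 -5.8 | wall 0.044 1018 -1.8 | wall 0.056 1180 3.7 | wall 0.068 1300 3.9 | wall 0.08 1247 3.0 | wall 0.092 1233 2.2 | wall 0.104 986 -3.1 | wall 0.116 53 0.6 | wall 0.128 337 -18.4 | wall 0.14 425 -79.2 |
```

```bash
python3 -m creep '[[0,-3,0,-3,0],[0,-6,1,-3,0],[0,-10,1,-3,0],[0,-14,1,-3,0],[0,-18,2,-3,0],[0,-24,2,-3,0],[0,-30,3,-3,0],[0,-40,4,-3,0]]'; python3 -m creep '[[0,-10,0,30,0.02],[0,-20,-10,70,0.04],[0,-30,-40,90,0.06],[0,-40,-80,90,0.075],[0,-60,-120,90,0.075],[0,-80,-170,90,0.075],[0,-90,-220,90,0.075],[0,-100,-270,90,0.075]]'; python3 tilt.py w17
```

```text
time_s: 23.1
tcp_pos: [0.5409, 0.0987, 0.1487]
ee_rot: [[0.012, -0.995, 0.099], [0.003, 0.099, 0.995], [-1.0, -0.012, 0.004]]
wrist_force: [-0.3, 0.8, -2.0]
gripper_width: 0.111
time_s: 23.9
tcp_pos: [0.4405, -0.1669, 0.2392]
ee_rot: [[0.013, -1.0, 0.023], [0.004, 0.023, 1.0], [-1.0, -0.013, 0.004]]
wrist_force: [1.7, 0.4, -1.5]
gripper_width: 0.112
t 23.9 tcp [ 0.4405 -0.1669  0.2392] F [ 1.6749  0.4118 -1.4679] M [-0.0358 -0.0151 -0.0141] w 0.11245464413056921
floor -0.004 618 -0.7 | floor 0.008 576 -2.3 | floor 0.02 306 -34.8 | floor 0.032 221 -35.6 | floor 0.044 143 -36.2 | floor 0.056 57 -36.9 | floor 0.068 6 -37.0 | floor 0.104 911 -0.6 | floor 0.116 471 8.7 | 
wall -0.004 160 -3.7 | wall 0.008 600 -12.5 | wall 0.02 708 -9.9 | wall 0.032 857 -5.5 | wall 0.044 1024 -1.3 | wall 0.056 1180 3.6 | wall 0.068 1307 3.7 | wall 0.08 1252 3.3 | wall 0.092 1227 2.2 | wall 0.104 1001 -2.6 | wall 0.116 51 -0.3 |
```

```bash
python3 -m creep '[[0,0,-40,-20,0],[0,0,-75,-50,0],[0,0,-93,-90,0],[0,0,-93,-130,0],[0,0,-93,-160,0],[0,0,-93,-180,0],[0,0,-93,-185,0],[0,0,-93,-188,0]]'; python3 tilt.py w18
```

```text
time_s: 24.75
tcp_pos: [0.4387, -0.2652, 0.051]
ee_rot: [[0.011, -1.0, 0.03], [0.001, 0.03, 1.0], [-1.0, -0.011, 0.002]]
wrist_force: [0.5, 0.3, -0.0]
gripper_width: 0.111
t 24.75 tcp [ 0.4387 -0.2652  0.051 ] F [ 0.4975  0.2661 -0.0433] M [ 0.0035  0.1648 -0.0113] w 0.11087602530621225
floor -0.004 997 -1.4 | floor 0.008 566 -2.6 | floor 0.02 305 -34.7 | floor 0.032 215 -35.5 | floor 0.044 141 -36.1 | floor 0.056 57 -36.7 | floor 0.104 907 -0.2 | floor 0.116 428 9.1 | floor 0.128 58 -48.6 | floor 0.14 207 -48.7 | floor 0.152 337 -48.8 | 
wall -0.004 325 -47.6 | wall 0.008 762 -18.2 | wall 0.02 868 -15.2 | wall 0.032 987 -10.4 | wall 0.044 1108 -4.9 | wall 0.056 1184 2.5 | wall 0.068 1270 3.7 | wall 0.08 1128 5.6 | wall 0.092 1073 5.9 | wall 0.104 854 0.7 | wall 0.116 53 -1.5 |
```

View pics/w18.png

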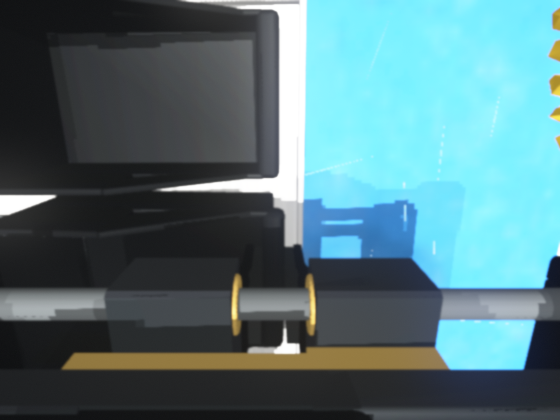

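```bash
python3 -m creep '[[0,0,2,-2,0.006],[0,0,2,-4,0.006],[0,0,2,-6,0.006],[0,0,2,-8,0.006],[0,0,2,-9,0.006],[0,0,2,-10,0.006],[0,0,2,-11,0.006],[0,0,2,-12,0.006]]'; python3 tilt.py w19
```

```text
time_s: 25.6
tcp_pos: [0.439, -0.2633, 0.0393]
ee_rot: [[0.012, -1.0, 0.024], [0.001, 0.024, 1.0], [-1.0, -0.012, 0.002]]
wrist_force: [-1.0, 1.0, 1.1]
gripper_width: 0.108
t 25.6 tcp [ 0.439  -0.2633  0.0393] F [-0.9579  1.0194  1.0633] M [0.0687 0.3263 0.0286] w 0.10762460336363311
floor -0.004 1005 -1.2 | floor 0.008 580 -2.6 | floor 0.02 307 -33.4 | floor 0.032 222 -33.6 | floor 0.044 143 -33.6 | floor 0.056 55 -33.6 | floor 0.068 6 -32.7 | floor 0.104 1067 6.3 | floor 0.116 17 10.4 | floor 0.128 102 -37.1 | floor 0.14 288 -37.0 | floor 0.152 69 -37.2 | 
wall -0.004 309 -36.2 | wall 0.008 723 -16.0 | wall 0.02 851 -12.0 | wall 0.032 1013 -7.4 | wall 0.044 1195 -1.9 | wall 0.056 1322 5.4 | wall 0.068 1377 7.5 | wall 0.08 1286 9.6 | wall 0.092 1187 10.8 | wall 0.104 786 1.5 | wall 0.116 48 -3.7 |
```

```bash
python3 -m creep '[[0,0,0,-1,0],[0,0,0,-1,0],[0.4,0,0,-1,0],[0.4,0,0,-1,0],[0.4,0,0,-1,0],[0.4,0,0,4,0],[0.4,0,0,30,0],[0.4,0,0,70,0]]'; python3 -m creep '[[0.4,0,10,45,0],[0.5,10,40,80,-0.02],[0.5,30,90,100,-0.04],[0.5,50,140,100,-0.06],[0.5,70,190,100,-0.075],[0.5,100,240,100,-0.075],[0.5,120,290,100,-0.075],[0.5,140,330,100,-0.075]]'
python3 - <<'E'
from h import *
s=sense();print(s['tcp_pos'])
c=snap('top','t20');i=c['image'][130:290,170:450];cv2.imwrite('pics/t20z.png',cv2.resize(i,(800,457),interpolation=cv2.INTER_CUBIC))
E
```

```text
time_s: 26.45
tcp_pos: [0.4374, -0.2628, 0.1081]
ee_rot: [[0.006, -1.0, 0.024], [0.003, 0.024, 1.0], [-1.0, -0.006, 0.003]]
wrist_force: [1.2, -0.5, -1.2]
gripper_width: 0.392
time_s: 27.25
tcp_pos: [0.5686, 0.0501, 0.2087]
ee_rot: [[0.007, -0.995, 0.098], [0.003, 0.099, 0.995], [-1.0, -0.006, 0.003]]
wrist_force: [1.9, -1.5, 0.5]
gripper_width: 0.498
[0.56859131 0.05005327 0.20871099]
```

View pics/t20z.png

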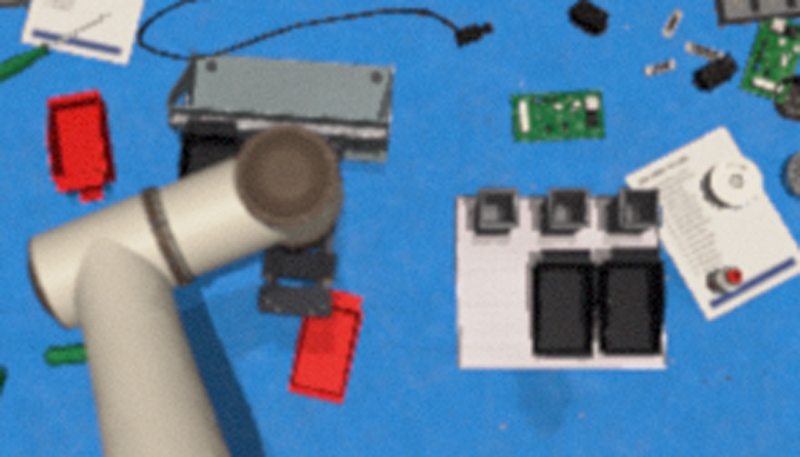

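```bash
python3 -m creep '[[0.5,8,40,0,0],[0.5,16,80,0,0],[0.5,23,110,0,0],[0.5,23,121,-10,0],[0.5,23,121,-40,0],[0.5,23,121,-70,0],[0.5,23,121,-92,0],[0.5,23,121,-92,0]]'; python3 tilt.py w21
```

```text
time_s: 28.1
tcp_pos: [0.5927, 0.1746, 0.1124]
ee_rot: [[0.003, -0.995, 0.095], [0.001, 0.095, 0.996], [-1.0, -0.003, 0.001]]
wrist_force: [-0.2, -0.5, -0.2]
gripper_width: 0.499
t 28.1 tcp [0.5927 0.1746 0.1124] F [-0.1515 -0.4581 -0.2138] M [-0.0427  0.1269  0.0354] w 0.49870693372573177
floor -0.004 1012 3.7 | floor 0.008 892 -28.1 | floor 0.02 743 -28.2 | floor 0.032 823 -27.6 | floor 0.044 577 -27.8 | floor 0.056 487 -28.2 | floor 0.068 400 -111.8 | floor 0.08 309 -112.3 | floor 0.092 249 -112.6 | floor 0.104 1329 2.9 | floor 0.116 326 -112.3 | floor 0.128 265 -108.1 | floor 0.14 337 -91.9 | 
wall -0.004 294 3.3 | wall 0.008 266 3.4 | wall 0.02 237 7.7 | wall 0.032 260 15.0 | wall 0.044 289 23.2 | wall 0.056 375 29.1 | wall 0.068 291 33.9 | wall 0.08 268 34.3 | wall 0.092 157 -111.8 | wall 0.104 99 -112.6 | wall 0.116 111 -112.5 | wall 0.128 189 -107.4 | wall 0.14 639 -56.7 |
```

View pics/w21.png

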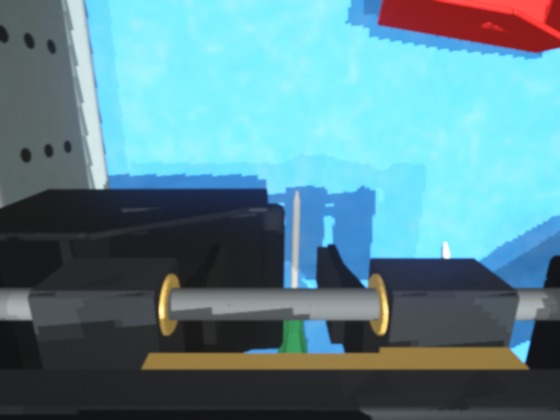

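```bash
python3 -m creep '[[0.5,0,-3,4,-0.004],[0.3,0,-3,4,-0.004],[0,0,-3,4,-0.004],[0,0,-3,4,-0.004],[0,0,-3,4,-0.004],[0,0,-3,4,-0.004],[0,0,-3,4,-0.004],[0,0,-3,4,-0.004]]'; python3 -m creep '[[0,0,0,3,0],[0,0,0,6,0],[0,-1,0,9,0],[0,-1,0,12,0],[0,-1,0,15,0],[0,-2,0,18,0],[0,-2,0,18,0],[0,-2,0,18,0]]'; python3 -m creep '[[0,0,0,2,0],[0,0,0,3,0],[0,-1,0,5,0],[0,-1,0,6,0],[0,-1,0,8,0],[0,-1,0,8,0],[0,-1,0,8,0],[0,-1,0,8,0]]'; python3 tilt.py w22
```

```text
time_s: 28.95
tcp_pos: [0.593, 0.1722, 0.1189]
ee_rot: [[0.004, -0.995, 0.098], [0.001, 0.098, 0.995], [-1.0, -0.004, 0.002]]
wrist_force: [-5.2, 0.7, 2.8]
gripper_width: 0.111
time_s: 29.75
tcp_pos: [0.5907, 0.1722, 0.1369]
ee_rot: [[0.004, -0.995, 0.098], [0.001, 0.098, 0.995], [-1.0, -0.004, 0.002]]
wrist_force: [0.5, -0.2, -3.1]
gripper_width: 0.112
time_s: 30.55
tcp_pos: [0.5901, 0.1723, 0.1452]
ee_rot: [[0.005, -0.995, 0.098], [0.002, 0.098, 0.995], [-1.0, -0.005, 0.002]]
wrist_force: [1.9, 0.3, -1.2]
gripper_width: 0.115
t 30.55 tcp [0.5901 0.1723 0.1452] F [ 1.9144  0.291  -1.2486] M [-0.0546 -0.3052 -0.0077] w 0.1152424580112506
floor -0.004 628 -2.5 | floor 0.008 612 -4.8 | floor 0.02 358 -38.4 | floor 0.032 281 -40.2 | floor 0.044 213 -41.8 | floor 0.056 133 -43.5 | floor 0.068 64 -45.0 | floor 0.08 12 -46.0 | floor 0.104 824 -16.0 | floor 0.116 1318 2.7 | floor 0.128 40 -46.8 | floor 0.14 542 -82.9 | 
wall -0.004 272 -6.3 | wall 0.008 620 -12.9 | wall 0.02 707 -11.2 | wall 0.032 824 -8.4 | wall 0.044 969 -5.7 | wall 0.056 1095 -1.6 | wall 0.068 1192 -1.6 | wall 0.08 1120 -3.1 | wall 0.092 1085 -5.2 | wall 0.104 984 -5.0 | wall 0.116 131 -6.0 | wall 0.128 249 -17.3 | wall 0.14 477 -76.0 |
```

```bash
python3 -m creep '[[0,0,0,2,0],[0,0,0,3,0],[0,-1,0,5,0],[0,-1,0,6,0],[0,-1,0,8,0],[0,-1,0,8,0],[0,-1,0,8,0],[0,-1,0,8,0]]'; python3 tilt.py w23
```

```text
time_s: 31.4
tcp_pos: [0.589, 0.1722, 0.1531]
ee_rot: [[0.005, -0.995, 0.098], [0.001, 0.098, 0.995], [-1.0, -0.004, 0.002]]
wrist_force: [-0.6, 0.6, -1.5]
gripper_width: 0.116
t 31.4 tcp [0.589  0.1722 0.1531] F [-0.6169  0.5702 -1.4874] M [0.033  0.1908 0.0518] w 0.11575477035030751
floor -0.004 598 -2.5 | floor 0.008 629 -4.7 | floor 0.02 373 -36.7 | floor 0.032 294 -37.6 | floor 0.044 213 -38.4 | floor 0.056 132 -39.4 | floor 0.068 58 -40.0 | floor 0.08 6 -40.5 | floor 0.104 1048 -5.4 | floor 0.116 687 7.7 | floor 0.128 39 -55.0 | floor 0.14 536 -88.0 | 
wall -0.004 218 -4.7 | wall 0.008 621 -12.3 | wall 0.02 734 -10.0 | wall 0.032 871 -6.2 | wall 0.044 1039 -1.4 | wall 0.056 1201 3.0 | wall 0.068 1284 3.2 | wall 0.08 1243 2.3 | wall 0.092 1221 2.0 | wall 0.104 1004 -3.3 | wall 0.116 59 -1.0 | wall 0.128 358 -19.5 | wall 0.14 410 -81.0 |
```

```bash
python3 -m creep '[[0,-3,0,-3,0],[0,-6,1,-3,0],[0,-10,1,-3,0],[0,-14,1,-3,0],[0,-18,2,-3,0],[0,-24,2,-3,0],[0,-30,3,-3,0],[0,-40,4,-3,0]]'; python3 -m creep '[[0,-10,0,30,0.02],[0,-20,-10,70,0.04],[0,-30,-40,90,0.06],[0,-40,-80,90,0.074],[0,-60,-130,90,0.074],[0,-80,-180,90,0.074],[0,-95,-230,90,0.074],[0,-107,-280,90,0.074]]'; python3 -m creep '[[0,0,-35,0,0],[0,0,-75,0,0],[0,0,-75,0,0],[0,0,-75,0,0],[0,0,-75,0,0],[0,0,-75,0,0],[0,0,-75,0,0],[0,0,-75,0,0]]';python3 tilt.py w24
```

```text
time_s: 32.25
tcp_pos: [0.5486, 0.1763, 0.1501]
ee_rot: [[0.005, -0.995, 0.098], [0.002, 0.098, 0.995], [-1.0, -0.005, 0.002]]
wrist_force: [-0.6, -0.6, -1.1]
gripper_width: 0.114
time_s: 33.05
tcp_pos: [0.4425, -0.094, 0.2405]
ee_rot: [[0.006, -1.0, 0.023], [0.002, 0.023, 1.0], [-1.0, -0.006, 0.002]]
wrist_force: [1.2, -0.7, -1.4]
gripper_width: 0.11
time_s: 33.85
tcp_pos: [0.4427, -0.1682, 0.2405]
ee_rot: [[0.006, -1.0, 0.021], [0.002, 0.021, 1.0], [-1.0, -0.006, 0.002]]
wrist_force: [-0.4, -0.1, -0.2]
gripper_width: 0.11
t 33.85 tcp [ 0.4427 -0.1682  0.2405] F [-0.3748 -0.096  -0.2379] M [ 0.0234  0.2065 -0.0136] w 0.10972699767475533
floor -0.004 616 -2.4 | floor 0.008 609 -4.9 | floor 0.02 367 -36.7 | floor 0.032 288 -37.5 | floor 0.044 215 -38.3 | floor 0.056 134 -39.2 | floor 0.068 57 -39.8 | floor 0.104 1091 -4.8 | floor 0.116 640 7.9 | 
wall -0.004 213 -4.6 | wall 0.008 623 -12.1 | wall 0.02 730 -9.5 | wall 0.032 877 -5.9 | wall 0.044 1033 -1.3 | wall 0.056 1199 3.4 | wall 0.068 1299 3.4 | wall 0.08 1247 3.0 | wall 0.092 1232 1.8 | wall 0.104 999 -3.5 | wall 0.116 59 -1.2 |
```

View pics/w24.png

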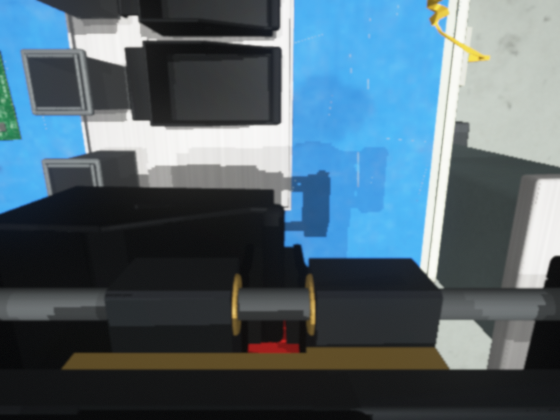

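Next the third slot: dy −13, down to 0.053, then slowly to about 0.041.

```bash
python3 -m creep '[[0,-1,-13,-5,-0.003],[0,-1,-13,-40,-0.003],[0,-1,-13,-80,-0.003],[0,-1,-13,-120,-0.003],[0,-1,-13,-155,-0.003],[0,-1,-13,-175,-0.003],[0,-1,-13,-185,-0.003],[0,-1,-13,-187,-0.003]]'; python3 -m creep '[[0,0,0,-2,0],[0,0,0,-4,0],[0,0,0,-6,0],[0,0,0,-8,0],[0,0,0,-9,0],[0,0,0,-10,0],[0,0,0,-11,0],[0,0,0,-12,0]]'; python3 tilt.py w25
```

```text
time_s: 34.7
tcp_pos: [0.4412, -0.1818, 0.0524]
ee_rot: [[0.003, -1.0, 0.025], [0.002, 0.025, 1.0], [-1.0, -0.003, 0.002]]
wrist_force: [0.3, 0.3, -1.3]
gripper_width: 0.106
time_s: 35.5
tcp_pos: [0.4412, -0.1818, 0.0405]
ee_rot: [[0.004, -1.0, 0.025], [0.002, 0.025, 1.0], [-1.0, -0.004, 0.002]]
wrist_force: [-2.4, -0.3, 1.5]
gripper_width: 0.111
t 35.5 tcp [ 0.4412 -0.1818  0.0405] F [-2.432  -0.3335  1.4501] M [0.0117 0.4308 0.0085] w 0.11093614060136266
floor -0.004 933 -2.7 | floor 0.008 638 -5.0 | floor 0.02 384 -35.0 | floor 0.032 294 -34.9 | floor 0.044 210 -35.0 | floor 0.056 134 -35.0 | floor 0.068 52 -34.9 | floor 0.104 1338 4.3 | floor 0.116 8 6.6 | floor 0.128 10 -38.0 | floor 0.14 147 -38.2 | floor 0.152 39 -38.3 | 
wall -0.004 357 -37.1 | wall 0.008 699 -14.1 | wall 0.02 820 -9.3 | wall 0.032 957 -3.4 | wall 0.044 1071 3.7 | wall 0.056 1216 10.8 | wall 0.068 1197 13.3 | wall 0.08 1079 15.1 | wall 0.092 1067 15.0 | wall 0.104 576 5.0 | wall 0.116 27 -2.1 |
```

```bash
python3 -m creep '[[0.4,0,0,0,0],[0.4,0,0,0,0],[0.4,0,0,0,0],[0.4,0,0,5,0],[0.4,0,0,30,0],[0.4,0,0,70,0],[0.4,0,0,110,0],[0.4,0,0,150,0]]'; python3 -m creep '[[0.6,0,40,40,0],[0.6,0,80,80,0],[0.6,10,130,120,0],[0.6,20,180,160,0],[0.6,30,230,200,0],[0.6,30,280,200,0],[0.6,30,330,200,0],[0.6,30,380,200,0]]';python3 -m creep '[[0.6,0,40,0,0],[0.6,0,80,0,0],[0.6,0,100,0,0],[0.6,0,110,0,0],[0.6,0,110,0,0],[0.6,0,110,0,0],[0.6,0,110,0,0],[0.6,0,110,0,0]]'
cat > drv.py <<'E'
from h import *
np.set_printoptions(precision=4,suppress=True)
import sys
c=snap('wrist',sys.argv[1]); s=sense(); print(s['tcp_pos'],s['joints'])
for n in ['driver_0_handle','driver_0_tip']:
    for m in mark_of(c,n): print(n,np.round(m['centre'],1),round(m['confidence'],2),at_z(c,m['centre'],.0125 if 'h' in n[-6:] else .0125))
hsv=cv2.cvtColor(c['image'],cv2.COLOR_BGR2HSV); P=cloud(c)
g=((hsv[...,0]>45)&(hsv[...,0]<85)&(hsv[...,1]>110)&(P[...,2]<.05)).astype('uint8')
l=cv2.connectedComponentsWithStats(cv2.morphologyEx(g,cv2.MORPH_OPEN,np.ones((3,3))))
for i in range(1,l[0]):
    if l[2][i,4]>150:
        v,u=np.nonzero(l[1]==i); w=np.array([at_z(c,(a,b),.0125)[:2] for a,b in zip(u,v)]); r=cv2.minAreaRect((w*1000).astype(np.float32)); print('green',l[2][i],np.round(r[0],1),np.round(r[1],1),round(r[2],1))
E
python3 drv.py w26
```

```text
time_s: 36.35
tcp_pos: [0.4409, -0.1818, 0.1924]
ee_rot: [[0.004, -1.0, 0.025], [0.002, 0.025, 1.0], [-1.0, -0.004, 0.002]]
wrist_force: [1.2, 1.7, -0.4]
gripper_width: 0.399
time_s: 37.15
tcp_pos: [0.4695, 0.1502, 0.3896]
ee_rot: [[0.007, -1.0, 0.025], [0.004, 0.025, 1.0], [-1.0, -0.007, 0.004]]
wrist_force: [1.2, -1.1, 0.5]
gripper_width: 0.599
time_s: 37.95
tcp_pos: [0.4697, 0.259, 0.3901]
ee_rot: [[0.007, -1.0, 0.027], [0.004, 0.027, 1.0], [-1.0, -0.007, 0.004]]
wrist_force: [-0.2, -0.9, 0.5]
gripper_width: 0.601
[0.4697 0.2592 0.39  ] [ 46.2963   9.1468   3.5398   0.128  -83.9433 -47.8184]
green [191 159  12  52 475] [589.7 296.2] [80.7 15.6] 83.5
green [281 190  15  51 574] [451.6 348.6] [20.6 82.8] 3.4
green [297 269  29  19 430] [414.3 457.8] [32.9 46.6] 88.7
```

View pics/w26.png

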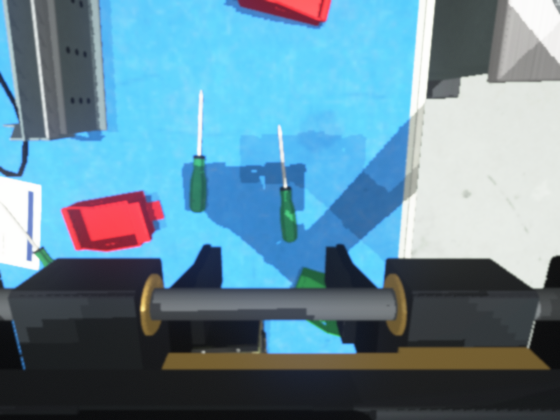

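Run:
```python
from h import *
np.set_printoptions(precision=4,suppress=True)
c=snap('wrist','w27'); P=cloud(c); im=c['image']; hsv=cv2.cvtColor(im,cv2.COLOR_BGR2HSV)
# driver mask: not blue, near bench
m=(~((hsv[...,0]>95)&(hsv[...,0]<130)&(hsv[...,1]>90))).astype('uint8'); m[:, :130]=0;m[:,350:]=0;m[:80]=0;m[247:]=0
l=cv2.connectedComponentsWithStats(m)
for i in range(1,l[0]):
    if l[2][i,4]>250:
        v,u=np.nonzero(l[1]==i); w=np.array([at_z(c,(a,b),.0125)[:2] for a,b in zip(u,v)])
        vx,vy,x,y=cv2.fitLine(w.astype(np.float32),cv2.DIST_HUBER,0,.001,.001).ravel()
        d=np.array([vx,vy]); d*=np.sign(d[1]); t=(w-[x,y])@d; n=(w-[x,y])@[-d[1],d[0]]
        print(l[2][i],'dir',d,'tip',np.array([x,y])+d*t.min(),'end',np.array([x,y])+d*t.max(),'len',np.ptp(t))
        hi=t>t.max()-.08; print('handle off',np.percentile(n[hi],[2,98]))
cv2.imwrite('pics/m27.png',cv2.resize(im[70:260,130:360],(690,570)))
```

```text
[ 190   90   16  122 1029] dir [0.1177 0.9931] tip [0.5716 0.16  ] end [0.5928 0.3386] len 0.1798550037408544
handle off [-0.011  0.011]
[278 124  19 118 937] dir [-0.0772  0.997 ] tip [0.4626 0.2096] end [0.4485 0.3919] len 0.1828607398487267
handle off [-0.011  0.011]
[ 130  191   34   56 1320] dir [0.2747 0.9615] tip [0.6671 0.3062] end [0.6933 0.3978] len 0.09531997332657673
handle off [-0.0201  0.0266]
```

View pics/m27.png

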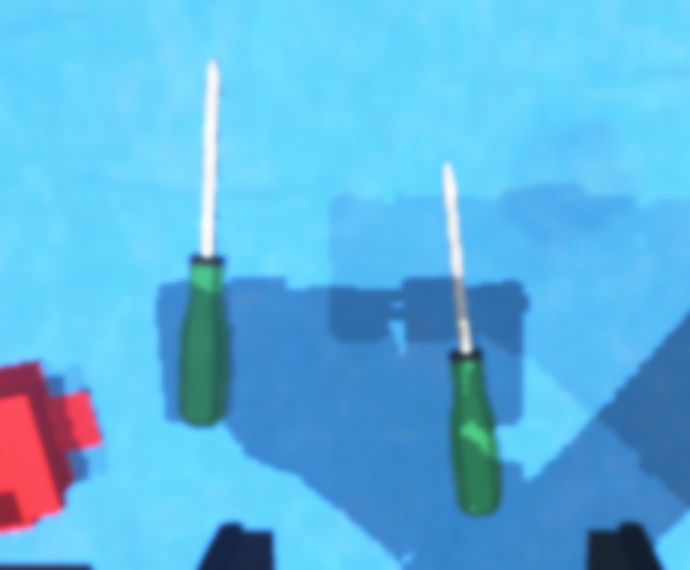

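Run:
```python
from h import *
c=snap('scene','s28'); c=snap('top','t28');P=cloud(c)
for y0 in (.40,.42,.44,.46,.5,.55):
    m=(P[...,0]>.33)&(P[...,0]<.6)&(P[...,1]>y0)&(P[...,1]<y0+.02);q=P[m]
    q=q[q[:,2]<.3]; i=q[:,2].argmax() if len(q) else None; print(y0,len(q),q[i] if i is not None else '')
```

```text
0.4 70 [0.41579067 0.40027518 0.00613274]
0.42 61 [0.35191541 0.43196537 0.00544142]
0.44 137 [0.39192751 0.45956478 0.05551361]
0.46 216 [0.36132861 0.46854539 0.06730562]
0.5 165 [0.33850822 0.51586169 0.06947681]
0.55 1 [ 3.68702144e-01  5.66644998e-01 -1.55895317e-04]
```

View pics/t28.png

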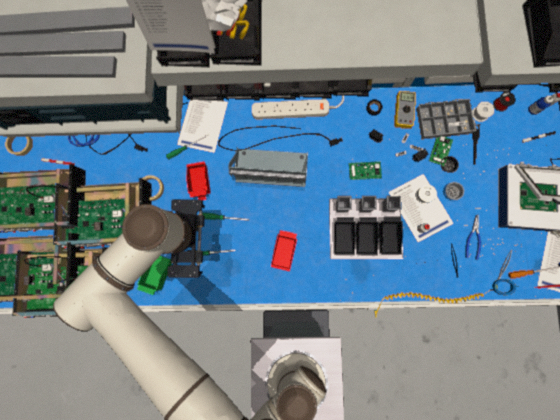

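```bash
python3 -m creep '[[0.6,-10,40,-30,0.05],[0.6,-15,80,-70,0.1],[0.6,-20,117,-110,0.104],[0.6,-20,117,-160,0.104],[0.6,-20,117,-210,0.104],[0.6,-20,117,-260,0.104],[0.6,-20,117,-285,0.104],[0.6,-20,117,-290,0.104]]'
python3 - <<'E'
from h import *
s=sense();print(s['tcp_pos'],s['ee_rot'].round(3).tolist(),s['wrist_force'],s['joints'])
c=snap('wrist','w29')
for p in [(.4497,.376,.0125),(.4485,.3919,.0125),(.4626,.2096,.0125)]: print(proj(c,p))
E
```

```text
time_s: 39.05
tcp_pos: [0.4474, 0.3744, 0.0948]
ee_rot: [[-0.0, -0.997, -0.078], [-0.004, -0.078, 0.997], [-1.0, 0.001, -0.004]]
wrist_force: [0.3, -0.2, 0.0]
gripper_width: 0.603
[0.44744275 0.37443738 0.09482494] [[-0.0, -0.997, -0.078], [-0.004, -0.078, 0.997], [-1.0, 0.001, -0.004]] [ 0.25968408 -0.209487    0.01183319] [ 55.87131305  26.33342985 -16.14998913   0.13608603 -47.6995945
 -51.48933224]
[np.float64(269.4808686935752), np.float64(226.944779733164)]
[np.float64(269.4757972254274), np.float64(248.6623695688291)]
[np.float64(268.92733138187924), np.float64(-60.584423442666434)]
```

View pics/w29.png

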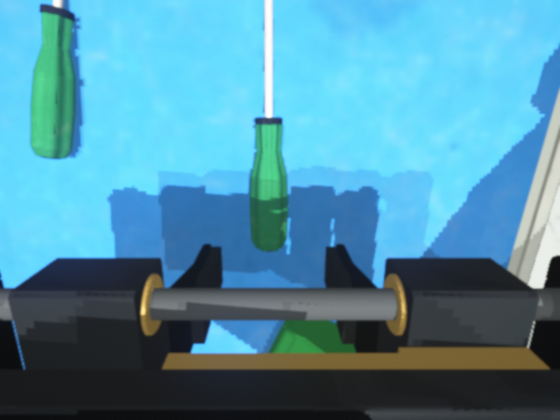

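```bash
python3 -m creep '[[0.6,2,1,-30,0],[0.6,2,1,-55,0],[0.6,2,1,-68,0],[0.6,2,1,-74,0],[0.6,2,1,-74,0],[0,2,1,-74,0],[0,2,1,-74,0],[0,2,1,-74,0]]'; python3 -m creep '[[0,0,0,0,0],[0,0,0,0,0],[0,0,0,0,0],[0,0,0,0,0],[0,0,0,0,0],[0,0,0,10,0],[0,0,0,20,0],[0,0,0,30,0]]';python3 -m creep '[[0,0,0,20,0],[0,0,0,40,0],[0,0,0,60,0],[0,0,0,80,0],[0,0,0,100,0],[0,0,0,110,0],[0,0,0,110,0],[0,0,0,110,0]]'
python3 - <<'E'
from h import *
c=snap('wrist','w30');c=snap('scene','s30');i=c['image'][150:310,100:380];cv2.imwrite('pics/s30z.png',cv2.resize(i,(800,457),interpolation=cv2.INTER_CUBIC))
E
```

```text
time_s: 39.9
tcp_pos: [0.4511, 0.3772, 0.024]
ee_rot: [[0.004, -0.997, -0.079], [0.001, -0.079, 0.997], [-1.0, -0.004, 0.001]]
wrist_force: [-0.5, 0.1, 0.2]
gripper_width: 0.41
time_s: 40.7
tcp_pos: [0.451, 0.3771, 0.0548]
ee_rot: [[0.004, -0.997, -0.079], [0.001, -0.079, 0.997], [-1.0, -0.004, 0.001]]
wrist_force: [0.2, 0.2, -1.1]
gripper_width: 0.27
time_s: 41.5
tcp_pos: [0.4506, 0.3767, 0.1642]
ee_rot: [[0.003, -0.997, -0.078], [0.0, -0.078, 0.997], [-1.0, -0.003, 0.0]]
wrist_force: [0.1, -0.7, -0.7]
gripper_width: 0.269
```

View pics/s30z.png

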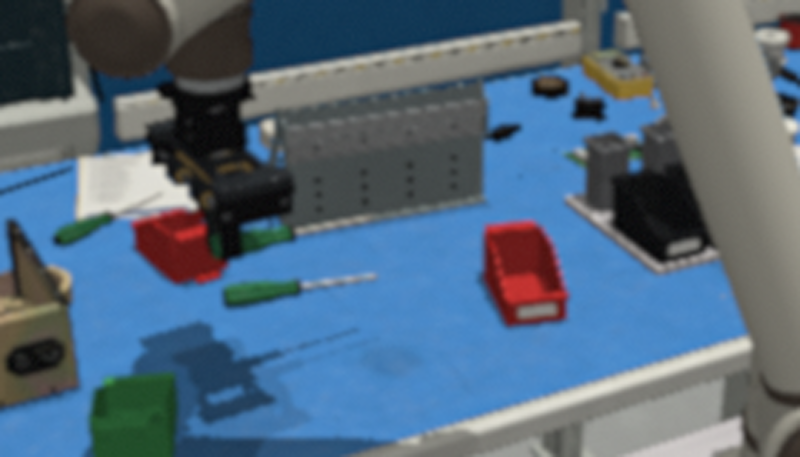

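View pics/w30.png

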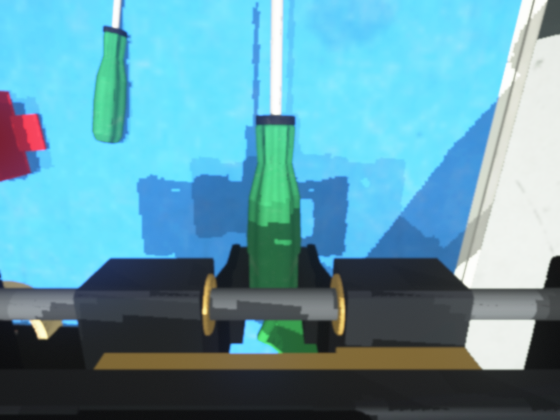

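```bash
python3 -m creep '[[0,0,0,-40,0],[0,0,0,-80,0],[0,0,0,-95,0],[0.2,0,0,-95,0],[0.24,0,0,-95,0],[0.25,0,0,-95,0],[0.26,0,0,-95,0],[0.26,0,0,-95,0]]'
python3 - <<'E'
from h import *
s=sense();print(s['wrist_force'],s['moment'],s['gripper_width'])
c=snap('wrist','w31');c=snap('scene','s31');i=c['image'][200:310,120:280];cv2.imwrite('pics/s31z.png',cv2.resize(i,(800,550),interpolation=cv2.INTER_CUBIC))
E
```

```text
time_s: 42.4
tcp_pos: [0.4508, 0.377, 0.0696]
ee_rot: [[0.003, -0.997, -0.079], [0.001, -0.079, 0.997], [-1.0, -0.003, 0.0]]
wrist_force: [0.6, -0.0, -1.9]
gripper_width: 0.269
[ 0.64130464 -0.00838734 -1.92885702] [ 0.06112698  0.12443685 -0.05578531] 0.26891332898104875
```

View pics/s31z.png

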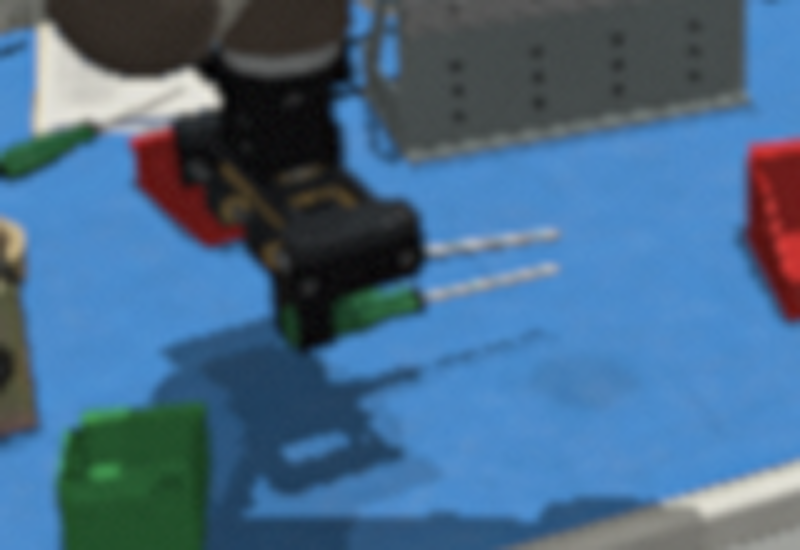

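```bash
python3 -m creep '[[0.26,0,0,-12,0],[0.26,0,0,-25,0],[0.264,0,0,-25,0],[0.264,0,0,-25,0],[0.267,0,0,-25,0],[0.267,0,0,-25,0],[0.267,0,0,-25,0],[0.267,0,0,-25,0]]'
cat > dt.py <<'E'
from h import *
import sys
np.set_printoptions(precision=4,suppress=True)
s=sense();print(s['time_s'],s['tcp_pos'],s['wrist_force'],s['moment'],s['gripper_width'])
c=snap('wrist',sys.argv[1]); P=cloud(c); hsv=cv2.cvtColor(c['image'],cv2.COLOR_BGR2HSV)
t=s['tcp_pos'];R=s['ee_rot'];q=(P-t)@R  # tool x down, y jaw, z
m=(abs(q[...,1])<.014)&(q[...,2]<-.012)&(q[...,2]>-.2)&(P[...,2]>.009)&(q[...,0]>-.03)
Q=q[m]
if len(Q)>20:
    for e in np.arange(-.2,-.01,.015):
        k=(Q[:,2]>=e)&(Q[:,2]<e+.015)
        if k.sum()>3: print('z%.3f n%d down %.1f'%(e+.0075,k.sum(),np.percentile(Q[k,0],10)*1000),end=' | ')
    print()
E
python3 dt.py w32
```

```text
time_s: 43.3
tcp_pos: [0.4508, 0.3768, 0.0445]
ee_rot: [[0.003, -0.997, -0.078], [0.001, -0.078, 0.997], [-1.0, -0.003, 0.0]]
wrist_force: [-0.1, 0.0, -1.1]
gripper_width: 0.269
43.3 [0.4508 0.3768 0.0445] [-0.1021  0.0391 -1.0612] [0.0103 0.0977 0.0037] 0.2693601591827975
z-0.117 n299 down 17.5 | z-0.102 n458 down 16.7 | z-0.087 n406 down 15.8 | z-0.072 n1013 down 9.0 | z-0.057 n1302 down 8.8 | z-0.042 n1641 down 4.8 | z-0.027 n1727 down 2.9 | z-0.012 n906 down 2.0 |
```

```bash
python3 -m creep '[[0.268,0,0,0,0],[0.268,0,0,0,0],[0.2685,0,0,0,0],[0.2685,0,0,0,0],[0.269,0,0,0,0],[0.269,0,0,0,0],[0.269,0,0,0,0],[0.269,0,0,0,0]]'; python3 dt.py w33;  python3 -m creep '[[0.27,0,0,0,0],[0.27,0,0,0,0],[0.27,0,0,0,0],[0.27,0,0,0,0],[0.271,0,0,0,0],[0.271,0,0,0,0],[0.271,0,0,0,0],[0.271,0,0,0,0]]'; python3 dt.py w34
```

```text
time_s: 44.15
tcp_pos: [0.4507, 0.3768, 0.0445]
ee_rot: [[0.003, -0.997, -0.078], [0.0, -0.078, 0.997], [-1.0, -0.003, 0.0]]
wrist_force: [0.4, -0.5, -0.9]
gripper_width: 0.275
44.15 [0.4507 0.3768 0.0445] [ 0.4412 -0.5081 -0.88  ] [-0.0233  0.074   0.0174] 0.27499055532721656
z-0.117 n305 down 17.7 | z-0.102 n454 down 16.8 | z-0.087 n407 down 15.7 | z-0.072 n1015 down 9.0 | z-0.057 n1292 down 8.9 | z-0.042 n1633 down 4.9 | z-0.027 n1732 down 2.9 | z-0.012 n899 down 1.9 | 
time_s: 45.0
tcp_pos: [0.4507, 0.3768, 0.0445]
ee_rot: [[0.003, -0.997, -0.078], [0.0, -0.078, 0.997], [-1.0, -0.003, 0.0]]
wrist_force: [0.0, -0.5, -1.3]
gripper_width: 0.276
45.0 [0.4507 0.3768 0.0445] [ 0.0327 -0.4889 -1.2726] [0.0607 0.1451 0.0355] 0.2756955319923455
z-0.117 n307 down 18.0 | z-0.102 n453 down 17.0 | z-0.087 n404 down 15.8 | z-0.072 n1012 down 9.2 | z-0.057 n1297 down 8.9 | z-0.042 n1633 down 4.9 | z-0.027 n1742 down 3.0 | z-0.012 n895 down 2.0 |
```

```bash
python3 -m creep '[[0.273,0,0,0,0],[0.273,0,0,0,0],[0.273,0,0,0,0],[0.273,0,0,0,0],[0.275,0,0,0,0],[0.275,0,0,0,0],[0.275,0,0,0,0],[0.275,0,0,0,0]]'; python3 dt.py w35;  python3 -m creep '[[0.277,0,0,0,0],[0.277,0,0,0,0],[0.277,0,0,0,0],[0.277,0,0,0,0],[0.279,0,0,0,0],[0.279,0,0,0,0],[0.279,0,0,0,0],[0.279,0,0,0,0]]'; python3 dt.py w36
```

```text
time_s: 45.85
tcp_pos: [0.4507, 0.3768, 0.0445]
ee_rot: [[0.003, -0.997, -0.078], [0.0, -0.078, 0.997], [-1.0, -0.003, 0.0]]
wrist_force: [-0.2, -0.6, -0.3]
gripper_width: 0.278
45.85 [0.4507 0.3768 0.0445] [-0.2305 -0.6467 -0.34  ] [0.0528 0.103  0.0255] 0.278021376646761
z-0.117 n309 down 18.1 | z-0.102 n447 down 17.2 | z-0.087 n403 down 16.1 | z-0.072 n1017 down 9.3 | z-0.057 n1293 down 9.1 | z-0.042 n1637 down 5.0 | z-0.027 n1741 down 3.0 | z-0.012 n894 down 2.0 | 
time_s: 46.7
tcp_pos: [0.4507, 0.3768, 0.0445]
ee_rot: [[0.003, -0.997, -0.078], [0.0, -0.078, 0.997], [-1.0, -0.003, 0.0]]
wrist_force: [0.7, -0.6, -1.3]
gripper_width: 0.281
46.7 [0.4507 0.3768 0.0445] [ 0.7386 -0.5543 -1.2853] [ 0.0352  0.0722 -0.0043] 0.2806294471146428
z-0.117 n316 down 19.2 | z-0.102 n432 down 18.0 | z-0.087 n404 down 16.7 | z-0.072 n1017 down 9.9 | z-0.057 n1281 down 9.6 | z-0.042 n1635 down 5.3 | z-0.027 n1731 down 3.1 | z-0.012 n908 down 2.1 |
```

```bash
python3 -m creep '[[0.28,0,0,0,0],[0.28,0,0,0,0],[0.28,0,0,0,0],[0.28,0,0,0,0],[0.281,0,0,0,0],[0.281,0,0,0,0],[0.281,0,0,0,0],[0.281,0,0,0,0]]'; python3 dt.py w37;  python3 -m creep '[[0.282,0,0,0,0],[0.282,0,0,0,0],[0.282,0,0,0,0],[0.282,0,0,0,0],[0.283,0,0,0,0],[0.283,0,0,0,0],[0.283,0,0,0,0],[0.283,0,0,0,0]]'; python3 dt.py w38
```

```text
time_s: 47.55
tcp_pos: [0.4507, 0.3768, 0.0445]
ee_rot: [[0.003, -0.997, -0.079], [0.0, -0.079, 0.997], [-1.0, -0.003, 0.0]]
wrist_force: [0.4, 0.5, -1.1]
gripper_width: 0.283
47.55 [0.4507 0.3768 0.0445] [ 0.4066  0.5372 -1.1278] [0.0084 0.1499 0.0224] 0.2826547244389879
z-0.117 n322 down 20.1 | z-0.102 n422 down 18.7 | z-0.087 n401 down 17.4 | z-0.072 n1003 down 10.5 | z-0.057 n1282 down 10.1 | z-0.042 n1630 down 5.6 | z-0.027 n1746 down 3.3 | z-0.012 n905 down 2.1 | 
time_s: 48.4
tcp_pos: [0.4507, 0.3768, 0.0445]
ee_rot: [[0.003, -0.997, -0.078], [0.0, -0.078, 0.997], [-1.0, -0.003, 0.0]]
wrist_force: [0.5, 0.3, -1.2]
gripper_width: 0.286
48.4 [0.4507 0.3768 0.0445] [ 0.4684  0.269  -1.1934] [ 0.0475  0.1423 -0.016 ] 0.2860122718186573
z-0.117 n345 down 30.3 | z-0.102 n386 down 27.6 | z-0.087 n353 down 24.9 | z-0.072 n912 down 16.4 | z-0.057 n1218 down 14.6 | z-0.042 n1582 down 8.5 | z-0.027 n1751 down 5.0 | z-0.012 n925 down 3.1 |
```

```bash
python3 -m creep '[[0.283,0,0,5,0],[0.283,0,0,10,0],[0.283,0,0,15,0],[0.283,0,0,20,0],[0.283,0,0,25,0],[0.283,0,0,30,0],[0.283,0,0,30,0],[0.283,0,0,30,0]]'; python3 dt.py w39
```

```text
time_s: 49.25
tcp_pos: [0.4507, 0.3768, 0.0746]
ee_rot: [[0.003, -0.997, -0.078], [0.001, -0.078, 0.997], [-1.0, -0.003, 0.0]]
wrist_force: [0.1, -0.1, -0.5]
gripper_width: 0.284
49.25 [0.4507 0.3768 0.0746] [ 0.0886 -0.099  -0.5125] [ 0.0239  0.1095 -0.0227] 0.28376169683435803
z-0.132 n102 down 58.0 | z-0.117 n299 down 52.8 | z-0.102 n303 down 47.0 | z-0.087 n302 down 41.2 | z-0.072 n667 down 29.1 | z-0.057 n1099 down 24.8 | z-0.042 n1458 down 14.8 | z-0.027 n1770 down 8.2 | z-0.012 n965 down 4.7 |
```

View pics/w39.png

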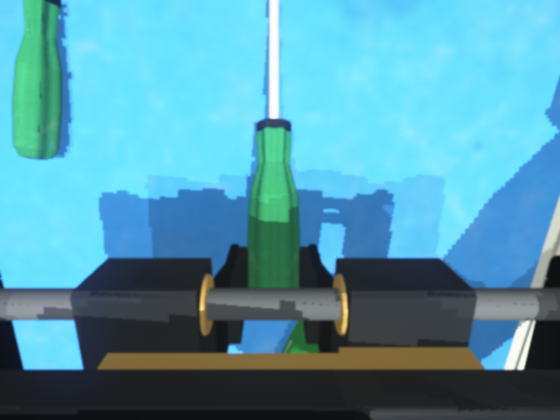

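```bash
python3 -m creep '[[0.283,0,0,5,0],[0.283,0,0,10,0],[0.283,0,0,15,0],[0.283,0,0,20,0],[0.283,0,0,25,0],[0.283,0,0,30,0],[0.283,0,0,35,0],[0.283,0,0,40,0]]'; python3 dt.py w40; python3 -m creep '[[0.283,0,0,5,0],[0.283,0,0,10,0],[0.283,0,0,15,0],[0.283,0,0,20,0],[0.283,0,0,25,0],[0.283,0,0,30,0],[0.283,0,0,35,0],[0.283,0,0,40,0]]'; python3 dt.py w41
```

```text
time_s: 50.1
tcp_pos: [0.4506, 0.3767, 0.1148]
ee_rot: [[0.003, -0.997, -0.078], [0.0, -0.078, 0.997], [-1.0, -0.003, 0.0]]
wrist_force: [0.8, 0.1, -1.2]
gripper_width: 0.284
50.1 [0.4506 0.3767 0.1148] [ 0.8318  0.0737 -1.2293] [0.0812 0.1216 0.0346] 0.2840982062201789
z-0.132 n39 down 102.7 | z-0.117 n167 down 92.6 | z-0.102 n196 down 81.1 | z-0.087 n209 down 69.6 | z-0.072 n251 down 58.1 | z-0.057 n903 down 41.0 | z-0.042 n1207 down 25.1 | z-0.027 n1762 down 12.8 | z-0.012 n1043 down 6.4 | 
time_s: 50.95
tcp_pos: [0.451, 0.3771, 0.1562]
ee_rot: [[0.004, -0.997, -0.079], [0.002, -0.079, 0.997], [-1.0, -0.004, 0.001]]
wrist_force: [0.1, 0.4, -0.7]
gripper_width: 0.282
50.95 [0.451  0.3771 0.1562] [ 0.105   0.3999 -0.7037] [0.0526 0.1314 0.055 ] 0.28238092302316736
z-0.132 n50 down 108.2 | z-0.117 n156 down 96.8 | z-0.102 n176 down 85.0 | z-0.087 n228 down 72.8 | z-0.072 n249 down 60.5 | z-0.057 n844 down 42.7 | z-0.042 n1179 down 26.3 | z-0.027 n1764 down 13.3 | z-0.012 n1072 down 6.3 |
```

View pics/w41.png

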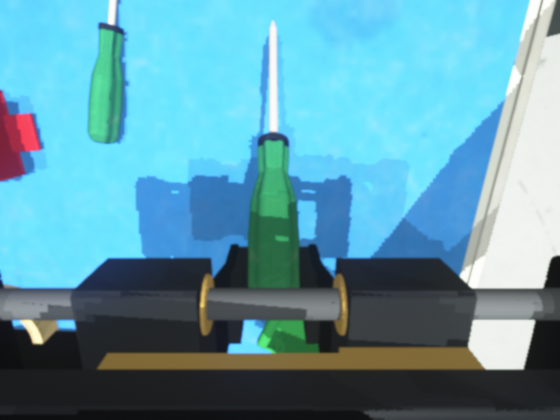

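```bash
python3 -m creep '[[0.284,0,0,0,0],[0.284,0,0,0,0],[0.284,0,0,0,0],[0.284,0,0,0,0],[0.285,0,0,0,0],[0.285,0,0,0,0],[0.285,0,0,0,0],[0.285,0,0,0,0]]'; python3 dt.py w42
```

```text
time_s: 51.8
tcp_pos: [0.4514, 0.3775, 0.1571]
ee_rot: [[0.005, -0.997, -0.079], [0.003, -0.079, 0.997], [-1.0, -0.006, 0.002]]
wrist_force: [0.8, 1.7, -0.7]
gripper_width: 0.289
51.8 [0.4514 0.3775 0.1571] [ 0.808   1.6721 -0.6841] [ 0.0923  0.1422 -0.0235] 0.28883652537652343
z-0.087 n17 down 144.0 | z-0.072 n147 down 119.7 | z-0.057 n179 down 92.8 | z-0.042 n665 down 56.3 | z-0.027 n1630 down 20.5 | z-0.012 n1268 down 5.9 |
```

```bash
python3 -m creep '[[0.284,0,0,5,0],[0.284,0,0,10,0],[0.284,0,0,15,0],[0.284,0,0,20,0],[0.284,0,0,25,0],[0.284,0,0,25,0],[0.285,0,0,25,0],[0.285,0,0,25,0]]'; python3 dt.py w43
```

```text
time_s: 52.65
tcp_pos: [0.4513, 0.3774, 0.1819]
ee_rot: [[0.005, -0.997, -0.079], [0.002, -0.079, 0.997], [-1.0, -0.005, 0.002]]
wrist_force: [-0.9, -0.0, -0.9]
gripper_width: 0.284
52.65 [0.4513 0.3774 0.1819] [-0.9445 -0.021  -0.8712] [0.0341 0.1104 0.0847] 0.28436392492558477
```

View pics/w43.png

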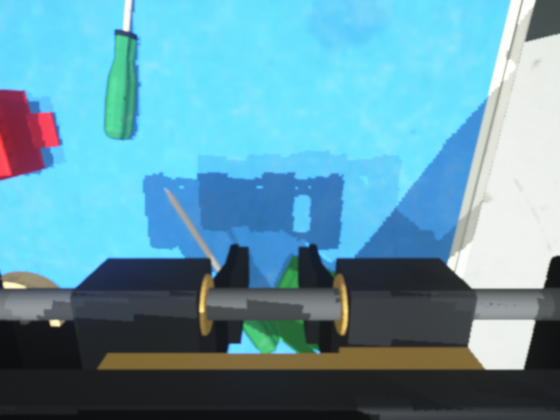

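Run:
```python
from h import *
c=snap('scene','s44');i=c['image'][200:310,100:280];cv2.imwrite('pics/s44z.png',cv2.resize(i,(800,489),interpolation=cv2.INTER_CUBIC))
```

```text
(no output)
```

View pics/s44z.png

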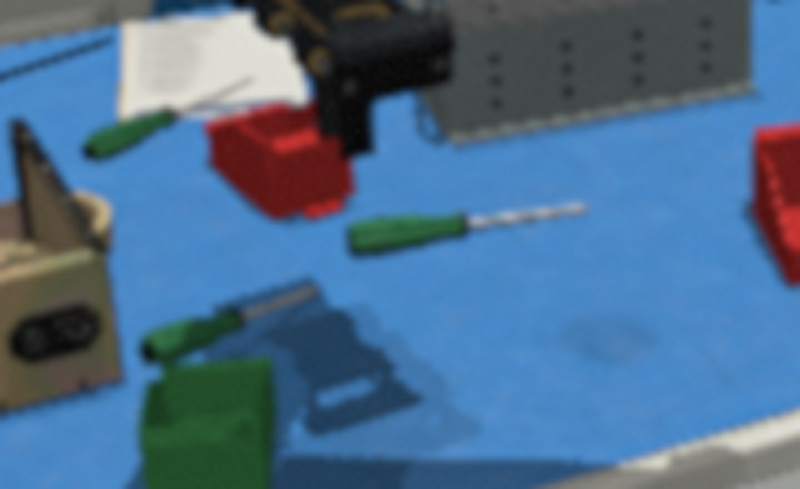

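Run:
```python
from h import *
np.set_printoptions(precision=4,suppress=True)
c=capture('scene')
for p in [(133.8,278.1),(153.5,271.5),(170.9,264.8)]: print(at_z(c,p,.0125),at_d(c,p))
c=snap('top','t45');i=c['image'][200:310,100:280];cv2.imwrite('pics/t45z.png',cv2.resize(i,(800,489),interpolation=cv2.INTER_CUBIC))
```

```text
[0.5138 0.5013 0.0125] [0.4527 0.5126 0.0502]
[0.523  0.4401 0.0125] [0.4986 0.4457 0.0274]
[0.5364 0.382  0.0125] [0.5491 0.3785 0.0048]
```

View pics/t45z.png

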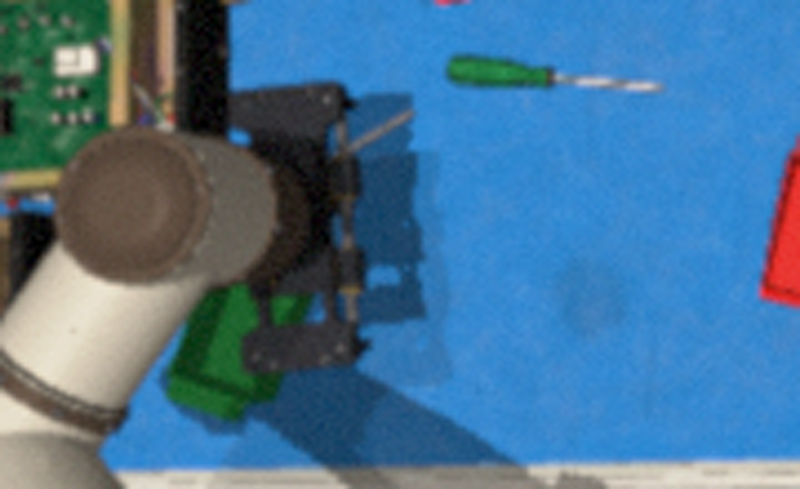

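```bash
python3 -m creep '[[0.5,10,0,50,0],[0.6,20,20,100,0],[0.6,30,50,150,0],[0.6,30,90,180,0],[0.6,30,120,180,0],[0.6,30,130,180,0],[0.6,30,130,180,0],[0.6,30,130,180,0]]'; python3 drv.py w46
```

```text
time_s: 53.65
tcp_pos: [0.4811, 0.5066, 0.3606]
ee_rot: [[0.004, -0.997, -0.079], [-0.0, -0.079, 0.997], [-1.0, -0.004, -0.0]]
wrist_force: [1.1, -1.1, -0.3]
gripper_width: 0.598
[0.4813 0.5063 0.3612] [ 59.7539  27.1169  25.0352   0.1945 -87.7697 -55.2684]
green [190   0  19  23 377] [590.  323.1] [22.5 25.8] 0.7
green [  0  62  29  57 677] [835.9 438.3] [21.6 72.9] 27.8
green [ 294  120   99   81 4444] [384.5 497.2] [ 73.4 126.2] 70.4
green [243 126  34  55 739] [503.2 495.1] [22.5 82. ] 28.8
green [144 230  28  28 518] [646.6 642.7] [40.7 43.8] 4.6
green [ 179  231   66   57 1558] [563.1 662.4] [97.3 92.4] 3.2
green [162 252  34  36 470] [614.7 685.2] [59.7 50.3] 89.4
green [208 320  36  32 683] [537.  796.4] [58.3 59.3] 4.6
green [303 323  30  18 340] [388.  776.2] [48.2 30.6] 1.5
```

View pics/w46.png

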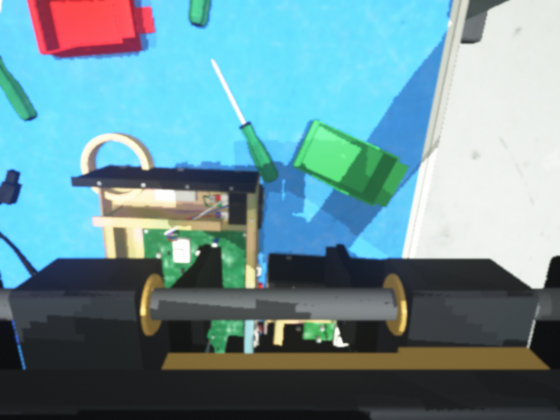

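Run:
```python
from h import *
np.set_printoptions(precision=4,suppress=True)
c=capture('wrist');P=cloud(c);z=P[...,2]
m=(P[...,0]>.42)&(P[...,0]<.75)&(P[...,1]<.64)&(P[...,1]>.4)&(z<.3)
g=np.zeros((12,17))
for i,y in enumerate(np.arange(.62,.38,-.02)):
    for j,x in enumerate(np.arange(.42,.75,.02)):
        k=m&(abs(P[...,0]-x)<.01)&(abs(P[...,1]-y)<.01); g[i,j]=np.percentile(z[k],97)*1000 if k.sum()>2 else -1
    print(round(y,2),g[i].astype(int))
im=c['image'];hsv=cv2.cvtColor(im,cv2.COLOR_BGR2HSV)
for p in [(213,62),(246,126),(271,180)]: print(at_z(c,p,.0125),at_d(c,p))
cv2.imwrite('pics/w47.png',cv2.resize(im[40:240,150:430],(784,560),interpolation=cv2.INTER_CUBIC))
```

```text
0.62 [ 1  1  1  1 98 44 45 63 61 61 49 44 44 58 60 35  1]
0.6 [ 1  1  1  1 98 45 44 44 44 86 88 83 84 83 83 35  1]
0.58 [ 1  1  1  1 98 65 83 84 84 84 84 83 84 83 83 35  1]
0.56 [ 1  1  1  1 98 65 65 65 40 18 18 18 24 25 25 35 24]
0.54 [ 1  1  1 19 98 99 99 99 99 99 99 99 99 99 99 99 24]
0.52 [47 39  1 25 99 99 99 99 99 99 99 99 98 98 98 98 24]
0.5 [ 4 36 35 22 24 18  1  1  1  1  1  1 24 25 24 25 24]
0.48 [ 4 36  1  1 21 20  1  1  1  1  1  1  1 24 24 24  1]
0.46 [35 36  1  1  1 18  8  1  1  1  1  1  1  1  1  1  1]
0.44 [36 35  1  1  1  1 10  1  1  1  1  1  1  1  1  1  1]
0.42 [1 1 1 1 1 1 8 6 1 1 1 1 1 1 1 1 1]
0.4 [1 1 1 1 1 1 1 7 1 1 1 1 1 1 1 1 1]
[0.5715 0.3812 0.0125] [0.5732 0.3803 0.0026]
[0.5239 0.4593 0.0125] [0.5235 0.459  0.0172]
[0.4839 0.5319 0.0125] [0.484  0.5296 0.0236]
```

View pics/w47.png

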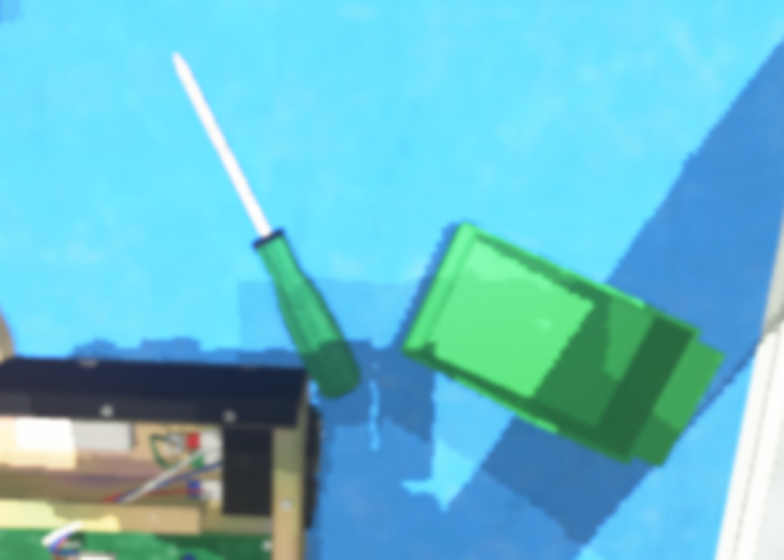

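```bash
python3 -m creep '[[0.4,10,-20,-40,0.1],[0.4,30,-50,-80,0.2],[0.4,50,-80,-120,0.3],[0.4,70,-100,-160,0.4],[0.4,75,-101,-200,0.448],[0.4,75,-101,-250,0.448],[0.4,75,-101,-280,0.448],[0.4,75,-101,-290,0.448]]'
python3 - <<'E'
from h import *
s=sense();print(s['tcp_pos'],s['ee_rot'].round(3).tolist(),s['joints'])
c=snap('wrist','w48')
print(proj(c,(.5715,.3812,.005)),proj(c,(.5239,.4593,.0125)))
E
```

```text
time_s: 54.65
tcp_pos: [0.5549, 0.4024, 0.0682]
ee_rot: [[-0.002, -0.866, -0.501], [-0.001, -0.501, 0.866], [-1.0, 0.002, -0.0]]
wrist_force: [-0.9, -0.9, 0.5]
gripper_width: 0.398
[0.5549328  0.40243768 0.06815754] [[-0.002, -0.866, -0.501], [-0.001, -0.501, 0.866], [-1.0, 0.002, -0.0]] [ 4.94161010e+01  3.63692235e+01 -1.64258659e+00 -4.14535989e-02
 -5.21049446e+01 -1.93514448e+01]
[np.float64(266.2479262881809), np.float64(193.22114273905805)] [np.float64(269.9812716167237), np.float64(330.6977253899586)]
```

View pics/w48.png

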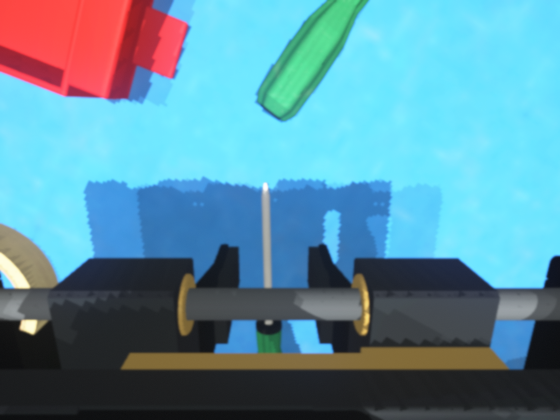

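```bash
python3 -m creep '[[0.4,0,0,-20,0],[0.4,0,0,-38,0],[0.4,0,0,-47,0],[0.4,0,0,-47,0],[0.2,0,0,-47,0],[0,0,0,-47,0],[0,0,0,-47,0],[0,0,0,-47,0]]'; python3 -m creep '[[0,0,0,0,0],[0,0,0,0,0],[0,0,0,3,0],[0,0,-10,5,0],[0,0,-25,5,0],[0,0,-45,5,0],[0,0,-65,5,0],[0,-5,-80,5,0]]'
python3 - <<'E'
from h import *
c=snap('wrist','w49');c=snap('scene','s49');i=c['image'][200:310,100:280];cv2.imwrite('pics/s49z.png',cv2.resize(i,(800,489),interpolation=cv2.INTER_CUBIC))
E
```

```text
time_s: 55.5
tcp_pos: [0.5556, 0.4035, 0.0225]
ee_rot: [[0.0, -0.865, -0.501], [0.001, -0.501, 0.865], [-1.0, -0.001, 0.0]]
wrist_force: [-0.2, -0.0, -0.0]
gripper_width: 0.123
time_s: 56.3
tcp_pos: [0.5506, 0.3208, 0.0274]
ee_rot: [[-0.0, -0.866, -0.5], [0.0, -0.5, 0.866], [-1.0, 0.0, 0.0]]
wrist_force: [-0.4, 0.6, -0.6]
gripper_width: 0.044
```

View pics/s49z.png

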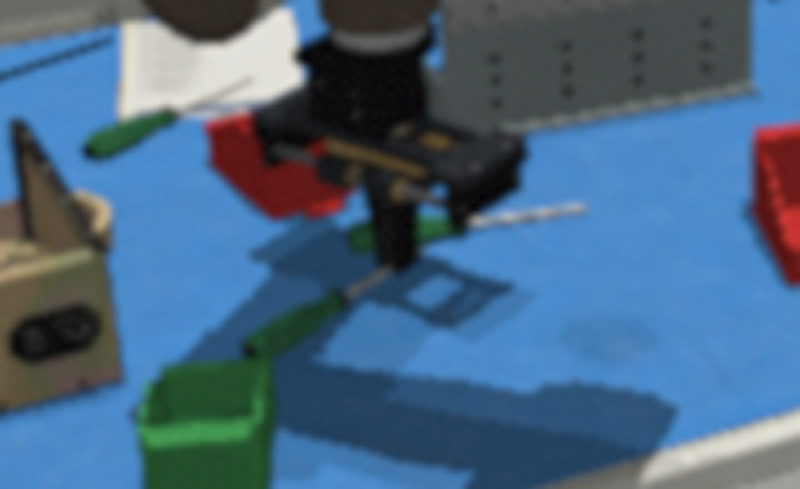

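```bash
python3 -m creep '[[0,-8,-10,0,-0.05],[0,-16,-20,0,-0.12],[0,-24,-30,0,-0.2],[0,-32,-40,0,-0.28],[0,-40,-50,0,-0.36],[0,-45,-55,0,-0.44],[0,-45,-55,0,-0.5],[0,-45,-55,0,-0.5]]'; python3 -m creep '[[0,0,0,-4,0],[0.3,0,0,-4,0],[0.3,0,0,-4,0],[0.3,0,0,-4,0],[0.4,0,0,20,0],[0.6,0,30,60,0],[0.6,0,70,110,0],[0.6,0,120,150,0]]'; python3 -m creep '[[0.6,0,30,30,0],[0.6,0,50,60,0],[0.6,0,60,60,0],[0.6,0,60,60,0],[0.6,0,60,60,0],[0.6,0,60,60,0],[0.6,0,60,60,0],[0.6,0,60,60,0]]'
cat > dl.py <<'E'
from h import *
import sys
np.set_printoptions(precision=4,suppress=True)
s=sense();print(s['tcp_pos'],s['ee_rot'].round(3).tolist())
c=snap('wrist',sys.argv[1]); P=cloud(c); hsv=cv2.cvtColor(c['image'],cv2.COLOR_BGR2HSV)
m=(~((hsv[...,0]>95)&(hsv[...,0]<130)&(hsv[...,1]>90))&(P[...,2]<.05)).astype('uint8'); m[250:]=0
l=cv2.connectedComponentsWithStats(m)
for i in range(1,l[0]):
    x0,y0,w,h,a=l[2][i]
    if 250<a<2500:
        v,u=np.nonzero(l[1]==i); W=np.array([at_z(c,(a_,b),.0125)[:2] for a_,b in zip(u,v)])
        vx,vy,x,y=cv2.fitLine(W.astype(np.float32),cv2.DIST_HUBER,0,.001,.001).ravel()
        d=np.array([vx,vy]); d*=np.sign(d[1]); t=(W-[x,y])@d
        g=((hsv[...,0]>45)&(hsv[...,0]<90)&(hsv[...,1]>110)&(l[1]==i)).sum()
        print(l[2][i],'green',g,'dir',d,'-y end',np.array([x,y])+d*t.min(),'+y end',np.array([x,y])+d*t.max(),'len',np.ptp(t))
E
python3 dl.py w50
```

```text
time_s: 57.2
tcp_pos: [0.5049, 0.2648, 0.0277]
ee_rot: [[-0.002, -1.0, -0.022], [0.0, -0.022, 1.0], [-1.0, 0.002, 0.0]]
wrist_force: [-0.2, 0.5, -1.3]
gripper_width: 0.042
time_s: 58.0
tcp_pos: [0.5052, 0.3645, 0.1623]
ee_rot: [[-0.0, -1.0, -0.022], [0.002, -0.022, 1.0], [-1.0, 0.0, 0.002]]
wrist_force: [0.3, 0.7, -0.1]
gripper_width: 0.557
time_s: 58.8
tcp_pos: [0.5053, 0.4238, 0.2218]
ee_rot: [[-0.001, -1.0, -0.021], [0.001, -0.021, 1.0], [-1.0, 0.001, 0.001]]
wrist_force: [-0.8, -0.9, -0.1]
gripper_width: 0.603
[0.5053 0.4238 0.2218] [[-0.001, -1.0, -0.021], [0.001, -0.021, 1.0], [-1.0, 0.001, 0.001]]
[ 172    0   28   96 2193] green 2081 dir [0.1268 0.9919] -y end [0.5828 0.2566] +y end [0.5932 0.3382] len 0.08225766728015739
[  87   55   43   80 1466] green 0 dir [0.0565 0.9984] -y end [0.6636 0.3059] +y end [0.6677 0.3782] len 0.07244675917688215
[ 261   86   24   89 1820] green 1729 dir [0.0037 1.    ] -y end [0.5063 0.3284] +y end [0.5066 0.4134] len 0.08491800404697972
[   0  169   85   81 2455] green 0 dir [0.791  0.6118] -y end [0.717 0.421] +y end [0.8079 0.4912] len 0.11483161898490682
[ 40 223  32  27 287] green 0 dir [0.8379 0.5459] -y end [0.7198 0.4769] +y end [0.7558 0.5003] len 0.04289251052191814
[ 54 231  79  19 953] green 0 dir [0.9993 0.0361] -y end [0.6568 0.4909] +y end [0.7413 0.494 ] len 0.08452553901053228
```

View pics/w50.png

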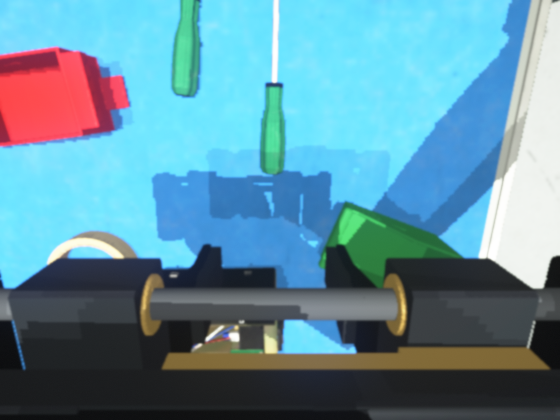

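```bash
python3 -m creep '[[0.6,1,-20,-30,0],[0.6,1,-36,-70,0],[0.6,1,-36,-110,0],[0.6,1,-36,-150,0],[0.6,1,-36,-180,0],[0.6,1,-36,-195,0],[0.6,1,-36,-200,0],[0.4,1,-36,-200,0]]'; python3 -m creep '[[0.3,0,0,0,0],[0.1,0,0,0,0],[0,0,0,0,0],[0,0,0,0,0],[0,0,0,0,0],[0,0,0,0,0],[0,0,0,10,0],[0,0,0,24,0]]'; python3 dt.py w51
```

```text
time_s: 59.65
tcp_pos: [0.5067, 0.3883, 0.0222]
ee_rot: [[0.0, -1.0, -0.021], [0.001, -0.021, 1.0], [-1.0, -0.0, 0.001]]
wrist_force: [0.3, 0.2, 1.2]
gripper_width: 0.564
time_s: 60.45
tcp_pos: [0.506, 0.3874, 0.0457]
ee_rot: [[-0.002, -1.0, -0.021], [-0.001, -0.021, 1.0], [-1.0, 0.002, -0.001]]
wrist_force: [0.4, 0.1, -2.0]
gripper_width: 0.274
60.45 [0.506  0.3874 0.0457] [ 0.3745  0.1004 -2.0434] [0.0146 0.1155 0.0339] 0.27352337721888137
z-0.117 n296 down 16.5 | z-0.102 n454 down 15.6 | z-0.087 n420 down 14.7 | z-0.072 n387 down 13.8 | z-0.057 n1301 down 7.5 | z-0.042 n1291 down 6.6 | z-0.027 n1684 down 3.0 | z-0.012 n907 down 1.8 |
```

```bash
python3 -m creep '[[0.27,0,0,0,0],[0.276,0,0,0,0],[0.279,0,0,0,0],[0.281,0,0,0,0],[0.282,0,0,0,0],[0.283,0,0,0,0],[0.283,0,0,0,0],[0.283,0,0,0,0]]'; python3 dt.py w52;python3 -m creep '[[0.284,0,0,0,0],[0.284,0,0,0,0],[0.284,0,0,0,0],[0.284,0,0,0,0],[0.285,0,0,0,0],[0.285,0,0,0,0],[0.285,0,0,0,0],[0.285,0,0,0,0]]'; python3 dt.py w53
```

```text
time_s: 61.3
tcp_pos: [0.5076, 0.389, 0.0491]
ee_rot: [[0.002, -1.0, -0.022], [0.003, -0.022, 1.0], [-1.0, -0.003, 0.003]]
wrist_force: [-1.0, -0.3, -1.1]
gripper_width: 0.286
61.3 [0.5076 0.389  0.0491] [-0.9654 -0.2983 -1.0809] [0.0603 0.1096 0.0141] 0.28631018789008866
z-0.117 n297 down 17.2 | z-0.102 n446 down 16.3 | z-0.087 n417 down 15.3 | z-0.072 n393 down 14.4 | z-0.057 n1283 down 8.0 | z-0.042 n1294 down 6.9 | z-0.027 n1687 down 3.2 | z-0.012 n898 down 1.9 | 
time_s: 62.15
tcp_pos: [0.5076, 0.389, 0.0491]
ee_rot: [[0.002, -1.0, -0.022], [0.003, -0.022, 1.0], [-1.0, -0.002, 0.003]]
wrist_force: [0.1, -0.1, -0.1]
gripper_width: 0.287
62.15 [0.5076 0.389  0.0491] [ 0.0605 -0.1358 -0.1036] [0.0625 0.1035 0.0554] 0.28730831376785176
z-0.117 n299 down 17.8 | z-0.102 n443 down 16.9 | z-0.087 n416 down 15.8 | z-0.072 n393 down 14.7 | z-0.057 n1275 down 8.2 | z-0.042 n1292 down 7.1 | z-0.027 n1676 down 3.2 | z-0.012 n900 down 2.0 |
```

```bash
python3 -m creep '[[0.286,0,0,0,0],[0.286,0,0,0,0],[0.286,0,0,0,0],[0.286,0,0,0,0],[0.287,0,0,0,0],[0.287,0,0,0,0],[0.287,0,0,0,0],[0.287,0,0,0,0]]'; python3 dt.py w54;python3 -m creep '[[0.288,0,0,0,0],[0.288,0,0,0,0],[0.288,0,0,0,0],[0.288,0,0,0,0],[0.289,0,0,0,0],[0.289,0,0,0,0],[0.289,0,0,0,0],[0.289,0,0,0,0]]'; python3 dt.py w55
```

```text
time_s: 63.0
tcp_pos: [0.5076, 0.389, 0.0491]
ee_rot: [[0.002, -1.0, -0.022], [0.003, -0.022, 1.0], [-1.0, -0.002, 0.003]]
wrist_force: [1.0, 0.6, -2.0]
gripper_width: 0.288
63.0 [0.5076 0.389  0.0491] [ 1.0442  0.5517 -1.9506] [0.0499 0.1479 0.0034] 0.28787273145961323
z-0.117 n302 down 18.7 | z-0.102 n435 down 17.6 | z-0.087 n413 down 16.4 | z-0.072 n390 down 15.1 | z-0.057 n1267 down 8.6 | z-0.042 n1283 down 7.3 | z-0.027 n1682 down 3.4 | z-0.012 n903 down 2.1 | 
time_s: 63.85
tcp_pos: [0.5076, 0.389, 0.0492]
ee_rot: [[0.002, -1.0, -0.022], [0.003, -0.022, 1.0], [-1.0, -0.003, 0.003]]
wrist_force: [-0.3, 0.3, -1.7]
gripper_width: 0.291
63.85 [0.5076 0.389  0.0492] [-0.3224  0.2749 -1.7395] [0.0157 0.0588 0.0073] 0.2905600328998108
z-0.117 n358 down 34.7 | z-0.102 n345 down 31.7 | z-0.087 n367 down 28.3 | z-0.072 n333 down 25.0 | z-0.057 n1139 down 16.4 | z-0.042 n1234 down 12.1 | z-0.027 n1669 down 6.3 | z-0.012 n935 down 3.7 |
```

```bash
python3 -m creep '[[0.288,0,-3,8,0],[0.288,0,-6,16,0],[0.288,0,-10,24,0],[0.288,0,-15,32,0],[0.288,0,-20,40,0],[0.288,0,-26,50,0],[0.288,0,-34,60,0],[0.288,0,-43,71,0]]'; python3 dt.py w56
```

```text
time_s: 64.7
tcp_pos: [0.5077, 0.3453, 0.1212]
ee_rot: [[0.003, -1.0, -0.022], [0.003, -0.022, 1.0], [-1.0, -0.003, 0.003]]
wrist_force: [-0.2, 0.0, 0.3]
gripper_width: 0.287
64.7 [0.5077 0.3453 0.1212] [-0.1909  0.0403  0.3108] [ 0.0535  0.0344 -0.0179] 0.2870970566144271
z-0.117 n147 down 104.7 | z-0.102 n183 down 97.1 | z-0.087 n192 down 89.1 | z-0.072 n191 down 81.2 | z-0.057 n356 down 66.3 | z-0.042 n687 down 60.9 | z-0.027 n931 down 48.0 | z-0.012 n611 down 42.6 |
```

View pics/w56.png

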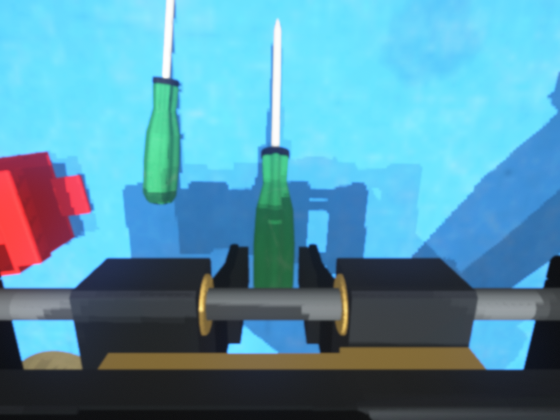

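```bash
python3 -m creep '[[0.5,0,20,30,0],[0.6,0,50,60,0],[0.6,0,80,90,0],[0.6,0,100,100,0],[0.6,0,100,100,0],[0.6,0,100,100,0],[0.6,0,100,100,0],[0.6,0,100,100,0]]'; python3 dl.py w57
```

```text
time_s: 65.55
tcp_pos: [0.5083, 0.4434, 0.2225]
ee_rot: [[0.004, -1.0, -0.021], [0.003, -0.021, 1.0], [-1.0, -0.004, 0.003]]
wrist_force: [0.1, -0.2, -0.2]
gripper_width: 0.603
[0.5083 0.4434 0.2225] [[0.004, -1.0, -0.021], [0.003, -0.021, 1.0], [-1.0, -0.004, 0.003]]
[ 175    0   28   74 1829] green 1736 dir [0.122  0.9925] -y end [0.5855 0.2764] +y end [0.5931 0.3381] len 0.062127780857370106
[ 260   19   26   96 2107] green 1972 dir [-0.0526  0.9986] -y end [0.5145 0.2912] +y end [0.5101 0.3747] len 0.08358297878258905
```

View pics/w57.png

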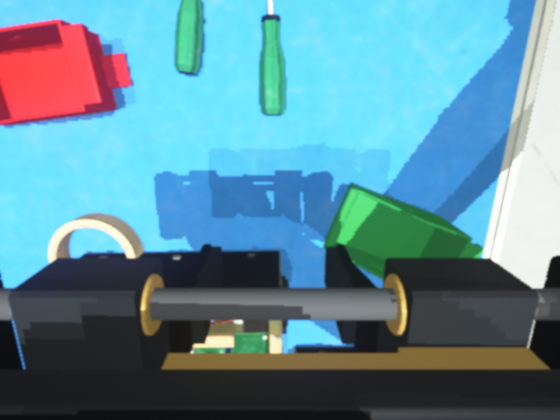

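```bash
python3 -m creep '[[0.6,1,-40,-20,0.03],[0.6,2,-75,-50,0.03],[0.6,2,-84,-90,0.03],[0.6,2,-84,-130,0.03],[0.6,2,-84,-170,0.03],[0.6,2,-84,-195,0.03],[0.5,2,-84,-201,0.03],[0.4,2,-84,-201,0.03]]'; python3 -m creep '[[0.3,0,0,0,0],[0,0,0,0,0],[0,0,0,0,0],[0,0,0,0,0],[0,0,0,0,0],[0,0,0,0,0],[0,0,0,10,0],[0,0,0,24,0]]'; python3 dt.py w58
```

```text
time_s: 66.4
tcp_pos: [0.5105, 0.3587, 0.0213]
ee_rot: [[0.003, -0.999, -0.05], [0.002, -0.05, 0.999], [-1.0, -0.003, 0.002]]
wrist_force: [0.1, 0.8, -0.2]
gripper_width: 0.494
time_s: 67.2
tcp_pos: [0.5097, 0.358, 0.0449]
ee_rot: [[0.001, -0.999, -0.05], [-0.0, -0.05, 0.999], [-1.0, -0.001, -0.0]]
wrist_force: [-0.9, -0.8, -0.2]
gripper_width: 0.267
67.2 [0.5097 0.358  0.0449] [-0.9213 -0.8041 -0.1593] [ 0.0564  0.132  -0.0234] 0.2674686579279118
z-0.117 n294 down 14.4 | z-0.102 n471 down 13.6 | z-0.087 n451 down 12.7 | z-0.072 n844 down 5.9 | z-0.057 n1314 down 6.0 | z-0.042 n1593 down 2.8 | z-0.027 n1778 down 0.5 | z-0.012 n927 down -0.7 |
```

```bash
python3 -m creep '[[0.27,0,0,2,0],[0.275,0,0,2,0],[0.277,0,0,2,0],[0.278,0,0,2,0],[0.278,0,0,2,0],[0.279,0,0,2,0],[0.279,0,0,2,0],[0.279,0,0,2,0]]'; python3 dt.py w59;python3 -m creep '[[0.28,0,0,0,0],[0.28,0,0,0,0],[0.28,0,0,0,0],[0.28,0,0,0,0],[0.281,0,0,0,0],[0.281,0,0,0,0],[0.281,0,0,0,0],[0.281,0,0,0,0]]'; python3 dt.py w60
```

```text
time_s: 68.05
tcp_pos: [0.5114, 0.3594, 0.0502]
ee_rot: [[0.005, -0.999, -0.051], [0.004, -0.051, 0.999], [-1.0, -0.006, 0.004]]
wrist_force: [0.1, -0.3, -1.2]
gripper_width: 0.28
68.05 [0.5114 0.3594 0.0502] [ 0.0781 -0.3436 -1.2215] [0.0443 0.1071 0.0323] 0.2800528870513424
z-0.117 n344 down 34.0 | z-0.102 n376 down 30.6 | z-0.087 n344 down 27.2 | z-0.072 n705 down 17.4 | z-0.057 n1211 down 15.5 | z-0.042 n1479 down 8.7 | z-0.027 n1767 down 4.2 | z-0.012 n946 down 1.6 | 
time_s: 68.9
tcp_pos: [0.5114, 0.3595, 0.0503]
ee_rot: [[0.005, -0.999, -0.051], [0.004, -0.051, 0.999], [-1.0, -0.006, 0.004]]
wrist_force: [-0.2, 0.5, -0.9]
gripper_width: 0.281
68.9 [0.5114 0.3595 0.0503] [-0.2284  0.5355 -0.9446] [0.0492 0.119  0.0588] 0.28111436113103444
z-0.117 n344 down 34.1 | z-0.102 n376 down 30.8 | z-0.087 n350 down 27.0 | z-0.072 n702 down 17.5 | z-0.057 n1209 down 15.6 | z-0.042 n1489 down 8.7 | z-0.027 n1759 down 4.3 | z-0.012 n954 down 1.7 |
```

```bash
python3 -m creep '[[0.279,0,0,4,0],[0.279,0,0,8,0],[0.279,0,0,12,0],[0.279,0,0,16,0],[0.279,0,0,20,0],[0.279,0,0,24,0],[0.279,0,0,28,0],[0.279,0,0,28,0]]'; python3 dt.py w61; python3 -m creep '[[0.279,0,0,4,0],[0.279,0,0,8,0],[0.279,0,0,12,0],[0.279,0,0,16,0],[0.279,0,0,20,0],[0.279,0,0,24,0],[0.279,0,0,28,0],[0.279,0,0,28,0]]'; python3 dt.py w62
```

```text
time_s: 69.75
tcp_pos: [0.5117, 0.3598, 0.0792]
ee_rot: [[0.007, -0.999, -0.051], [0.005, -0.051, 0.999], [-1.0, -0.007, 0.005]]
wrist_force: [0.5, -0.3, 1.3]
gripper_width: 0.279
69.75 [0.5117 0.3598 0.0792] [ 0.5027 -0.3291  1.2986] [-0.0144  0.1532 -0.013 ] 0.2787065310392146
z-0.102 n12 down 69.1 | z-0.087 n76 down 68.6 | z-0.072 n305 down 62.3 | z-0.057 n702 down 62.5 | z-0.042 n805 down 60.0 | z-0.027 n905 down 57.2 | z-0.012 n452 down 56.1 | 
time_s: 70.6
tcp_pos: [0.5118, 0.3599, 0.1075]
ee_rot: [[0.007, -0.999, -0.051], [0.005, -0.051, 0.999], [-1.0, -0.007, 0.005]]
wrist_force: [0.3, 1.1, -0.5]
gripper_width: 0.282
70.6 [0.5118 0.3599 0.1075] [ 0.2586  1.0958 -0.4935] [ 0.0077  0.0959 -0.0017] 0.2820540352439728
z-0.102 n14 down 97.5 | z-0.087 n51 down 97.1 | z-0.072 n241 down 90.5 | z-0.057 n560 down 90.8 | z-0.042 n637 down 88.2 | z-0.027 n684 down 85.6 | z-0.012 n356 down 84.5 |
```

```bash
python3 -m creep '[[0.5,0,20,30,0],[0.6,0,50,60,0],[0.6,0,75,90,0],[0.6,0,80,110,0],[0.6,0,80,115,0],[0.6,0,80,115,0],[0.6,0,80,115,0],[0.6,0,80,115,0]]'; python3 dl.py w63
```

```text
time_s: 71.45
tcp_pos: [0.5112, 0.4386, 0.2203]
ee_rot: [[0.004, -0.999, -0.05], [0.003, -0.05, 0.999], [-1.0, -0.004, 0.002]]
wrist_force: [-0.4, 0.3, 0.3]
gripper_width: 0.603
[0.5112 0.4386 0.2203] [[0.004, -0.999, -0.05], [0.003, -0.05, 0.999], [-1.0, -0.004, 0.002]]
[ 181    0   30   77 1897] green 1800 dir [0.1235 0.9923] -y end [0.5852 0.2738] +y end [0.5932 0.3382] len 0.06489433761377189
[ 270   29   27   95 2085] green 1965 dir [-0.1255  0.9921] -y end [0.514  0.2945] +y end [0.5035 0.3778] len 0.0839342005919579
```

View pics/w63.png

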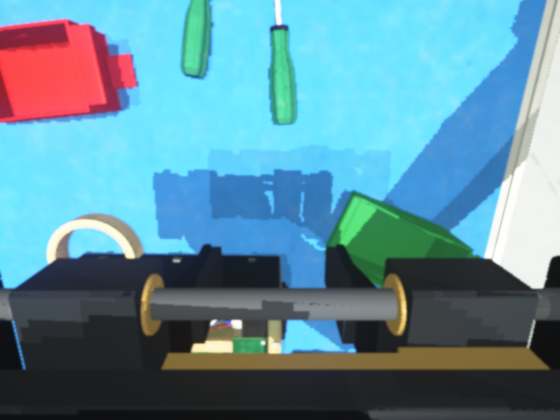

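```bash
python3 -m creep '[[0.6,-1,-40,-20,0.075],[0.6,-5,-75,-50,0.075],[0.6,-5,-81,-90,0.075],[0.6,-5,-81,-130,0.075],[0.6,-5,-81,-170,0.075],[0.6,-5,-81,-195,0.075],[0.5,-5,-81,-199,0.075],[0.4,-5,-81,-199,0.075]]'; python3 -m creep '[[0.3,0,0,0,0],[0,0,0,0,0],[0,0,0,0,0],[0,0,0,0,0],[0,0,0,0,0],[0,0,0,0,0],[0,0,0,20,0],[0,0,0,50,0]]';python3 -m creep '[[0,0,0,20,0],[0,0,0,40,0],[0,0,0,60,0],[0,0,0,70,0],[0,0,0,75,0],[0,0,0,75,0],[0.2,0,0,75,0],[0.26,0,0,75,0]]'; python3 dt.py w64
```

```text
time_s: 72.3
tcp_pos: [0.506, 0.357, 0.0204]
ee_rot: [[0.003, -0.992, -0.125], [0.001, -0.125, 0.992], [-1.0, -0.003, 0.001]]
wrist_force: [0.4, -1.0, -0.7]
gripper_width: 0.494
time_s: 73.1
tcp_pos: [0.5048, 0.3558, 0.0688]
ee_rot: [[-0.001, -0.992, -0.124], [-0.003, -0.124, 0.992], [-1.0, 0.001, -0.002]]
wrist_force: [0.7, 0.9, 0.0]
gripper_width: 0.264
time_s: 73.9
tcp_pos: [0.5043, 0.3554, 0.1426]
ee_rot: [[-0.003, -0.992, -0.124], [-0.004, -0.124, 0.992], [-1.0, 0.003, -0.004]]
wrist_force: [0.2, 0.1, -0.3]
gripper_width: 0.268
73.9 [0.5043 0.3554 0.1426] [ 0.1809  0.0619 -0.3217] [0.0299 0.0986 0.01  ] 0.26791134258810984
z-0.117 n272 down 13.0 | z-0.102 n480 down 12.4 | z-0.087 n427 down 11.3 | z-0.072 n461 down 5.8 | z-0.057 n1385 down 4.2 | z-0.042 n1404 down 2.6 | z-0.027 n1780 down -0.8 | z-0.012 n931 down -2.0 |
```

```bash
python3 -m creep '[[0.27,0,0,0,0],[0.272,0,0,0,0],[0.274,0,0,0,0],[0.274,0,0,0,0],[0.275,0,0,0,0],[0.275,0,0,0,0],[0.276,0,0,0,0],[0.276,0,0,0,0]]'; python3 dt.py w65; python3 -m creep '[[0.277,0,0,0,0],[0.277,0,0,0,0],[0.277,0,0,0,0],[0.277,0,0,0,0],[0.278,0,0,0,0],[0.278,0,0,0,0],[0.278,0,0,0,0],[0.278,0,0,0,0]]'; python3 dt.py w66
```

```text
time_s: 74.75
tcp_pos: [0.5044, 0.3554, 0.1428]
ee_rot: [[-0.002, -0.992, -0.124], [-0.004, -0.124, 0.992], [-1.0, 0.003, -0.004]]
wrist_force: [0.6, 0.5, -0.4]
gripper_width: 0.276
74.75 [0.5044 0.3554 0.1428] [ 0.6447  0.4824 -0.4114] [ 0.0804  0.1025 -0.0571] 0.27648370170203074
z-0.117 n302 down 13.8 | z-0.102 n481 down 13.0 | z-0.087 n456 down 11.9 | z-0.072 n493 down 6.3 | z-0.057 n1373 down 4.6 | z-0.042 n1402 down 2.8 | z-0.027 n1779 down -0.6 | z-0.012 n936 down -1.9 | 
time_s: 75.6
tcp_pos: [0.5044, 0.3554, 0.1427]
ee_rot: [[-0.002, -0.992, -0.124], [-0.004, -0.124, 0.992], [-1.0, 0.003, -0.004]]
wrist_force: [-0.1, -0.2, -1.4]
gripper_width: 0.28
75.6 [0.5044 0.3554 0.1427] [-0.1271 -0.2088 -1.4346] [ 0.0295  0.1247 -0.0258] 0.27991656384310387
z-0.117 n294 down 14.3 | z-0.102 n470 down 13.3 | z-0.087 n454 down 12.2 | z-0.072 n492 down 6.1 | z-0.057 n1370 down 4.7 | z-0.042 n1395 down 3.0 | z-0.027 n1790 down -0.5 | z-0.012 n932 down -1.9 |
```

```bash
python3 -m creep '[[0.279,0,0,0,0],[0.279,0,0,0,0],[0.279,0,0,0,0],[0.279,0,0,0,0],[0.28,0,0,0,0],[0.28,0,0,0,0],[0.28,0,0,0,0],[0.28,0,0,0,0]]'; python3 dt.py w67; python3 -m creep '[[0.281,0,0,0,0],[0.281,0,0,0,0],[0.281,0,0,0,0],[0.281,0,0,0,0],[0.281,0,0,0,0],[0.281,0,0,0,0],[0.281,0,0,0,0],[0.281,0,0,0,0]]'; python3 dt.py w68
```

```text
time_s: 76.45
tcp_pos: [0.5045, 0.3554, 0.1428]
ee_rot: [[-0.002, -0.992, -0.124], [-0.004, -0.124, 0.992], [-1.0, 0.003, -0.004]]
wrist_force: [0.4, 0.2, 0.2]
gripper_width: 0.276
76.45 [0.5045 0.3554 0.1428] [0.3629 0.2218 0.1896] [ 0.08    0.1372 -0.0006] 0.27619617125627777
time_s: 77.3
tcp_pos: [0.5044, 0.3554, 0.1428]
ee_rot: [[-0.002, -0.992, -0.124], [-0.004, -0.124, 0.992], [-1.0, 0.003, -0.004]]
wrist_force: [-0.5, -0.5, -0.4]
gripper_width: 0.284
77.3 [0.5044 0.3554 0.1428] [-0.5195 -0.5244 -0.4166] [0.036  0.1235 0.0025] 0.28391205166989764
```

View pics/w68.png

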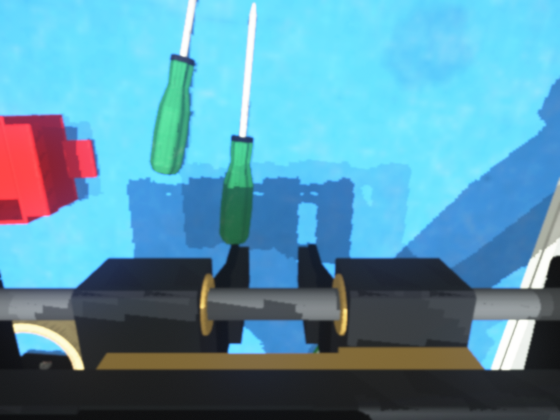

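```bash
python3 -m creep '[[0.6,0,20,30,0],[0.6,0,50,60,0],[0.6,0,75,80,0],[0.6,0,80,80,0],[0.6,0,80,80,0],[0.6,0,80,80,0],[0.6,0,80,80,0],[0.6,0,80,80,0]]'; python3 dl.py w69
```

```text
time_s: 78.15
tcp_pos: [0.5044, 0.4344, 0.2219]
ee_rot: [[-0.004, -0.992, -0.123], [-0.005, -0.123, 0.992], [-1.0, 0.004, -0.005]]
wrist_force: [0.4, -0.5, -0.0]
gripper_width: 0.599
[0.5044 0.4344 0.2219] [[-0.004, -0.992, -0.123], [-0.005, -0.123, 0.992], [-1.0, 0.004, -0.005]]
[ 181    0   33   77 1900] green 1806 dir [0.127  0.9919] -y end [0.5848 0.272 ] +y end [0.5932 0.3381] len 0.06666807331793059
[255   0  10  44 282] green 0 dir [-0.0141  0.9999] -y end [0.535  0.2673] +y end [0.5345 0.3033] len 0.03602123301731337
[ 238   46   28   93 1981] green 1868 dir [-0.0135  0.9999] -y end [0.5344 0.3059] +y end [0.5332 0.3903] len 0.08438919539422803
[ 32 150  47  30 288] green 0 dir [-0.9283  0.3719] -y end [0.746  0.4306] +y end [0.7028 0.4479] len 0.046609692633714166
[ 59 222  43  21 267] green 0 dir [-0.9945  0.1046] -y end [0.7233 0.5086] +y end [0.6792 0.5133] len 0.04437157215443567
```

View pics/w69.png

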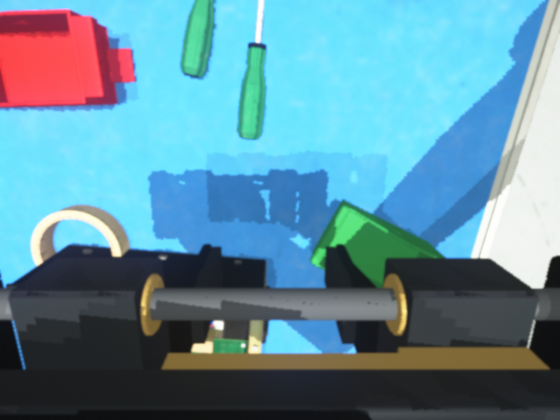

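```bash
python3 -m creep '[[0.6,12,-30,-20,-0.05],[0.6,25,-55,-50,-0.11],[0.6,29,-63,-90,-0.11],[0.6,29,-63,-130,-0.11],[0.6,29,-63,-170,-0.11],[0.6,29,-63,-195,-0.11],[0.5,29,-63,-201,-0.11],[0.4,29,-63,-201,-0.11]]'; python3 -m creep '[[0.3,0,0,0,0],[0,0,0,0,0],[0,0,0,0,0],[0,0,0,0,0],[0,0,0,0,0],[0,0,0,0,0],[0,0,0,20,0],[0,0,0,50,0]]'; python3 dt.py w70
```

```text
time_s: 79.0
tcp_pos: [0.5338, 0.3708, 0.0209]
ee_rot: [[-0.004, -1.0, -0.013], [-0.006, -0.013, 1.0], [-1.0, 0.004, -0.006]]
wrist_force: [0.9, 0.2, 0.0]
gripper_width: 0.494
time_s: 79.8
tcp_pos: [0.5322, 0.3695, 0.0687]
ee_rot: [[-0.009, -1.0, -0.013], [-0.01, -0.013, 1.0], [-1.0, 0.009, -0.01]]
wrist_force: [-0.2, 0.6, 0.4]
gripper_width: 0.269
79.8 [0.5322 0.3695 0.0687] [-0.2412  0.5782  0.4252] [ 0.0954  0.0711 -0.0208] 0.2686475842268834
z-0.117 n273 down 13.0 | z-0.102 n477 down 12.2 | z-0.087 n455 down 11.5 | z-0.072 n651 down 4.9 | z-0.057 n1362 down 4.9 | z-0.042 n1457 down 3.0 | z-0.027 n1768 down 0.2 | z-0.012 n939 down -0.8 |
```

```bash
python3 -m creep '[[0,0,0,40,0],[0,0,-10,90,0.1],[0,-10,-50,140,0.22],[0,-20,-90,160,0.36],[0,-20,-130,160,0.5],[0,-30,-170,160,0.64],[0,-30,-200,160,0.78],[0,-40,-230,160,0.92]]'; python3 -m creep '[[0,0,-10,0,0.14],[0,0,-25,0,0.28],[0,0,-35,0,0.42],[0,0,-38,0,0.52],[0,0,-38,0,0.54],[0,0,-38,0,0.54],[0,0,-38,0,0.54],[0,0,-38,0,0.54]]'; python3 dt.py w71
```

```text
time_s: 80.65
tcp_pos: [0.4953, 0.1407, 0.2359]
ee_rot: [[0.003, -0.59, -0.807], [-0.0, -0.807, 0.59], [-1.0, -0.001, -0.003]]
wrist_force: [0.3, -0.1, -1.8]
gripper_width: 0.271
time_s: 81.45
tcp_pos: [0.4953, 0.103, 0.2358]
ee_rot: [[0.002, -0.091, -0.996], [0.001, -0.996, 0.091], [-1.0, -0.001, -0.002]]
wrist_force: [-0.2, 0.5, -1.1]
gripper_width: 0.269
81.45 [0.4953 0.103  0.2358] [-0.207   0.5162 -1.1006] [-0.0682  0.1864  0.0007] 0.26876203531356035
z-0.117 n260 down 13.1 | z-0.102 n477 down 12.2 | z-0.087 n438 down 11.5 | z-0.072 n584 down 4.9 | z-0.057 n1367 down 4.9 | z-0.042 n1436 down 2.9 | z-0.027 n1775 down 0.1 | z-0.012 n934 down -0.9 |
```

View pics/w71.png

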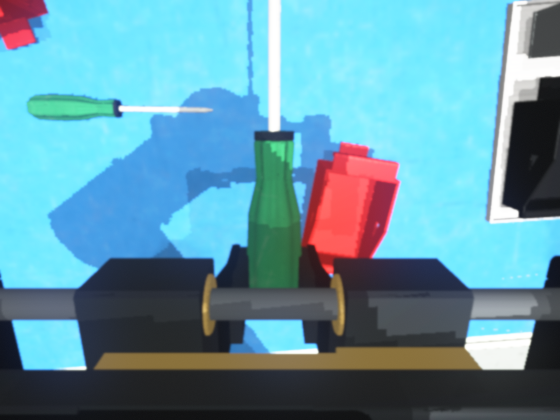

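```bash
python3 -m creep '[[0,0,0,-40,0],[0,0,0,-80,0],[0,0,0,-115,0],[0,0,0,-138,0],[0,10,-1,-138,0],[0,20,-2,-138,0],[0,30,-3,-138,0],[0,36,-4,-138,0]]'
python3 - <<'E'
from h import *
np.set_printoptions(precision=4,suppress=True)
s=sense();t=s['tcp_pos'];R=s['ee_rot'];print(t,s['wrist_force'])
c=snap('wrist','w72');P=cloud(c);tip=t-R[:,2]*.1625-np.array([0,0,.018]);print('tip est',tip,proj(c,tip))
c=snap('scene','s72');i=c['image'][150:310,140:380];cv2.imwrite('pics/s72z.png',cv2.resize(i,(780,520),interpolation=cv2.INTER_CUBIC)); print(proj(c,tip))
E
```

```text
time_s: 82.3
tcp_pos: [0.5338, 0.0995, 0.0994]
ee_rot: [[0.006, -0.091, -0.996], [0.003, -0.996, 0.091], [-1.0, -0.003, -0.006]]
wrist_force: [0.4, 0.7, -1.0]
gripper_width: 0.27
[0.5338 0.0995 0.0994] [ 0.39    0.6833 -0.997 ]
tip est [0.6956 0.0846 0.0824] [np.float64(271.70574856880745), np.float64(-132.63830005323217)]
[np.float64(236.93579527045955), np.float64(206.8882225877662)]
```

View pics/w72.png

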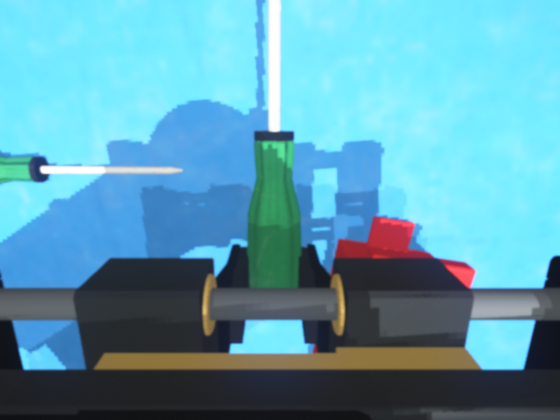

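View pics/s72z.png

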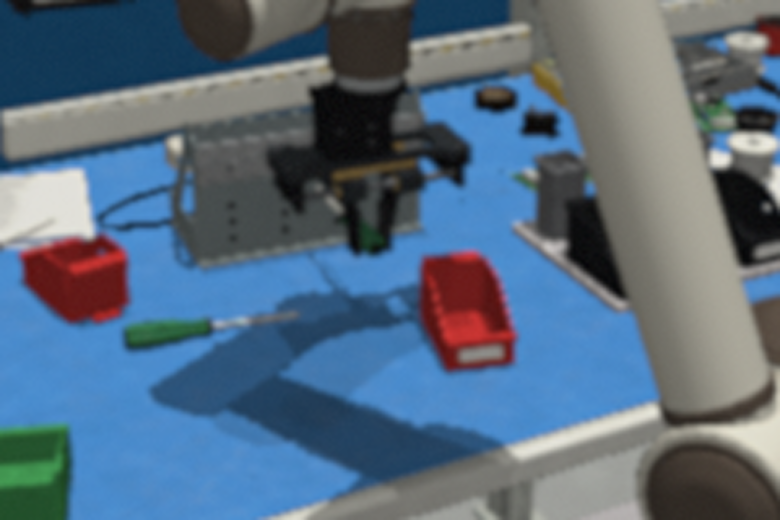

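```bash
python3 -m creep '[[0,4,0,0,0],[0,8,-1,0,0],[0,12,-1,0,0],[0,15,-1,0,0],[0,18,-2,0,0],[0,19,-2,0,0],[0,19,-2,0,0],[0,19,-2,0,0]]'; python3 -m creep '[[0,0,0,3,0],[0,0,0,6,0],[0,0,0,9,0],[0,0,0,12,0],[0,0,0,15,0],[0,0,0,18,0],[0,0,0,18,0],[0,0,0,18,0]]'; python3 dt.py w73
```

```text
time_s: 83.2
tcp_pos: [0.5518, 0.0971, 0.0987]
ee_rot: [[0.005, -0.092, -0.996], [0.002, -0.996, 0.092], [-1.0, -0.003, -0.005]]
wrist_force: [-0.8, -0.6, -1.6]
gripper_width: 0.271
time_s: 84.0
tcp_pos: [0.5515, 0.097, 0.1167]
ee_rot: [[0.004, -0.092, -0.996], [0.002, -0.996, 0.092], [-1.0, -0.002, -0.004]]
wrist_force: [-1.0, -0.3, -0.4]
gripper_width: 0.27
84.0 [0.5515 0.097  0.1167] [-1.0279 -0.316  -0.4422] [-0.0876  0.5223 -0.0627] 0.27018452567272183
z-0.117 n250 down 12.1 | z-0.102 n477 down 11.8 | z-0.087 n455 down 11.0 | z-0.072 n613 down 4.6 | z-0.057 n1368 down 4.5 | z-0.042 n1440 down 2.8 | z-0.027 n1779 down -0.1 | z-0.012 n924 down -1.0 |
```

```bash
python3 -m creep '[[0,0,0,2,0],[0,0,0,4,0],[0,0,0,6,0],[0,0,0,8,0],[0,0,0,10,0],[0,0,0,10,0],[0,0,0,10,0],[0,0,0,10,0]]'; python3 dt.py w74
python3 - <<'E'
from h import *
c=snap('scene','s74');i=c['image'][170:250,180:300];cv2.imwrite('pics/s74z.png',cv2.resize(i,(780,520),interpolation=cv2.INTER_CUBIC))
c=snap('top','t74');i=c['image'][130:290,170:450];cv2.imwrite('pics/t74z.png',cv2.resize(i,(800,457),interpolation=cv2.INTER_CUBIC))
E
```

```text
time_s: 84.85
tcp_pos: [0.5514, 0.0969, 0.1265]
ee_rot: [[0.004, -0.092, -0.996], [0.002, -0.996, 0.092], [-1.0, -0.002, -0.004]]
wrist_force: [0.1, -0.2, -1.3]
gripper_width: 0.266
84.85 [0.5514 0.0969 0.1265] [ 0.1473 -0.1533 -1.2798] [-0.0882  0.1929  0.0074] 0.26631101408600705
z-0.117 n258 down 13.2 | z-0.102 n479 down 12.5 | z-0.087 n438 down 11.6 | z-0.072 n583 down 4.9 | z-0.057 n1359 down 4.9 | z-0.042 n1440 down 3.0 | z-0.027 n1772 down 0.1 | z-0.012 n941 down -1.0 |
```

View pics/s74z.png

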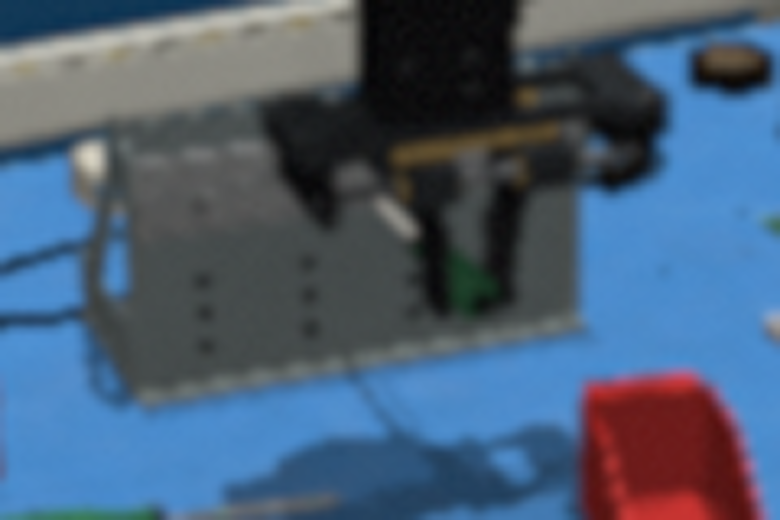

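```bash
python3 -m creep '[[0,-10,1,0,0],[0,-10,1,-10,0],[0,-10,1,-20,0],[0,-10,1,-30,0],[0,-4,1,-30,0],[0,0,0,-30,0],[0,3,0,-30,0],[0,6,-1,-30,0]]'; python3 -m creep '[[0,0,0,0,0],[0,0,0,0,0],[0,0,0,3,0],[0,0,0,6,0],[0,0,0,9,0],[0,0,0,12,0],[0,0,0,16,0],[0,0,0,20,0]]'; python3 dt.py w75
```

```text
time_s: 85.8
tcp_pos: [0.5582, 0.096, 0.0968]
ee_rot: [[0.005, -0.092, -0.996], [0.002, -0.996, 0.092], [-1.0, -0.003, -0.005]]
wrist_force: [1.0, 0.9, 0.7]
gripper_width: 0.265
time_s: 86.6
tcp_pos: [0.5581, 0.0961, 0.1171]
ee_rot: [[0.005, -0.092, -0.996], [0.002, -0.996, 0.092], [-1.0, -0.003, -0.004]]
wrist_force: [1.0, -0.7, -0.4]
gripper_width: 0.269
86.6 [0.5581 0.0961 0.1171] [ 0.9672 -0.7306 -0.378 ] [-0.0642  0.1465  0.012 ] 0.26934853182083063
z-0.117 n288 down 17.8 | z-0.102 n462 down 16.6 | z-0.087 n446 down 15.1 | z-0.072 n554 down 7.6 | z-0.057 n1332 down 7.3 | z-0.042 n1423 down 4.4 | z-0.027 n1770 down 1.1 | z-0.012 n955 down -0.4 |
```

```bash
python3 -m creep '[[0,2,0,8,0],[0,3,0,16,0],[0,5,-1,23,0],[0,7,-1,30,0],[0,10,-1,37,0],[0,13,-1,45,0],[0,16,-2,51,0],[0,20,-2,58,0]]'; python3 dt.py w76
```

```text
time_s: 87.45
tcp_pos: [0.578, 0.094, 0.176]
ee_rot: [[0.004, -0.092, -0.996], [0.002, -0.996, 0.092], [-1.0, -0.003, -0.004]]
wrist_force: [-2.5, 0.5, -0.7]
gripper_width: 0.267
87.45 [0.578 0.094 0.176] [-2.5137  0.5064 -0.6943] [0.1086 1.0537 0.0509] 0.26749753995289216
z-0.147 n621 down 115.3 | z-0.132 n230 down 49.4 | z-0.117 n239 down 68.8 | z-0.102 n249 down 60.4 | z-0.087 n260 down 52.3 | z-0.072 n283 down 44.2 | z-0.057 n873 down 30.3 | z-0.042 n1164 down 20.5 | z-0.027 n1694 down 10.1 | z-0.012 n1017 down 4.7 |
```

```bash
python3 -m creep '[[0,5,0,9,0],[0,11,-1,18,0],[0,17,-2,26,0],[0,24,-2,34,0],[0,32,-3,41,0],[0,40,-4,48,0],[0,49,-5,54,0],[0,58,-6,60,0]]'; python3 dt.py w77
python3 - <<'E'
from h import *
c=snap('scene','s77');i=c['image'][150:250,180:330];cv2.imwrite('pics/s77z.png',cv2.resize(i,(780,520),interpolation=cv2.INTER_CUBIC))
E
```

```text
time_s: 88.3
tcp_pos: [0.638, 0.0877, 0.2382]
ee_rot: [[0.007, -0.093, -0.996], [0.002, -0.996, 0.093], [-1.0, -0.003, -0.006]]
wrist_force: [-0.2, -0.5, -1.6]
gripper_width: 0.254
88.3 [0.638  0.0877 0.2382] [-0.1692 -0.4956 -1.6282] [-0.2679  0.7062 -0.0386] 0.25417053943529583
z-0.087 n310 down 76.7 | z-0.072 n885 down 94.2 | z-0.057 n153 down 102.7 | z-0.042 n326 down 61.9 | z-0.027 n1234 down 29.9 | z-0.012 n1141 down 12.0 |
```

View pics/s77z.png

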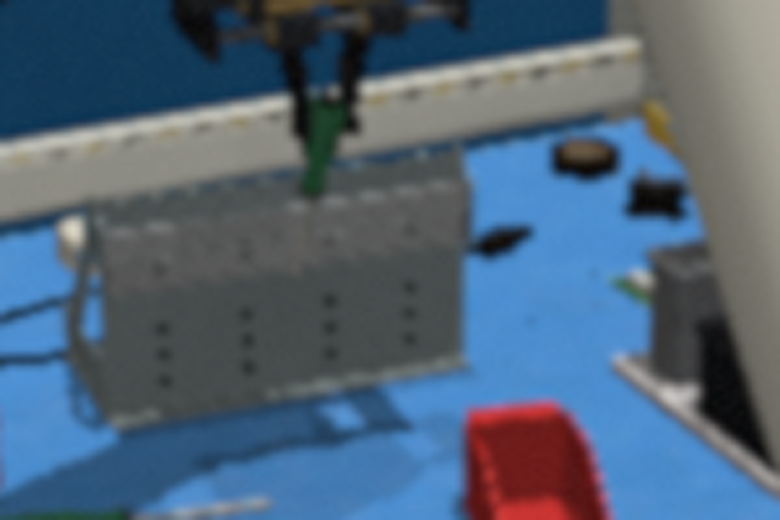

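View pics/w77.png

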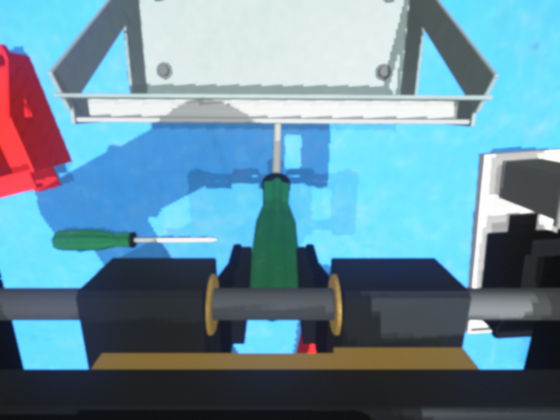

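```bash
python3 -m creep '[[0,-8,1,0,0],[0,-18,2,0,0],[0,-30,3,0,0],[0,-45,4,10,0],[0,-60,0,30,0],[0,-70,-20,50,0],[0,-75,-50,60,0],[0,-75,-90,60,0]]'; python3 -m creep '[[0,0,-40,0,0],[0,0,-70,0,0],[0,0,-80,0,0],[0,0,-80,0,0],[0,0,-80,0,0],[0,0,-80,0,0],[0,0,-80,0,0],[0,0,-80,0,0]]'
python3 - <<'E'
from h import *
np.set_printoptions(precision=4,suppress=True)
s=sense();t=s['tcp_pos'];R=s['ee_rot'];print(t,s['gripper_width'])
c=snap('wrist','w78');P=cloud(c);q=(P-t)@R
m=(abs(q[...,1])<.02)&(q[...,2]<-.005)&(q[...,2]>-.12)&(q[...,0]<.19)&(q[...,0]>-.02)&(P[...,2]>.11)
Q=q[m]
for e in np.arange(0,.19,.012):
    k=(Q[:,0]>=e)&(Q[:,0]<e+.012)
    if k.sum()>3: print('down %.3f n%d z %.1f y %.1f'%(e+.006,k.sum(),np.median(Q[k,2])*1000,np.median(Q[k,1])*1000))
for n in ['cup_0']:
    for mm in mark_of(c,n): print(n,np.round(mm['centre'],1),round(mm['confidence'],2),at_z(c,mm['centre'],.095))
E
```

```text
time_s: 89.2
tcp_pos: [0.5634, -0.0017, 0.3015]
ee_rot: [[0.015, -0.089, -0.996], [0.004, -0.996, 0.089], [-1.0, -0.005, -0.015]]
wrist_force: [1.1, 1.1, -2.3]
gripper_width: 0.254
time_s: 90.0
tcp_pos: [0.5635, -0.0809, 0.3014]
ee_rot: [[0.015, -0.088, -0.996], [0.004, -0.996, 0.088], [-1.0, -0.005, -0.015]]
wrist_force: [-0.1, 0.5, 0.2]
gripper_width: 0.249
[ 0.5635 -0.0809  0.3014] 0.2489253352909775
down 0.006 n1372 z -9.6 y 0.6
down 0.018 n1139 z -13.4 y 1.1
down 0.030 n648 z -20.0 y 1.9
down 0.042 n341 z -24.2 y 2.2
down 0.054 n444 z -29.8 y 2.0
down 0.066 n252 z -35.0 y 1.2
down 0.078 n78 z -39.0 y 2.5
down 0.090 n89 z -44.5 y 2.6
down 0.102 n78 z -51.1 y 2.7
down 0.114 n73 z -57.4 y 2.8
down 0.126 n62 z -64.1 y 2.9
down 0.138 n53 z -70.6 y 3.7
down 0.150 n10 z -75.0 y 3.8
cup_0 [549.4 116.7] 0.95 [ 0.6093 -0.3525  0.095 ]
cup_0 [371.4 125.3] 0.94 [ 0.6161 -0.1813  0.095 ]
cup_0 [461.2 118.6] 0.83 [ 0.6149 -0.2679  0.095 ]
```

View pics/w78.png

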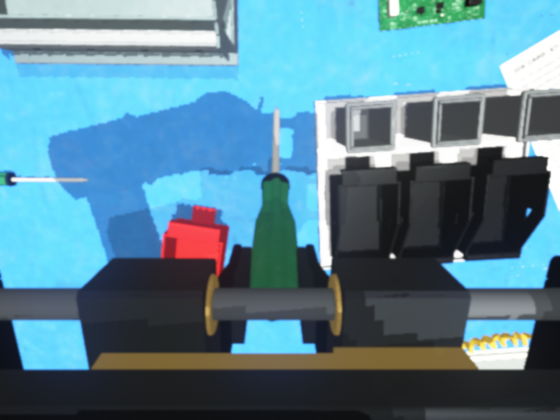

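```bash
python3 -m creep '[[0,-3,-40,0,0],[0,-6,-80,0,0],[0,-9,-125,0,0],[0,-12,-170,0,0],[0,-16,-215,0,0],[0,-20,-245,0,0],[0,-25,-261,0,0],[0,-25,-261,0,0]]'; python3 -m creep '[[0,0,0,-10,0],[0,0,0,-20,0],[0,0,0,-28,0],[0,0,0,-32,0],[0,0,0,-32,0],[0,0,0,-32,0],[0,0,0,-32,0],[0,0,0,-32,0]]'
cat > ins.py <<'E'
from h import *
import sys
np.set_printoptions(precision=4,suppress=True)
s=sense();t=s['tcp_pos'];R=s['ee_rot'];print(s['time_s'],t,s['wrist_force'],s['moment'],s['gripper_width'])
c=snap('wrist',sys.argv[1]);P=cloud(c);q=(P-t)@R
m=(abs(q[...,1])<.02)&(q[...,2]<-.003)&(q[...,2]>-.12)&(q[...,0]<.19)&(q[...,0]>-.02)&(P[...,2]>.10)
Q=q[m]
for e in np.arange(0,.19,.012):
    k=(Q[:,0]>=e)&(Q[:,0]<e+.012)
    if k.sum()>3: print('%.0f:n%d z%.1f y%.1f'%(e*1000+6,k.sum(),np.median(Q[k,2])*1000,np.median(Q[k,1])*1000),end=' | ')
print()
for mm in mark_of(c,'cup_0'): print(np.round(mm['centre'],1),round(mm['confidence'],2),at_z(c,mm['centre'],.095))
E
python3 ins.py w79
```

```text
time_s: 90.9
tcp_pos: [0.5378, -0.3438, 0.3008]
ee_rot: [[0.014, -0.091, -0.996], [0.004, -0.996, 0.091], [-1.0, -0.005, -0.013]]
wrist_force: [0.2, 0.2, -0.7]
gripper_width: 0.255
time_s: 91.7
tcp_pos: [0.5379, -0.3439, 0.2693]
ee_rot: [[0.015, -0.091, -0.996], [0.004, -0.996, 0.091], [-1.0, -0.005, -0.014]]
wrist_force: [0.2, -0.4, -1.2]
gripper_width: 0.254
91.7 [ 0.5379 -0.3439  0.2693] [ 0.1529 -0.4104 -1.1968] [-0.1463  0.1883  0.0794] 0.2544031068413783
6:n1537 z-9.4 y0.6 | 18:n1122 z-13.4 y1.1 | 30:n652 z-19.9 y1.9 | 42:n343 z-24.2 y2.2 | 54:n450 z-29.8 y2.3 | 66:n248 z-35.0 y1.2 | 78:n76 z-38.9 y2.2 | 90:n93 z-44.5 y2.6 | 102:n79 z-51.1 y2.7 | 114:n75 z-57.5 y2.8 | 126:n62 z-64.1 y2.9 | 138:n53 z-70.6 y3.0 | 150:n10 z-75.0 y3.8 | 
[177.8 116. ] 0.92 [ 0.6157 -0.2666  0.095 ]
[274.6 109.8] 0.71 [ 0.6132 -0.352   0.095 ]
[ 82.9 125. ] 0.56 [ 0.6157 -0.1813  0.095 ]
```

View pics/w79.png

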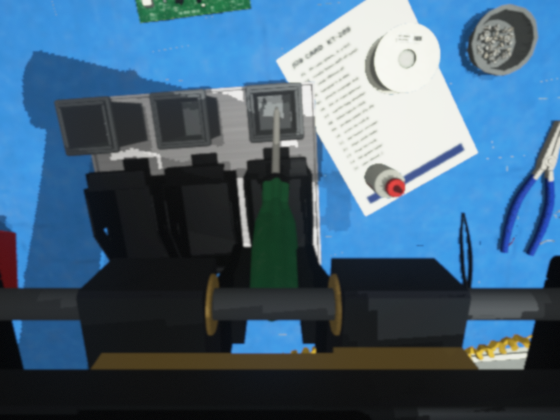

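```bash
python3 -m creep '[[0,0,1,-8,0],[0,0,1,-16,0],[0,0,1,-24,0],[0,0,1,-32,0],[0,2,1,-38,0],[0,5,1,-44,0],[0,8,1,-50,0],[0,10,1,-54,0]]'; python3 ins.py w80
```

```text
time_s: 92.6
tcp_pos: [0.5481, -0.3428, 0.2144]
ee_rot: [[0.014, -0.091, -0.996], [0.004, -0.996, 0.091], [-1.0, -0.005, -0.014]]
wrist_force: [-0.1, -0.3, -0.7]
gripper_width: 0.253
92.6 [ 0.5481 -0.3428  0.2144] [-0.1499 -0.3284 -0.6814] [-0.081   0.1863 -0.081 ] 0.2525400555789417
6:n1551 z-9.5 y0.6 | 18:n1112 z-13.3 y1.1 | 30:n658 z-19.9 y2.1 | 42:n340 z-24.4 y1.7 | 54:n451 z-29.8 y2.3 | 66:n249 z-35.0 y1.2 | 78:n74 z-38.9 y2.5 | 90:n95 z-44.4 y2.6 | 102:n83 z-51.5 y2.7 | 114:n41 z-56.6 y2.8 | 
[275.8 127.2] 0.94 [ 0.611  -0.3506  0.095 ]
[ 47.9 145.4] 0.74 [ 0.6132 -0.1801  0.095 ]
```

View pics/w80.png

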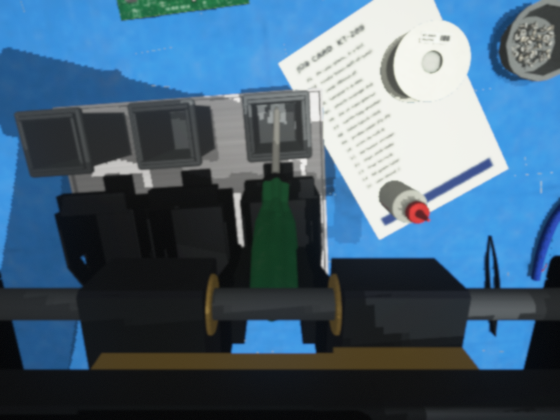

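```bash
python3 -m creep '[[0,6,0,-1,0],[0,12,0,-2,0],[0,18,0,-3,0],[0,24,0,-4,0],[0,30,0,-6,0],[0,36,0,-8,0],[0,42,0,-10,0],[0,46,0,-12,0]]'; python3 ins.py w81
```

```text
time_s: 93.5
tcp_pos: [0.5945, -0.3427, 0.2018]
ee_rot: [[0.013, -0.091, -0.996], [0.005, -0.996, 0.091], [-1.0, -0.006, -0.013]]
wrist_force: [-1.9, -0.5, -0.6]
gripper_width: 0.252
93.5 [ 0.5945 -0.3427  0.2018] [-1.8988 -0.539  -0.5564] [-0.101   0.8139 -0.0317] 0.2515047329460222
6:n1202 z-9.1 y0.6 | 18:n839 z-9.9 y0.6 | 30:n459 z-11.8 y0.6 | 42:n227 z-12.7 y1.1 | 54:n193 z-13.3 y0.6 | 66:n286 z-16.2 y0.6 | 78:n70 z-17.8 y-0.7 | 90:n30 z-17.3 y0.6 | 102:n24 z-18.4 y0.6 | 
[171.6 198.2] 0.68 [ 0.6139 -0.2692  0.095 ]
[283.3 189.3] 0.6 [ 0.6132 -0.352   0.095 ]
[ 54.2 206. ] 0.56 [ 0.6158 -0.1809  0.095 ]
[398.  238.6] 0.44 [ 0.5671 -0.4358  0.095 ]
```

View pics/w81.png

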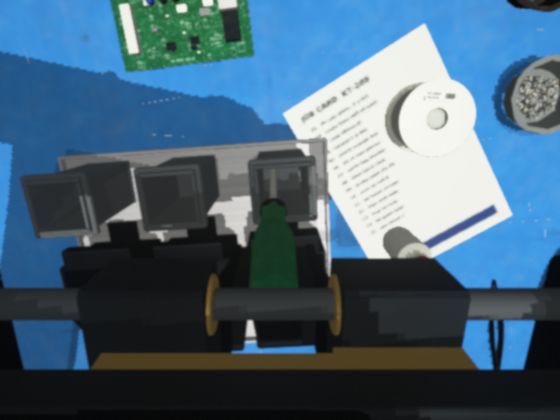

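```bash
python3 -m creep '[[0,4,-2,-4,0],[0,8,-4,-8,0],[0,11,-6,-12,0],[0,11,-6,-16,0],[0,11,-6,-20,0],[0,11,-6,-23,0],[0,11,-6,-23,0],[0,11,-6,-23,0]]'; python3 ins.py w82
```

```text
time_s: 94.4
tcp_pos: [0.6053, -0.3484, 0.178]
ee_rot: [[0.013, -0.091, -0.996], [0.005, -0.996, 0.091], [-1.0, -0.006, -0.012]]
wrist_force: [-1.3, 0.5, -1.8]
gripper_width: 0.255
94.4 [ 0.6053 -0.3484  0.178 ] [-1.3084  0.4635 -1.8416] [-0.0468  0.5798  0.0331] 0.2553469191222693
6:n1130 z-9.3 y0.4 | 18:n779 z-9.7 y0.6 | 30:n400 z-10.0 y1.1 | 42:n206 z-10.3 y0.6 | 54:n146 z-9.8 y0.6 | 66:n230 z-11.5 y0.6 | 78:n118 z-13.4 y-0.0 | 
[154.9 220.5] 0.92 [ 0.6155 -0.2686  0.095 ]
[ 30.9 233.2] 0.74 [ 0.614  -0.1815  0.095 ]
[276.6 216.3] 0.58 [ 0.6111 -0.3515  0.095 ]
```

```bash
python3 -m creep '[[0,1,0,-2,0],[0,2,0,-4,0],[0,2,0,-6,0],[0,2,0,-7,0],[0,2,0,-7,0],[0,2,0,-7,0],[0,2,0,-7,0],[0,2,0,-7,0]]'; python3 ins.py w83
```

```text
time_s: 95.3
tcp_pos: [0.6089, -0.3494, 0.176]
ee_rot: [[0.018, -0.09, -0.996], [0.001, -0.996, 0.09], [-1.0, -0.003, -0.018]]
wrist_force: [-3.2, 1.2, 10.2]
gripper_width: 0.248
95.3 [ 0.6089 -0.3494  0.176 ] [-3.1731  1.1608 10.2411] [0.5005 1.1481 0.0269] 0.2484559360089998
6:n1093 z-9.4 y0.6 | 18:n764 z-9.6 y0.6 | 30:n373 z-9.3 y0.6 | 42:n196 z-9.7 y0.6 | 54:n134 z-8.5 y0.3 | 66:n209 z-9.9 y-0.0 | 78:n117 z-11.6 y-0.0 | 
[150.  228.3] 0.71 [ 0.6149 -0.2665  0.095 ]
[ 29.2 238. ] 0.67 [ 0.6153 -0.1828  0.095 ]
[ 77.3 282.8] 0.63 [ 0.5791 -0.2076  0.095 ]
[274.7 223.4] 0.6 [ 0.6109 -0.3512  0.095 ]
```

```bash
python3 -m creep '[[0.24,0,0,0,0],[0.3,0,0,0,0],[0.5,0,0,0,0],[0.6,0,0,0,0],[0.6,0,0,0,0],[0.6,0,0,10,0],[0.6,0,0,40,0],[0.6,0,0,80,0]]'; python3 -m creep '[[0.6,0,0,30,0],[0.6,-30,0,40,0],[0.6,-60,20,40,0],[0.6,-60,60,40,0],[0.6,-60,100,40,0],[0.6,-60,140,40,0],[0.6,-60,150,40,0],[0.6,-60,150,40,0]]'
python3 - <<'E'
from h import *
c=snap('scene','s84');i=c['image'][130:260,280:480];cv2.imwrite('pics/s84z.png',cv2.resize(i,(780,507),interpolation=cv2.INTER_CUBIC))
c=snap('top','t84');i=c['image'][130:290,170:450];cv2.imwrite('pics/t84z.png',cv2.resize(i,(800,457),interpolation=cv2.INTER_CUBIC))
E
```

```text
time_s: 96.2
tcp_pos: [0.6081, -0.3491, 0.2551]
ee_rot: [[0.014, -0.09, -0.996], [0.003, -0.996, 0.09], [-1.0, -0.004, -0.014]]
wrist_force: [1.2, -0.7, 0.8]
gripper_width: 0.597
time_s: 97.0
tcp_pos: [0.5484, -0.1979, 0.2963]
ee_rot: [[0.016, -0.087, -0.996], [0.002, -0.996, 0.087], [-1.0, -0.004, -0.016]]
wrist_force: [0.5, 0.3, -0.7]
gripper_width: 0.6
```

View pics/t84z.png

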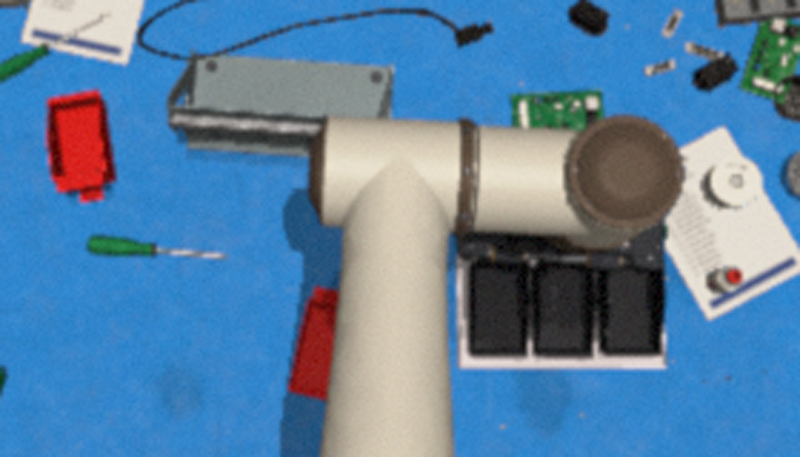

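View pics/s84z.png

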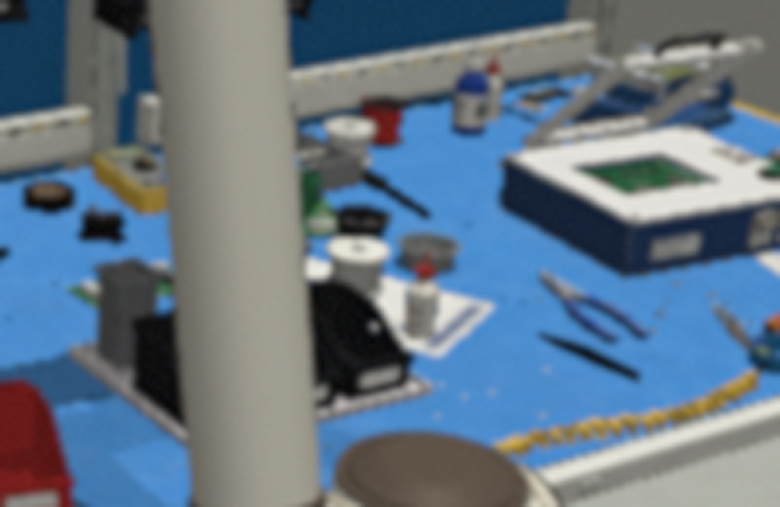

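```bash
python3 -m creep '[[0.6,0,40,10,-0.14],[0.6,0,85,20,-0.28],[0.6,0,130,20,-0.42],[0.6,0,175,20,-0.56],[0.6,0,220,20,-0.7],[0.6,0,265,20,-0.84],[0.6,0,310,20,-0.98],[0.6,0,355,20,-1.12]]'; python3 -m creep '[[0.6,0,40,0,-0.14],[0.6,0,85,-10,-0.28],[0.6,10,130,-20,-0.42],[0.6,20,175,-40,-0.5],[0.6,30,220,-60,-0.5],[0.6,30,240,-80,-0.5],[0.6,30,245,-90,-0.5],[0.6,30,245,-90,-0.5]]'; python3 dl.py w85
```

```text
time_s: 97.9
tcp_pos: [0.5491, 0.1543, 0.3157]
ee_rot: [[0.009, -0.935, -0.355], [-0.013, -0.355, 0.935], [-1.0, -0.004, -0.015]]
wrist_force: [0.7, -0.1, -0.1]
gripper_width: 0.592
time_s: 98.7
tcp_pos: [0.5793, 0.3982, 0.2227]
ee_rot: [[-0.002, -0.991, 0.137], [-0.019, 0.137, 0.99], [-1.0, -0.001, -0.019]]
wrist_force: [-0.6, 0.9, -0.4]
gripper_width: 0.6
[0.5793 0.3982 0.2227] [[-0.002, -0.991, 0.137], [-0.019, 0.137, 0.99], [-1.0, -0.001, -0.019]]
[   0    0   98   17 1474] green 0 dir [-0.9933  0.1156] -y end [0.8038 0.1992] +y end [0.7148 0.2096] len 0.08968282515965717
[101  32  39  35 268] green 0 dir [0.8503 0.5262] -y end [0.6875 0.2368] +y end [0.7244 0.2597] len 0.04347080016845868
[ 238   38   25   94 1979] green 1866 dir [0.112  0.9937] -y end [0.5837 0.2545] +y end [0.5931 0.3384] len 0.08450219231310666
[172 122  29  35 616] green 0 dir [-0.1547  0.988 ] -y end [0.6607 0.3219] +y end [0.6559 0.3521] len 0.03056893529768807
[ 521  191   39   59 1112] green 0 dir [-0.424   0.9057] -y end [0.311  0.4451] +y end [0.2818 0.5075] len 0.06887525237444667
```

View pics/w85.png

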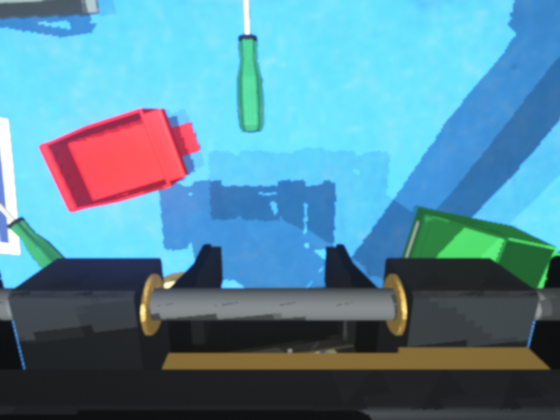

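Run:
```python
from h import *
c=capture('wrist');P=cloud(c)
m=(P[...,0]>.61)&(P[...,0]<.72)&(P[...,1]>.24)&(P[...,1]<.42)&(P[...,2]<.15)&(P[...,2]>.02)
Q=P[m];i=Q[:,2].argmax();print(len(Q),Q[i],np.percentile(Q[:,2],99.5))
for x in np.arange(.62,.72,.01):
    k=abs(Q[:,0]-x)<.005
    if k.sum(): print(round(x,3),k.sum(),Q[k][:,1].min().round(3),Q[k][:,1].max().round(3),np.percentile(Q[k][:,2],98).round(4))
```

```text
2551 [0.65875711 0.33441261 0.06564107] 0.06508033893612584
0.65 93 0.347 0.366 0.0642
0.66 795 0.307 0.368 0.0648
0.67 798 0.308 0.375 0.0648
0.68 269 0.305 0.376 0.0644
0.69 162 0.306 0.378 0.0644
0.7 178 0.308 0.379 0.0645
0.71 175 0.309 0.381 0.0643
```

```bash
python3 -m creep '[[0.45,6,-40,-20,0.02],[0.45,12,-75,-50,0.02],[0.45,12,-78,-90,0.02],[0.45,12,-78,-130,0.02],[0.45,12,-78,-165,0.02],[0.45,12,-78,-185,0.02],[0.45,12,-78,-196,0.02],[0.45,12,-78,-198,0.02]]'; python3 -m creep '[[0.3,0,0,0,0],[0,0,0,0,0],[0,0,0,0,0],[0,0,0,0,0],[0,0,0,0,0],[0,0,0,0,0],[0,0,0,20,0],[0,0,0,50,0]]'; python3 dt.py w86
```

```text
time_s: 99.6
tcp_pos: [0.5927, 0.319, 0.0289]
ee_rot: [[0.003, -0.993, 0.119], [-0.015, 0.119, 0.993], [-1.0, -0.005, -0.015]]
wrist_force: [-0.2, -1.0, 0.9]
gripper_width: 0.449
time_s: 100.4
tcp_pos: [0.591, 0.3179, 0.0766]
ee_rot: [[-0.002, -0.993, 0.12], [-0.019, 0.12, 0.993], [-1.0, -0.0, -0.019]]
wrist_force: [-0.6, 0.4, 0.1]
gripper_width: 0.273
100.4 [0.591  0.3179 0.0766] [-0.5851  0.3703  0.0773] [ 0.1617  0.0394 -0.021 ] 0.2727108440207085
z-0.117 n322 down 25.6 | z-0.102 n408 down 24.5 | z-0.087 n383 down 23.4 | z-0.072 n594 down 16.0 | z-0.057 n1188 down 16.0 | z-0.042 n1324 down 13.0 | z-0.027 n1604 down 10.0 | z-0.012 n835 down 8.7 |
```

```bash
python3 -m creep '[[0,0,0,-30,0],[0,0,0,-47,0],[0,0,0,-47,0],[0.4,0,0,-47,0],[0.4,0,0,-47,0],[0.4,0,0,-51,0],[0.4,0,0,-54,0],[0.4,0,0,-54,0]]'; python3 -m creep '[[0.3,0,0,0,0],[0,0,0,0,0],[0,0,0,0,0],[0,0,0,0,0],[0,0,0,0,0],[0,0,0,0,0],[0,0,0,20,0],[0,0,0,50,0]]'; python3 dt.py w87
```

```text
time_s: 101.25
tcp_pos: [0.5944, 0.32, 0.0298]
ee_rot: [[0.008, -0.993, 0.118], [-0.013, 0.118, 0.993], [-1.0, -0.01, -0.012]]
wrist_force: [-0.5, -1.0, -0.4]
gripper_width: 0.397
time_s: 102.05
tcp_pos: [0.5927, 0.3188, 0.0776]
ee_rot: [[0.003, -0.993, 0.119], [-0.016, 0.119, 0.993], [-1.0, -0.005, -0.016]]
wrist_force: [-0.2, 0.6, -0.3]
gripper_width: 0.273
102.05 [0.5927 0.3188 0.0776] [-0.167  0.597 -0.29 ] [0.1177 0.0275 0.0669] 0.27325724343864827
z-0.117 n322 down 24.2 | z-0.102 n411 down 23.2 | z-0.087 n384 down 22.2 | z-0.072 n604 down 14.8 | z-0.057 n1203 down 14.9 | z-0.042 n1341 down 12.0 | z-0.027 n1616 down 9.0 | z-0.012 n855 down 7.7 |
```

```bash
python3 -m creep '[[0,0,0,-25,0],[0,0,0,-45,0],[0,0,0,-48,0],[0,0,0,-48,0],[0,0,0,-48,0],[0,0,0,-48,0],[0,0,0,-48,0],[0,0,0,-48,0]]'
python3 - <<'E'
from h import *
s=sense();print(s['joints'].round(2),s['tcp_pos'],s['wrist_force'],s['effort'].round(1))
E
python3 -m creep '[[0.4,0,0,0,0],[0.4,0,0,0,0],[0.4,0,0,-3,0],[0.4,0,0,-6,0],[0.4,0,0,-8,0],[0.4,0,0,-8,0],[0.4,0,0,-8,0],[0.4,0,0,-8,0]]';python3 - <<'E'
from h import *
s=sense();print(s['joints'].round(2),s['tcp_pos'],s['wrist_force'],s['effort'].round(1))
c=snap('scene','s88');i=c['image'][190:310,130:310];cv2.imwrite('pics/s88z.png',cv2.resize(i,(780,520),interpolation=cv2.INTER_CUBIC))
E
```

```text
time_s: 102.9
tcp_pos: [0.5965, 0.3213, 0.0379]
ee_rot: [[0.015, -0.993, 0.117], [-0.009, 0.117, 0.993], [-1.0, -0.016, -0.007]]
wrist_force: [-0.5, -0.5, -0.3]
gripper_width: 0.272
[ 42.37  37.48  -5.27   1.31 -46.99 -49.98] [0.59653223 0.32134645 0.03787473] [-0.45792347 -0.5405994  -0.27356412] [  0.  -48.3  15.1   3.5  -0.    0. ]
time_s: 103.7
tcp_pos: [0.5966, 0.3214, 0.0299]
ee_rot: [[0.015, -0.993, 0.117], [-0.009, 0.117, 0.993], [-1.0, -0.016, -0.007]]
wrist_force: [0.6, -0.0, -0.5]
gripper_width: 0.403
[ 42.37  38.03  -5.58   1.34 -46.12 -50.01] [0.59661848 0.3213923  0.0299359 ] [ 0.55187387 -0.04809167 -0.52032388] [ -0.  -47.8  14.6   3.3  -0.    0. ]
```

View pics/s88z.png

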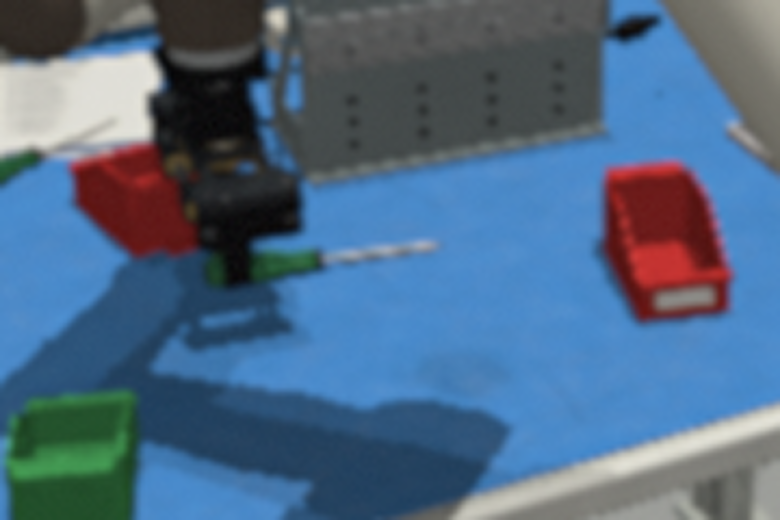

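```bash
python3 -m creep '[[0.4,-3,0,-3,0],[0.4,-5,-1,-5,0],[0.4,-5,-1,-7,0],[0,-5,-1,-8,0],[0,-5,-1,-8,0],[0,-5,-1,-8,0],[0,-5,-1,-8,0],[0,-5,-1,-8,0]]'; python3 -m creep '[[0,0,0,0,0],[0,0,0,0,0],[0,0,0,10,0],[0,0,0,20,0],[0,0,0,30,0],[0,0,0,40,0],[0,0,0,40,0],[0,0,0,40,0]]'; python3 dt.py w89
```

```text
time_s: 104.55
tcp_pos: [0.5916, 0.3204, 0.0219]
ee_rot: [[0.015, -0.993, 0.117], [-0.009, 0.117, 0.993], [-1.0, -0.016, -0.007]]
wrist_force: [-0.2, 0.2, 0.1]
gripper_width: 0.271
time_s: 105.35
tcp_pos: [0.5916, 0.3205, 0.0624]
ee_rot: [[0.015, -0.993, 0.117], [-0.008, 0.117, 0.993], [-1.0, -0.016, -0.006]]
wrist_force: [0.1, -0.2, -1.0]
gripper_width: 0.273
105.35 [0.5916 0.3205 0.0624] [ 0.0779 -0.1833 -1.0443] [0.0083 0.104  0.0384] 0.27277047383503894
z-0.117 n289 down 15.5 | z-0.102 n441 down 14.6 | z-0.087 n455 down 13.6 | z-0.072 n560 down 6.6 | z-0.057 n1348 down 6.4 | z-0.042 n1416 down 4.1 | z-0.027 n1767 down 0.9 | z-0.012 n936 down -0.3 |
```

```bash
python3 -m creep '[[0,0,0,45,0],[0,-10,0,90,0.1],[0,-30,-20,140,0.24],[0,-50,-55,174,0.38],[0,-70,-95,174,0.52],[0,-85,-135,174,0.66],[0,-95,-170,174,0.8],[0,-99,-195,174,0.94]]'; python3 -m creep '[[0,0,-10,0,0.14],[0,0,-20,0,0.28],[0,0,-24,0,0.42],[0,0,-24,0,0.56],[0,0,-24,0,0.64],[0,0,-24,0,0.64],[0,0,-24,0,0.64],[0,0,-24,0,0.64]]'; python3 dt.py w90
```

```text
time_s: 106.2
tcp_pos: [0.4904, 0.123, 0.2357]
ee_rot: [[0.015, -0.677, -0.736], [0.006, -0.736, 0.677], [-1.0, -0.014, -0.007]]
wrist_force: [1.0, 0.9, -0.7]
gripper_width: 0.271
time_s: 107.0
tcp_pos: [0.4902, 0.099, 0.2354]
ee_rot: [[0.008, -0.104, -0.995], [0.013, -0.994, 0.104], [-1.0, -0.014, -0.006]]
wrist_force: [0.4, 0.3, -1.1]
gripper_width: 0.27
107.0 [0.4902 0.099  0.2354] [ 0.4032  0.3266 -1.1058] [-0.0916  0.2195  0.0047] 0.2695904974786611
z-0.117 n273 down 15.7 | z-0.102 n462 down 14.7 | z-0.087 n428 down 13.6 | z-0.072 n547 down 6.8 | z-0.057 n1344 down 6.3 | z-0.042 n1400 down 4.1 | z-0.027 n1770 down 0.9 | z-0.012 n927 down -0.4 |
```

```bash
python3 -m creep '[[0,0,0,-40,0],[0,0,0,-80,0],[0,0,0,-115,0],[0,0,0,-137,0],[0,15,-1,-137,0],[0,30,-3,-137,0],[0,40,-4,-137,0],[0,45,-5,-137,0]]'; python3 -m creep '[[0,5,0,0,0],[0,10,-1,0,0],[0,15,-1,0,0],[0,18,-2,0,0],[0,20,-2,0,0],[0,20,-2,0,0],[0,20,-2,0,0],[0,20,-2,0,0]]'; python3 dt.py w91
```

```text
time_s: 107.85
tcp_pos: [0.5362, 0.0941, 0.0984]
ee_rot: [[0.008, -0.104, -0.994], [0.013, -0.994, 0.105], [-1.0, -0.014, -0.007]]
wrist_force: [0.5, 0.0, -1.1]
gripper_width: 0.275
time_s: 108.65
tcp_pos: [0.5559, 0.0921, 0.0985]
ee_rot: [[0.008, -0.104, -0.995], [0.013, -0.994, 0.104], [-1.0, -0.014, -0.006]]
wrist_force: [-0.1, -0.1, -0.9]
gripper_width: 0.279
108.65 [0.5559 0.0921 0.0985] [-0.0508 -0.0872 -0.9498] [-0.117   0.2095  0.0145] 0.278537705687364
z-0.117 n275 down 15.6 | z-0.102 n462 down 14.8 | z-0.087 n425 down 13.6 | z-0.072 n545 down 6.9 | z-0.057 n1351 down 6.3 | z-0.042 n1411 down 4.1 | z-0.027 n1756 down 0.8 | z-0.012 n933 down -0.3 |
```

```bash
python3 -m creep '[[0,2,0,0,0],[0,2,0,3,0],[0,2,0,6,0],[0,2,0,9,0],[0,2,0,12,0],[0,2,0,15,0],[0,2,0,18,0],[0,2,0,22,0]]'; python3 dt.py w92
```

```text
time_s: 109.5
tcp_pos: [0.5577, 0.092, 0.1205]
ee_rot: [[0.007, -0.105, -0.994], [0.013, -0.994, 0.105], [-1.0, -0.014, -0.006]]
wrist_force: [0.7, -0.9, -2.5]
gripper_width: 0.275
109.5 [0.5577 0.092  0.1205] [ 0.7276 -0.8763 -2.4727] [-0.1282  0.2361 -0.0339] 0.27534797407664624
z-0.117 n297 down 20.6 | z-0.102 n435 down 19.0 | z-0.087 n404 down 17.3 | z-0.072 n507 down 9.7 | z-0.057 n1314 down 8.7 | z-0.042 n1399 down 5.7 | z-0.027 n1765 down 1.8 | z-0.012 n928 down 0.2 |
```

```bash
python3 -m creep '[[0,2,0,8,0],[0,3,0,16,0],[0,5,-1,23,0],[0,7,-1,30,0],[0,10,-1,37,0],[0,13,-1,45,0],[0,16,-2,51,0],[0,20,-2,58,0]]'; python3 dt.py w93
```

```text
time_s: 110.35
tcp_pos: [0.578, 0.0899, 0.1796]
ee_rot: [[0.007, -0.104, -0.994], [0.013, -0.994, 0.105], [-1.0, -0.014, -0.006]]
wrist_force: [-1.6, -0.7, -1.2]
gripper_width: 0.273
110.35 [0.578  0.0899 0.1796] [-1.6017 -0.6844 -1.1902] [-0.1193  0.7879  0.0254] 0.27348344377342526
z-0.147 n576 down 119.5 | z-0.132 n404 down 48.2 | z-0.117 n234 down 72.1 | z-0.102 n243 down 63.5 | z-0.087 n260 down 54.6 | z-0.072 n261 down 46.0 | z-0.057 n837 down 31.4 | z-0.042 n1158 down 21.2 | z-0.027 n1705 down 10.0 | z-0.012 n1038 down 4.2 |
```

```bash
python3 -m creep '[[0,5,0,9,0],[0,11,-1,18,0],[0,17,-2,26,0],[0,24,-2,34,0],[0,32,-3,41,0],[0,40,-4,48,0],[0,49,-5,54,0],[0,58,-6,60,0]]'; python3 -m creep '[[0,-8,1,0,0],[0,-18,2,0,0],[0,-30,3,0,0],[0,-45,4,10,0],[0,-60,0,30,0],[0,-70,-20,50,0],[0,-75,-50,60,0],[0,-75,-90,60,0]]'; python3 -m creep '[[0,0,-30,0,0],[0,0,-50,0,0],[0,0,-60,0,0],[0,0,-60,0,0],[0,0,-60,0,0],[0,0,-60,0,0],[0,0,-60,0,0],[0,0,-60,0,0]]'
python3 - <<'E'
from h import *
s=sense()
E
python3 ins.py w94
```

```text
time_s: 111.2
tcp_pos: [0.6384, 0.0842, 0.2418]
ee_rot: [[0.011, -0.104, -0.995], [0.014, -0.994, 0.104], [-1.0, -0.015, -0.01]]
wrist_force: [-0.9, 0.5, -1.7]
gripper_width: 0.263
time_s: 112.0
tcp_pos: [0.5628, -0.0054, 0.3048]
ee_rot: [[0.017, -0.1, -0.995], [0.015, -0.995, 0.101], [-1.0, -0.017, -0.016]]
wrist_force: [1.1, -0.3, -1.1]
gripper_width: 0.261
time_s: 112.8
tcp_pos: [0.563, -0.0647, 0.3048]
ee_rot: [[0.017, -0.099, -0.995], [0.015, -0.995, 0.1], [-1.0, -0.017, -0.016]]
wrist_force: [-0.1, 0.3, 0.1]
gripper_width: 0.262
112.8 [ 0.563  -0.0647  0.3048] [-0.1328  0.286   0.0652] [-0.1267  0.2086 -0.012 ] 0.2616939725368123
6:n1533 z-10.9 y0.1 | 18:n1062 z-16.1 y0.6 | 30:n596 z-22.2 y1.1 | 42:n320 z-26.1 y0.6 | 54:n436 z-31.2 y1.2 | 66:n213 z-35.9 y1.8 | 78:n80 z-39.6 y1.9 | 90:n78 z-44.9 y2.0 | 102:n73 z-50.9 y2.0 | 114:n72 z-57.2 y2.1 | 126:n63 z-63.0 y2.1 | 138:n51 z-69.1 y2.2 | 150:n11 z-72.7 y3.0 | 
[477.  111.5] 0.81 [ 0.6178 -0.2654  0.095 ]
[389.3 121.7] 0.61 [ 0.6165 -0.1814  0.095 ]
```

View pics/w94.png

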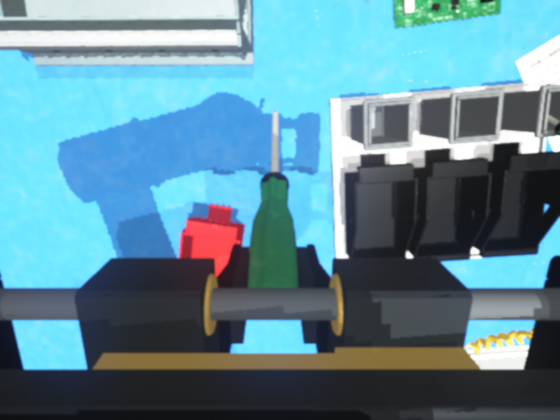

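```bash
python3 -m creep '[[0,-5,-30,0,0],[0,-10,-60,0,0],[0,-16,-90,0,0],[0,-22,-109,0,0],[0,-22,-109,-10,0],[0,-22,-109,-20,0],[0,-22,-109,-30,0],[0,-22,-109,-35,0]]'; python3 -m creep '[[0,0,0,0,0],[0,0,0,0,0],[0,0,0,0,0],[0,0,0,0,0],[0,0,0,0,0],[0,0,0,0,0],[0,0,0,0,0],[0,0,0,0,0]]'; python3 ins.py w95
```

```text
time_s: 113.7
tcp_pos: [0.5405, -0.173, 0.2678]
ee_rot: [[0.014, -0.099, -0.995], [0.016, -0.995, 0.099], [-1.0, -0.017, -0.013]]
wrist_force: [0.2, -0.1, -0.5]
gripper_width: 0.262
time_s: 114.5
tcp_pos: [0.5405, -0.1731, 0.2679]
ee_rot: [[0.015, -0.099, -0.995], [0.016, -0.995, 0.099], [-1.0, -0.017, -0.013]]
wrist_force: [-0.1, -0.2, -0.3]
gripper_width: 0.263
114.5 [ 0.5405 -0.1731  0.2679] [-0.087  -0.1672 -0.317 ] [-0.115   0.1797 -0.0084] 0.2632596604303592
6:n1532 z-10.9 y0.6 | 18:n1073 z-16.1 y0.6 | 30:n581 z-22.1 y0.6 | 42:n330 z-26.1 y0.6 | 54:n439 z-31.4 y1.2 | 66:n207 z-36.0 y2.4 | 78:n75 z-39.4 y1.9 | 90:n86 z-44.9 y1.9 | 102:n70 z-50.9 y2.0 | 114:n71 z-56.7 y2.1 | 126:n64 z-62.9 y2.1 | 138:n54 z-68.5 y2.2 | 150:n12 z-72.8 y2.3 | 
[475.7  94.6] 0.85 [ 0.6112 -0.3517  0.095 ]
[277.4 110.4] 0.81 [ 0.615 -0.182  0.095]
[375.4 101.5] 0.77 [ 0.614  -0.2668  0.095 ]
[366.1 156. ] 0.28 [ 0.5678 -0.2575  0.095 ]
```

View pics/w95.png

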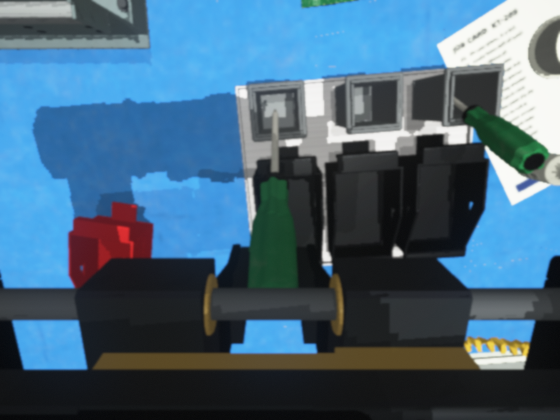

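```bash
python3 -m creep '[[0,0,0,-8,0],[0,0,0,-16,0],[0,0,0,-24,0],[0,0,0,-32,0],[0,2,0,-38,0],[0,5,0,-44,0],[0,8,0,-50,0],[0,10,0,-54,0]]'; python3 -m creep '[[0,6,0,-1,0],[0,12,0,-2,0],[0,18,0,-3,0],[0,24,0,-4,0],[0,30,0,-6,0],[0,36,0,-8,0],[0,42,-2,-10,0],[0,46,-4,-12,0]]'; python3 -m creep '[[0,4,-2,-4,0],[0,8,-3,-8,0],[0,12,-4,-12,0],[0,13,-4,-16,0],[0,13,-4,-19,0],[0,13,-4,-19,0],[0,13,-4,-19,0],[0,13,-4,-19,0]]'; python3 ins.py w96
```

```text
time_s: 115.4
tcp_pos: [0.5508, -0.173, 0.2132]
ee_rot: [[0.014, -0.099, -0.995], [0.016, -0.995, 0.099], [-1.0, -0.017, -0.012]]
wrist_force: [-0.1, -0.3, -0.5]
gripper_width: 0.261
time_s: 116.2
tcp_pos: [0.5972, -0.1771, 0.2008]
ee_rot: [[0.014, -0.099, -0.995], [0.016, -0.995, 0.099], [-1.0, -0.017, -0.012]]
wrist_force: [-1.2, 0.3, -0.7]
gripper_width: 0.255
time_s: 117.0
tcp_pos: [0.6102, -0.181, 0.1818]
ee_rot: [[0.014, -0.099, -0.995], [0.016, -0.995, 0.099], [-1.0, -0.017, -0.012]]
wrist_force: [-1.3, 0.0, -1.9]
gripper_width: 0.251
117.0 [ 0.6102 -0.181   0.1818] [-1.3089  0.017  -1.8857] [-0.0405  0.7483  0.0102] 0.2511912318708392
6:n1057 z-10.9 y0.6 | 18:n692 z-11.5 y0.6 | 30:n352 z-13.2 y1.2 | 42:n125 z-12.8 y0.6 | 54:n170 z-12.2 y1.3 | 66:n260 z-13.9 y0.7 | 78:n15 z-16.1 y0.7 | 
[275.9 216.1] 0.86 [ 0.615  -0.1826  0.095 ]
[528. 200.] 0.83 [ 0.6105 -0.3524  0.095 ]
[399.8 207. ] 0.71 [ 0.6136 -0.2671  0.095 ]
```

View pics/w96.png

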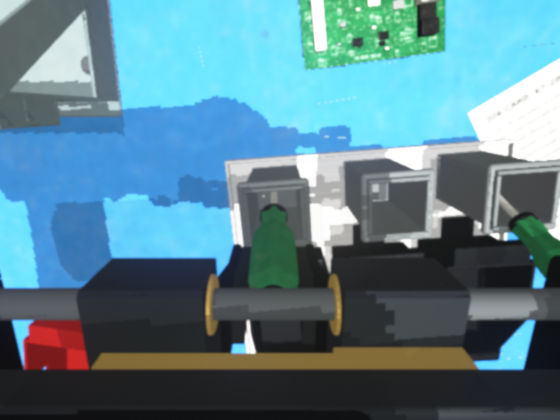

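```bash
python3 -m creep '[[0,1,0,-1,0],[0,2,0,-2,0],[0,3,0,-3,0],[0,3,0,-4,0],[0,3,0,-5,0],[0,3,0,-6,0],[0,3,0,-6,0],[0,3,0,-6,0]]'; python3 ins.py w97
```

```text
time_s: 117.9
tcp_pos: [0.6131, -0.181, 0.1757]
ee_rot: [[0.014, -0.099, -0.995], [0.016, -0.995, 0.099], [-1.0, -0.018, -0.012]]
wrist_force: [-0.4, 0.4, -0.9]
gripper_width: 0.252
117.9 [ 0.6131 -0.181   0.1757] [-0.4442  0.4115 -0.9101] [-0.1241  0.6889  0.005 ] 0.2524286286138978
6:n1030 z-10.9 y0.6 | 18:n680 z-11.5 y0.6 | 30:n342 z-12.8 y1.1 | 42:n112 z-12.3 y1.2 | 54:n164 z-11.4 y1.2 | 66:n248 z-13.0 y1.2 | 78:n19 z-15.0 y-0.0 | 
[399.8 212.2] 0.86 [ 0.6149 -0.2651  0.095 ]
[532.4 203.9] 0.83 [ 0.6125 -0.3511  0.095 ]
[272.7 222.4] 0.63 [ 0.6156 -0.1802  0.095 ]
```

```bash
python3 -m creep '[[0,0,0,-1,0],[0,0,0,-2,0],[0,0,0,-3,0],[0,0,0,-3,0],[0,0,0,-4,0],[0,0,0,-4,0],[0,0,0,-4,0],[0,0,0,-4,0]]'; python3 -c "
from h import *
print(sense()['wrist_force'])"
```

```text
time_s: 118.8
tcp_pos: [0.6137, -0.1812, 0.1729]
ee_rot: [[0.016, -0.098, -0.995], [0.016, -0.995, 0.099], [-1.0, -0.017, -0.014]]
wrist_force: [-1.4, 0.4, 5.5]
gripper_width: 0.255
[-1.41223554  0.44105482  5.46738551]
```

Bottom contact at 5.5 N. Releasing and rising straight up.

```bash
python3 -m creep '[[0.24,0,0,0,0],[0.3,0,0,0,0],[0.5,0,0,0,0],[0.6,0,0,0,0],[0.6,0,0,0,0],[0.6,0,0,10,0],[0.6,0,0,40,0],[0.6,0,0,80,0]]'; python3 -m creep '[[0.6,0,0,40,0],[0.6,0,0,80,0],[0.6,-20,20,100,0],[0.6,-60,50,100,0],[0.6,-100,90,100,0],[0.6,-140,130,100,0],[0.6,-160,170,100,0],[0.6,-160,190,100,0]]';  python3 -m creep '[[0.6,0,40,0,0],[0.6,0,80,0,0],[0.6,0,120,0,0],[0.6,0,120,0,0],[0.6,0,120,0,0],[0.6,0,120,0,0],[0.6,0,120,0,0],[0.6,0,120,0,0]]'
python3 - <<'E'
from h import *
c=snap('top','t98');i=c['image'][130:290,170:450];cv2.imwrite('pics/t98z.png',cv2.resize(i,(800,457),interpolation=cv2.INTER_CUBIC))
P=cloud(c)
c=snap('scene','s98');i=c['image'][130:260,280:480];cv2.imwrite('pics/s98z.png',cv2.resize(i,(780,507),interpolation=cv2.INTER_CUBIC))
# bins flat: floor heights & heights in tray
for r in (-82,0,82):
    o=np.array([.532,-.265]);ex=np.array([.9997,-.0242]);ey=np.array([.0242,.9997])
    for a in (-92,-70,-40,-10,15):
        p=o+ex*a/1000+ey*r/1000; d=np.hypot(P[...,0]-p[0],P[...,1]-p[1])<.008; print(r,a,np.round(np.median(P[...,2][d])*1000,1),end=' ; ')
    print()
E
```

```text
time_s: 119.6
tcp_pos: [0.6128, -0.181, 0.2524]
ee_rot: [[0.011, -0.098, -0.995], [0.016, -0.995, 0.099], [-1.0, -0.017, -0.01]]
wrist_force: [1.3, -0.6, -0.0]
gripper_width: 0.594
time_s: 120.4
tcp_pos: [0.4501, 0.0102, 0.3544]
ee_rot: [[0.015, -0.097, -0.995], [0.018, -0.995, 0.097], [-1.0, -0.019, -0.013]]
wrist_force: [1.2, -0.1, 0.3]
gripper_width: 0.604
time_s: 121.2
tcp_pos: [0.4502, 0.1293, 0.3546]
ee_rot: [[0.015, -0.099, -0.995], [0.018, -0.995, 0.099], [-1.0, -0.019, -0.013]]
wrist_force: [-0.8, 0.5, -0.7]
gripper_width: 0.601
-82 -92 36.7 ; -82 -70 6.2 ; -82 -40 4.8 ; -82 -10 6.7 ; -82 15 45.2 ; 
0 -92 37.8 ; 0 -70 4.6 ; 0 -40 6.9 ; 0 -10 5.8 ; 0 15 32.0 ; 
82 -92 37.8 ; 82 -70 6.1 ; 82 -40 4.7 ; 82 -10 6.2 ; 82 15 29.7 ;
```

View pics/t98z.png

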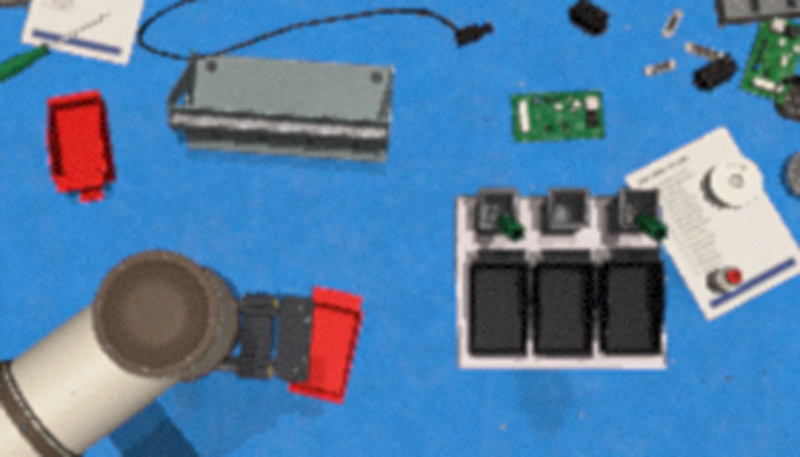

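View pics/s98z.png

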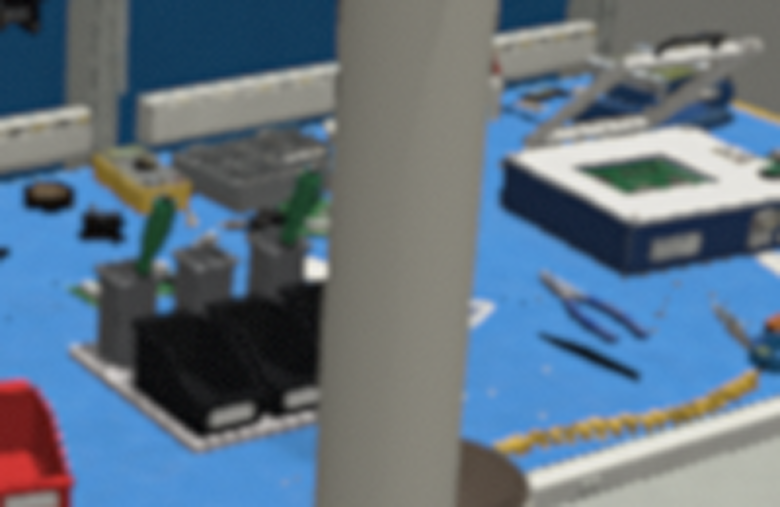

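Run:
```python
from h import *
np.set_printoptions(precision=4,suppress=True)
for n in ('top','scene'):
    c=capture(n);P=cloud(c);hsv=cv2.cvtColor(c['image'],cv2.COLOR_BGR2HSV)
    for cup in [(.615,-.182),(.6115,-.352)]:
        m=(hsv[...,0]>40)&(hsv[...,0]<90)&(hsv[...,1]>80)&(P[...,2]>.10)&(P[...,2]<.22)&(np.hypot(P[...,0]-cup[0],P[...,1]-cup[1])<.09)
        Q=P[m]
        if len(Q)<8: print(n,cup,len(Q));continue
        u,s,v=np.linalg.svd(Q-Q.mean(0)); d=v[0]*np.sign(v[0][2]); print(n,cup,len(Q),'mean',Q.mean(0),'dir',d,'tilt',np.degrees(np.arccos(d[2])),'z',Q[:,2].min(),Q[:,2].max(),'top pt',Q[Q[:,2].argmax()])
```

```text
top (0.615, -0.182) 41 mean [ 0.5811 -0.1809  0.1589] dir [-0.3445 -0.0782  0.9355] tilt 20.684471596192132 z 0.10227838774359688 0.18335970155601067 top pt [ 0.5693 -0.1812  0.1834]
top (0.6115, -0.352) 54 mean [ 0.5778 -0.3418  0.1575] dir [-0.3553  0.0063  0.9347] tilt 20.816670552371605 z 0.10036175432174121 0.18333698587834335 top pt [ 0.5717 -0.3436  0.1833]
scene (0.615, -0.182) 75 mean [ 0.5748 -0.1799  0.1445] dir [-0.3591 -0.039   0.9325] tilt 21.174971012297437 z 0.10033623996978813 0.17684598277281494 top pt [ 0.5692 -0.1814  0.1768]
scene (0.6115, -0.352) 100 mean [ 0.5735 -0.3431  0.1416] dir [-0.385   0.0332  0.9223] tilt 22.72963028562694 z 0.10082717157438092 0.17779728540089645 top pt [ 0.5644 -0.3382  0.1778]
```

```bash
python3 -m creep '[[0.6,-10,-50,20,0],[0.6,-20,-100,20,0],[0.6,-30,-140,20,0],[0.6,-30,-140,20,0],[0.6,-30,-140,20,0],[0.6,-30,-140,20,0],[0.6,-30,-140,20,0],[0.6,-30,-140,20,0]]'
python3 - <<'E'
from h import *
c=snap('top','t99'); a=cv2.imread('pics/top0.png')
o=np.vstack([a[130:300,120:330],c['image'][130:300,120:330]]);cv2.imwrite('pics/t99c.png',cv2.resize(o,(480,778)[:2] if 0 else (370,598),interpolation=cv2.INTER_CUBIC))
E
```

```text
time_s: 122.2
tcp_pos: [0.4205, -0.0093, 0.3741]
ee_rot: [[0.014, -0.096, -0.995], [0.018, -0.995, 0.096], [-1.0, -0.019, -0.012]]
wrist_force: [-0.7, -0.9, 0.4]
gripper_width: 0.602
```

View pics/t99c.png

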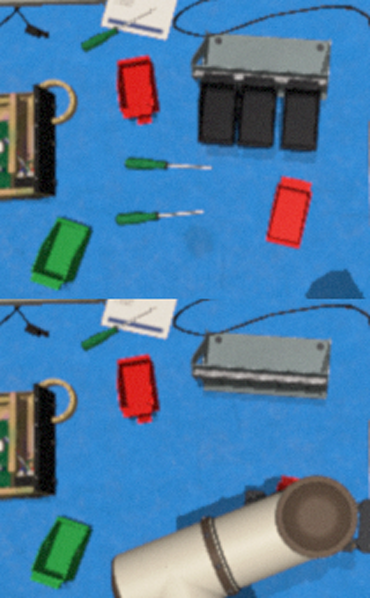

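```bash
python3 -c "
from station import *
print(finish_job())"
```

```text
the job is handed in; nothing more can be done
None
```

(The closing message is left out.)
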